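# Change the die on the pug mill and put it in slow gear

## Robot

A 6-joint arm with a two-finger parallel gripper is mounted at the origin on the work surface. World frame = base frame: x ahead of the robot, y to its left, z up, the work surface at z = 0. Lengths are in m, angles in rad, forces in N, time in s.
With the tool pointing down it reaches from about 0.35 to 0.875 m from the base axis. Payload 4.2 kg.
Tool frame: the origin (TCP) lies at the very end of the fingers, on their centre line; the grasp point (between the pads) lies 19 mm behind it; z points along the fingers, x is the direction in which the jaws open and shut, and the axes are right-handed (so a half turn about z gives the same grasp; the last joint's range is limited). The gripper opens to 87 mm and grips with 3 to 60 N. Pads are 19 mm wide; open, the fingers measure 117 mm over their backs; the gripper's body (75 mm by 190 mm) begins 51 mm behind the grasp point.
Start: joints at [-0.898, 0.385, 0.008, 0, -1.194, -0.259], TCP at [0.251, -0.572, 0.185] pointing down, gripper open.
Joint ranges: [-3.14, 3.14], [-1.21, 2.06], [-1.07, 1.41], [-3.16, 2.05], [-2.99, -0.16], [-3.1, 3.1]. Speed limits (rad/s): [2.79, 2.79, 3.14, 3.14, 3.14, 3.14].

## Interface

Orientations are given as a unit quaternion [x, y, z, w].
In Python, from workcell import manip gives the robot as it stands. The module is installed in compiled form; this text tells all that it offers.
- The arm moves only by the shell command python3 -m handwheel 'ROWS' [OPENING] [FORCE]. ROWS is JSON, a list of rows, each an object with "delta_pos": the shift along the tool's x, y, z in cm, a list of three; "delta_rot": the turn, a rotation vector about the tool's x, y, z in degrees, a list of three. A call has 1 to 5 rows; each row is the pose to reach, as a shift and turn from the pose commanded when the call began, along the tool's axes at that moment; what a row does not reach only later rows make up. A row lasts 1/8 s, in which the tool goes at most 62.5 mm and 10.7 degrees, less where a joint would pass 70% of its speed; a pose out of reach is approached as far as the arm can. A call with a gripper value outside its range is refused whole. OPENING is the opening, from 0 (shut) to 1 (fully open), set as the call begins (- or left out, the last holds). The fingers move at their own pace and stop on an object; FORCE is the grip in N (left out, the last holds). Time passes only in rows, so rows that repeat a pose let the fingers close. It gives the time, the measured TCP pose, the force and the opening at its end, in the units of the state.
- manip.get_obs(): the state, without advancing time (a new reading comes with each control period).
- manip.grab_frame(name): name is "side" or "top" or "wrist"; returns (picture, depth): 384x512x3 uint8, red, green, blue; 384x512 float32, m along the optical axis (not along the pixel's ray), 0 where there is no reading.
- manip.camera_model(name): a dict with "vertical_fov" (degrees; the focal length in pixels is half the picture's height over the tangent of half this angle, whatever the lens; pixels are square), "cx", "cy" (the principal point, pixels), "R" (3x3) and "t" (3): a world point X has camera coordinates R X + t. Camera axes: x right, y down, z forward; pixel columns grow to the right and rows downward; lengths in m; the calibration is good to about 2 mm. A picture is of the moment at which its call begins: read the wrist's pose just before it. camera_model takes no time and is no camera call; for the wrist camera it gives the pose at the moment of the call.
- manip.close_job(): hands the job in, once; it reports no verdict.
The state is a dict: "time_s": time; "qpos": joint angles; "dq": joint speeds; "joint_efforts": joint torques, N m; "eef_pos": TCP position; "eef_rot": TCP orientation; "ft_force": force on the tool from outside, world axes, zero at the start; "wrist_torque": the same for the moment, N m; "finger_gap": opening from 0.0 (shut) to 1.0 (fully open).
Only numpy, scipy, OpenCV 4.12 (cv2) and the standard library are available. Lean on these libraries where they do the work, as an engineer would, in place of code of your own. Each camera call takes 0.05 s, during which the arm holds its last target.

## Task

Change the extrusion die on the pug mill: throw the drive lever into the red stop notch and keep it there for as long as the turnbutton is open, turn the turnbutton aside, stand the red-handled die in a free slot of the die rack, then slide the blue-handled die fully home under the yellow toe of the gate. Turn the turnbutton fully shut across it again, clear every tool that lies on the off-take board into the grey tool tray, and only then throw the drive lever into the green slow notch. Leave the yellow-handled die and everything else where they are.

Things in the scene. Friction and masses are not known exactly. Their poses are not given: they have to be found in the camera images.
- drive_lever (a joint): Drive lever on the gearbox, rad: 0 upright, grows as the knob is pulled towards the robot (mill's -x); -0.5 to 0.95. A sprung plunger drops into 4 notches: -0.4 reverse (blue mark), 0 stop (red), 0.4 slow (green), 0.8 fast (yellow). 5 to 8 N at the knob leaves a notch, 1 N moves it between them; released within 0.05 of a notch it stays there, and between notches where it is left.
- lever_knob (a point): centre of the lever's black ball knob (34 mm diameter), 120 mm from lever_pivot: knob = pivot + 120 mm x (-sin q, 0, cos q) in the mill's axes; 12 mm stem. Quadrant and plunger beside the stem (mill's -y side) end 15 mm or more below the ball. Held fore and aft (across the mill's x) it cannot slip; pinched across y the ball may slip out.
- lever_pivot (a point): fixed: pivot of the drive lever, 180 mm above the table, level with the gearbox top, at x -90, y +210 mm from gate_seat; axes as the mill's.
- turnbutton (a joint): Yellow L-shaped turnbutton before the die gate, rad about a vertical axis, 0 = shut, range 0 to 1.7, grows anticlockwise seen from above. Shut: blocking arm to the mill's +y across the gate, knob arm to -x (the robot). At 1.57: blocking arm to -x, clear of the gate, knob to -y. Stays where left; 2 to 3 N at the knob turns it.
- button_knob (a point): middle of the turnbutton's upright black knob, 18 mm diameter, 40 mm tall (its foot, on the arm, 20 mm below this point), 124 mm above the table, 45 mm from the turnbutton's vertical axis, which stands at x -72, y -40 mm from gate_seat in the mill's axes.
- gate_seat (a point): fixed: the middle of a die plate that is fully home, 125 mm above the table. Its axes are the mill's (x away from the robot, across the gate; y along the barrel to the gearbox; z up) and the home die's. The end stop is at x +61 mm, and a yellow toe overhangs the slot from x +40 to +75: underside 4 mm over the plate's top edge, top 71 mm above this point. Hopper top 236 mm above the table, from y +37 on.
- gate_entry (a point): fixed, 40 mm before gate_seat (x -40 mm), same height and axes: a die lowered upright here stands on the bed (55 mm below), its far end clear of the toe, and then slides along +x home; it comes out the reverse way. Slot 14 mm wide in y: on +y a flange 100 mm high above the bed (x > -62 from gate_seat; else a 20 mm lip), on -y a lip with flared top, 29 mm high.
- offtake (a point): fixed: middle of the top of the wooden off-take board, 85 mm above the table; the board reaches 55 mm either way along the mill's x and 132 mm along its y; axes as the mill's.
- red_die_center (a point): red-handled die: upright aluminium plate 120 (its x) x 10 (y) x 110 (z) mm, 0.32 kg, with a flat slot 70 x 16 mm; this point is the plate's middle, 55 mm above its lower edge. A red handle block 26 (x) x 12 (y) x 50 (z) mm stands on the middle of its top edge, from 55 to 105 mm above this point: pinch it across its 12 mm, 87 mm above this point. At the start it is home in the gate.
- blue_die_center (a point): blue-handled die: upright aluminium plate 120 (its x) x 10 (y) x 110 (z) mm, 0.32 kg, with a round 50 mm hole; this point is the plate's middle, 55 mm above its lower edge. A blue handle block 26 (x) x 12 (y) x 50 (z) mm stands on the middle of its top edge, from 55 to 105 mm above this point: pinch it across its 12 mm, 87 mm above this point. At the start it stands in the rack.
- yellow_die_center (a point): yellow-handled die with a square 40 mm hole, otherwise like the other two; it stands in the rack and stays there. This point is the middle of its plate.
- rack_slot0 (a point): left (+y) slot of the plywood die rack: the middle of a die plate that stands in it, 63 mm above the table; the die's thickness lies along this frame's y. Slots are 65 mm apart in y, 16 mm wide, between boards 100 mm long (x) with tops 5 mm above this point; floor 55 mm below it, ends open. The blue and yellow dies start in two of the three slots.
- rack_slot1 (a point): middle slot of the plywood die rack: the middle of a die plate that stands in it, 63 mm above the table; the die's thickness lies along this frame's y. Slots are 65 mm apart in y, 16 mm wide, between boards 100 mm long (x) with tops 5 mm above this point; floor 55 mm below it, ends open. The blue and yellow dies start in two of the three slots.
- rack_slot2 (a point): right (-y) slot of the plywood die rack: the middle of a die plate that stands in it, 63 mm above the table; the die's thickness lies along this frame's y. Slots are 65 mm apart in y, 16 mm wide, between boards 100 mm long (x) with tops 5 mm above this point; floor 55 mm below it, ends open. The blue and yellow dies start in two of the three slots.
- wood_knife_center (a point): wooden modelling knife, 121 mm long (along its x, handle body from x -60 to +40), 16 mm wide (y), 14 mm thick, 45 g; centre of its handle's width, half-way up. May be absent (None).
- loop_tool_center (a point): loop tool: pale wooden handle 100 mm long (x -60 to +40), 16 mm wide (y), 16 mm thick, wire loop at the +x end up to x +76; 45 g; point half-way up. May be absent (None).
- fettling_knife_center (a point): fettling knife: blue handle 90 mm long (x -60 to +30), 18 mm wide (y), 15 mm thick, steel blade up to x +75; 45 g; point half-way up. May be absent (None).
- tool_tray: fixed grey open tray for the tools, 108 (x) x 190 (y) mm outside, 45 mm high, walls 4 mm, floor about 4 mm; origin at the middle of its underside. Tools go in with their length along its y.
- tape_roll: bystander, to be left alone: roll of tape, 90 mm across, 24 mm high; origin at the middle of its underside
- red_tin: bystander, to be left alone: red tin 100 x 55 x 35 mm; origin at the middle of its underside
- teal_bowl: bystander, to be left alone: teal bowl 100 mm across, 45 mm high; origin at the middle of its underside
- yellow_rule: bystander, to be left alone: yellow rule 30 x 300 x 5 mm; origin at the middle of its underside
- glaze_jar: bystander, to be left alone: glaze jar 70 mm across, 90 mm high; origin at the middle of its underside
- bisque_cup: bystander, to be left alone: terracotta cup 80 mm across, 80 mm high; origin at the middle of its underside
Not all that is in view belongs to the job. Of the things shaped like the part that bears wood_knife_center, the wooden one is meant. There is more than one size of the part that bears fettling_knife_center; the job needs the larger.

How it is judged:
By the outcome, as a careful person would: the job done as asked, in the order asked, and still so for the second after the job is handed in, with the robot touching nothing.
Of wood_knife, loop_tool, fettling_knife only 2 to 3 are there at a start; the rules pass over those that are not, and their reading is None.
At some moment in a run one of wood_knife, loop_tool, fettling_knife may be knocked a few centimetres aside while the robot is not near it.
It also fails if it takes over 208 s, if anything falls off the work surface, if the arm or the gripper's body presses on something with over 40 N, if the wrist force passes 120 N, or if a joint passes its speed limit or range.

## Working session

There is one attempt and no reset: what is moved stays moved. The work goes in short steps, Python scripts to look and compute and a shell command to move; the robot and the scene stay as the last step left them, time stands still between calls to the robot, and variables do not carry over. Pictures are saved under pics/ and viewed, and the job is handed in when it is done.

```bash
ls; mkdir -p pics; python3 - <<'E'
from workcell import manip
import cv2
o=manip.get_obs();print(o)
for n in ["side","top","wrist"]:
    m=manip.camera_model(n);print(n,m)
    p,d=manip.grab_frame(n);cv2.imwrite(f"pics/{n}0.png",p[:,:,::-1])
    import numpy as np
    np.save(f"pics/{n}0.npy",d)
E
```

```text
pics
{'time_s': 0.0, 'qpos': array([-8.98410799e-01,  3.85536284e-01,  6.64376959e-03, -5.15865588e-04,
       -1.19400363e+00, -2.58602907e-01]), 'dq': array([ 0.00028827, -0.00013538, -0.00039268,  0.00035044, -0.00046451,
        0.0011226 ]), 'joint_efforts': array([-1.65275428e-04, -3.90669680e+01,  1.87397879e+01,  4.21978533e+00,
        1.08177017e-02, -2.00201321e-04]), 'eef_pos': array([ 0.25104437, -0.57162108,  0.18387645]), 'eef_rot': array([ 5.46853717e-01,  8.37227480e-01,  5.57746111e-04, -9.21249558e-04]), 'ft_force': array([ 0.66473908, -0.59722188, -0.85329941]), 'wrist_torque': array([ 1.45453431e-04, -6.00747070e-02, -2.79050939e-05]), 'finger_gap': 1.0000855556951804}
side {'vertical_fov': 46.14849668116833, 'cx': 251.71522681722067, 'cy': 187.645728698236, 'R': array([[ 0.99368313, -0.11027844,  0.02079675],
       [-0.04241556, -0.54063826, -0.84018521],
       [ 0.10389784,  0.83399576, -0.54190064]]), 't': array([-0.53278252,  0.14670391,  1.4519191 ])}
top {'vertical_fov': 55.24157468459818, 'cx': 251.66124233501284, 'cy': 185.82991076596824, 'R': array([[ 0.02142221, -0.99972247,  0.00980211],
       [-0.99056945, -0.02255113, -0.1351429 ],
       [ 0.13532644, -0.00681461, -0.99077763]]), 't': array([-0.05514659,  0.51649404,  1.13122945])}
wrist {'vertical_fov': 66.41110813004667, 'cx': 245.16920411661306, 'cy': 195.33981382510072, 'R': array([[-0.40114929,  0.91601105,  0.00173035],
       [ 0.88609448,  0.38756769,  0.25422011],
       [ 0.2321978 ,  0.10351347, -0.96714484]]), 't': array([ 0.62502649, -0.03128514,  0.39063089])}
```

View pics/side0.png

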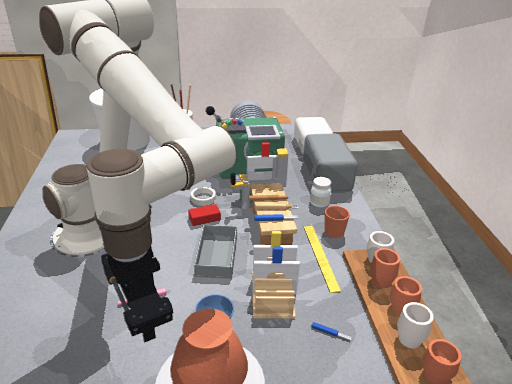

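View pics/top0.png

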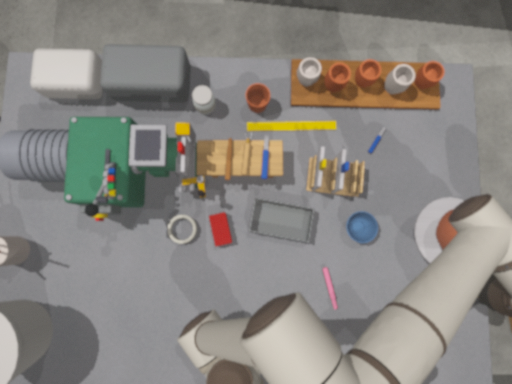

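View pics/wrist0.png

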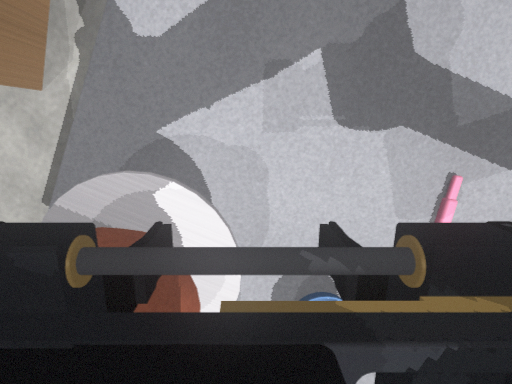

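```bash
python3 - <<'E'
import cv2
t=cv2.imread('pics/top0.png');s=cv2.imread('pics/side0.png')
cv2.imwrite('pics/c1.png',cv2.resize(t[100:230,60:260],None,fx=4,fy=4,interpolation=cv2.INTER_CUBIC))
cv2.imwrite('pics/c2.png',cv2.resize(t[100:250,190:390],None,fx=4,fy=4,interpolation=cv2.INTER_CUBIC))
cv2.imwrite('pics/c3.png',cv2.resize(s[95:225,190:350],None,fx=4.6,fy=4.6,interpolation=cv2.INTER_CUBIC))
cv2.imwrite('pics/c4.png',cv2.resize(s[175:345,190:360],None,fx=3.5,fy=3.5,interpolation=cv2.INTER_CUBIC))
E
```

```text
(no output)
```

View pics/c1.png

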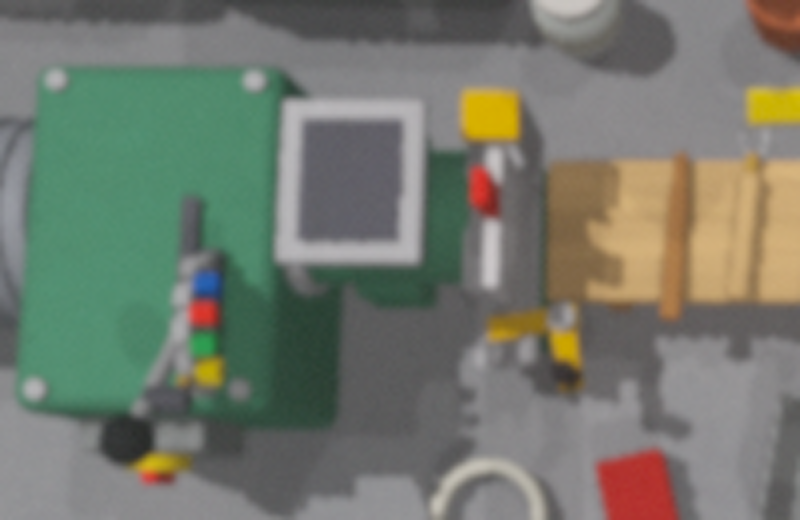

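View pics/c2.png

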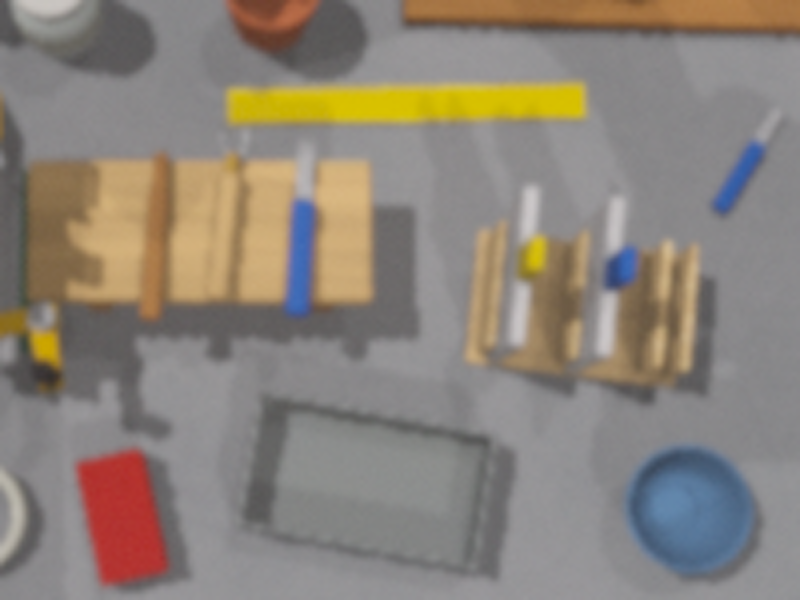

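View pics/c3.png

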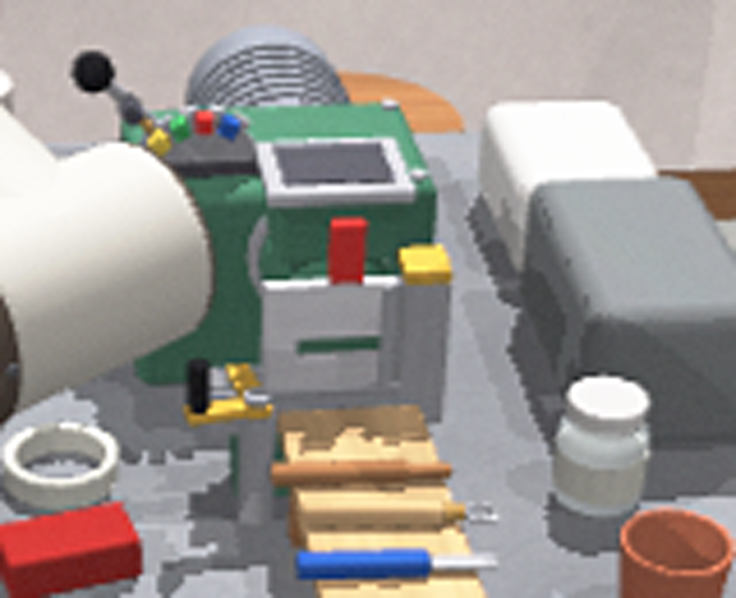

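View pics/c4.png

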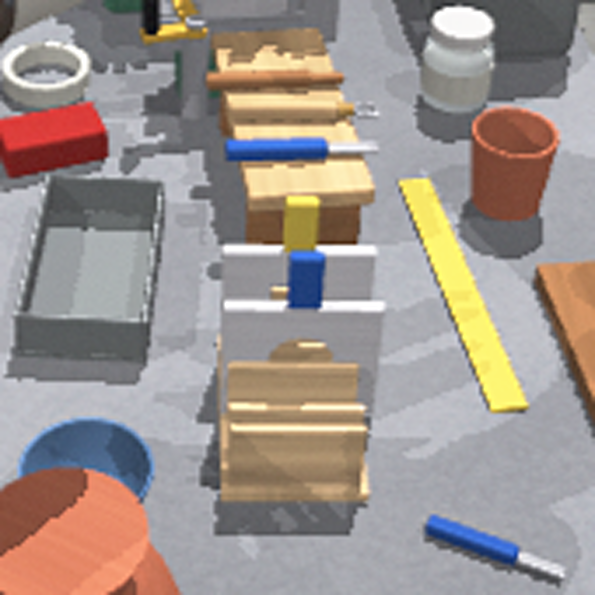

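```bash
cat > h.py <<'E'
import numpy as np,cv2
from workcell import manip
def cam(n):
    m=manip.camera_model(n);f=192/np.tan(np.radians(m['vertical_fov']/2))
    return dict(R=np.array(m['R']),t=np.array(m['t']),f=f,cx=m['cx'],cy=m['cy'])
def ray(c,u,v):
    d=c['R'].T@np.array([(u-c['cx'])/c['f'],(v-c['cy'])/c['f'],1.]);return -c['R'].T@c['t'],d
def onz(c,u,v,z):
    o,d=ray(c,u,v);return o+d*(z-o[2])/d[2]
def cloud(c,D):
    v,u=np.mgrid[:D.shape[0],:D.shape[1]]
    P=np.stack([(u-c['cx'])/c['f']*D,(v-c['cy'])/c['f']*D,D],-1)
    P=(P-c['t'])@c['R'];P[D<=0]=np.nan;return P
def proj(c,X):
    x=c['R']@np.array(X)+c['t'];return c['cx']+c['f']*x[0]/x[2],c['cy']+c['f']*x[1]/x[2]
def tri(c1,p1,c2,p2):
    o1,d1=ray(c1,*p1);o2,d2=ray(c2,*p2);d1/=np.linalg.norm(d1);d2/=np.linalg.norm(d2)
    s=np.linalg.lstsq(np.stack([d1,-d2],1),o2-o1,rcond=None)[0]
    a,b=o1+d1*s[0],o2+d2*s[1];return (a+b)/2,np.linalg.norm(a-b)
def blobs(img,lo,hi,box=None,minA=8):
    h=cv2.cvtColor(img,cv2.COLOR_RGB2HSV);m=cv2.inRange(h,lo,hi)
    if box: k=np.zeros_like(m);x0,y0,x1,y1=box;k[y0:y1,x0:x1]=1;m=m*k
    n,l,s,ce=cv2.connectedComponentsWithStats(m)
    return [(s[i].tolist(),ce[i].round(1).tolist(),l==i) for i in range(1,n) if s[i][4]>=minA]
E
python3 - <<'E'
from h import *
for n in ['top','side']:
    c=cam(n);I=cv2.imread(f'pics/{n}0.png')[:,:,::-1].copy();P=cloud(c,np.load(f'pics/{n}0.npy'))
    for nm,lo,hi in [('red',(0,160,90),(6,255,255)),('yel',(20,160,120),(32,255,255)),('blue',(105,140,60),(125,255,255)),('blk',(0,0,0),(179,255,35)),('green',(55,80,40),(85,255,255))]:
        for s,ce,m in blobs(I,lo,hi,(60,90,390,300)):
            Q=P[m];Q=Q[np.isfinite(Q[:,0])]
            print(n,nm,s,ce,'lo',np.percentile(Q,5,axis=0).round(3),'hi',np.percentile(Q,95,axis=0).round(3),'med',np.median(Q,0).round(3))
E
```

```text
top red [178, 142, 6, 11, 47] [180.2, 147.5] lo [0.583 0.148 0.207] hi [0.602 0.157 0.232] med [0.591 0.152 0.228]
top red [108, 176, 6, 5, 28] [110.7, 178.0] lo [0.498 0.323 0.231] hi [0.508 0.335 0.24 ] med [0.503 0.328 0.236]
top red [210, 214, 21, 31, 464] [220.3, 229.0] lo [0.339 0.027 0.031] hi [0.42  0.076 0.038] med [0.379 0.052 0.035]
top yel [247, 121, 89, 10, 664] [291.4, 125.5] lo [ 0.715 -0.305  0.001] hi [ 0.742 -0.041  0.008] med [ 0.728 -0.171  0.004]
top yel [176, 123, 14, 12, 161] [182.4, 128.6] lo [0.638 0.137 0.192] hi [0.668 0.171 0.199] med [0.652 0.155 0.195]
top yel [320, 160, 7, 9, 43] [323.1, 163.9] lo [ 0.559 -0.283  0.022] hi [ 0.601 -0.241  0.17 ] med [ 0.567 -0.245  0.166]
top yel [183, 178, 13, 7, 61] [188.9, 181.0] lo [0.51  0.127 0.1  ] hi [0.525 0.162 0.106] med [0.518 0.144 0.103]
top yel [197, 183, 8, 9, 53] [201.1, 186.5] lo [0.487 0.099 0.097] hi [0.514 0.117 0.144] med [0.504 0.105 0.103]
top yel [109, 190, 7, 6, 35] [111.9, 192.5] lo [0.46  0.323 0.214] hi [0.473 0.335 0.224] med [0.466 0.328 0.219]
top yel [94, 214, 12, 4, 38] [99.7, 215.4] lo
[... 2726 characters left out ...]
 58, 54, 1628] [134.0, 274.8] lo [ 0.202 -0.627  0.333] hi [ 0.29  -0.541  0.4  ] med [ 0.262 -0.611  0.384]
side green [227, 119, 4, 7, 21] [228.5, 122.1] lo [0.476 0.315 0.181] hi [0.488 0.455 0.232] med [0.484 0.325 0.226]
side green [243, 118, 39, 13, 240] [261.9, 121.6] lo [0.556 0.379 0.175] hi [0.68  0.461 0.18 ] med [0.621 0.43  0.177]
side green [217, 122, 4, 4, 13] [218.3, 123.6] lo [0.443 0.412 0.173] hi [0.455 0.441 0.18 ] med [0.447 0.422 0.177]
side green [220, 133, 65, 45, 900] [248.9, 151.9] lo [0.471 0.194 0.023] hi [0.674 0.313 0.209] med [0.536 0.298 0.15 ]
side green [255, 169, 17, 2, 28] [264.2, 169.6] lo [0.569 0.166 0.107] hi [0.62  0.174 0.116] med [0.598 0.17  0.111]
```

```bash
python3 - <<'E'
from h import *
c=cam('top');D=np.load('pics/top0.npy');P=cloud(c,D);I=cv2.imread('pics/top0.png')[:,:,::-1].copy()
def rect(m,nm):
    Q=P[m][:,:2].astype(np.float32);print(nm,len(Q),cv2.minAreaRect(Q*1000),'z',np.median(P[m][:,2]).round(4))
z=P[...,2]
reg=lambda x0,y0,x1,y1:(lambda k:(k.__setitem__((slice(y0,y1),slice(x0,x1)),True),k)[1])(np.zeros(D.shape,bool))
rect(reg(197,130,290,185)&(z>.078)&(z<.11),'board+tools')
rect(reg(197,130,290,185)&(z>.081)&(z<.0885),'board')
rect(reg(240,190,320,250)&(z>.028)&(z<.055),'tray rim')
rect(reg(300,145,372,200)&(z>.055)&(z<.075),'rack tops')
rect(reg(60,110,145,212)&(z>.17)&(z<.187),'gearbox')
rect(reg(312,140,332,190)&(z>.09)&(z<.135),'yellow plate')
rect(reg(334,140,355,192)&(z>.09)&(z<.135),'blue plate')
rect(reg(172,120,192,186)&(z>.165)&(z<.19),'red plate')
for a in [(.0,0)]:pass
# tools
h=cv2.cvtColor(I,cv2.COLOR_RGB2HSV)
for x in (212,222,228,234,240,246,252,258): print(x,(z[158,x]*1000).round(0),h[158,x])
E
```

```text
board+tools 3157 ((600.6259765625, -4.7340240478515625), (152.07870483398438, 270.88848876953125), 7.209169387817383) z 0.0852
board 2266 ((590.0830688476562, -4.53570556640625), (128.4783935546875, 263.55535888671875), 1.6424895524978638) z 0.0845
tray rim 292 ((414.19244384765625, -138.10650634765625), (189.89788818359375, 108.29396057128906), 80.61460876464844) z 0.0437
rack tops 373 ((564.4730834960938, -311.7440490722656), (157.6833038330078, 118.33425903320312), 84.23212432861328) z 0.066
gearbox 4953 ((567.3189697265625, 381.6795654296875), (248.62767028808594, 242.08059692382812), 2.143104314804077) z 0.1792
yellow plate 172 ((572.1669311523438, -246.24755859375), (11.252849578857422, 119.97601318359375), 84.55521392822266) z 0.1163
blue plate 204 ((565.0030517578125, -310.72003173828125), (11.894455909729004, 119.48757934570312), 84.53652954101562) z 0.116
red plate 389 ((602.9195556640625, 159.48512268066406), (135.41177368164062, 54.198089599609375), 2.6871588230133057) z 0.1729
212 86.0 [ 18 112 196]
222 88.0 [ 18 107 203]
228 96.0 [ 15 145 160]
234 85.0 [ 18 107 200]
240 87.0 [ 19 107 207]
246 102.0 [ 18 106 203]
252 86.0 [ 19 107 202]
258 85.0 [ 18 106 207]
```

```bash
cat >> h.py <<'E'
from scipy.spatial.transform import Rotation as Ro
def go(pos=None,yaw=None,o=None):
    """tool-frame delta cm and rotvec deg to world TCP pos, tool pointing down with tool x at yaw deg"""
    o=o or manip.get_obs();R=Ro.from_quat(o['eef_rot']);p=np.array(o['eef_pos'])
    pos=p if pos is None else np.array(pos,float)
    d=R.inv().apply(pos-p)*100
    r=np.zeros(3)
    if yaw is not None:
        a=np.radians(yaw);T=np.array([[np.cos(a),np.sin(a),0],[np.sin(a),-np.cos(a),0],[0,0,-1]])
        r=np.degrees((R.inv()*Ro.from_matrix(T)).as_rotvec())
    print('dpos',d.round(2).tolist(),'drot',r.round(1).tolist())
def st():
    o=manip.get_obs();R=Ro.from_quat(o['eef_rot']).as_matrix()
    print('t',round(o['time_s'],2),'p',o['eef_pos'].round(4),'yaw',np.degrees(np.arctan2(R[1,0],R[0,0])).round(2),'tz',R[:,2].round(4),'f',o['ft_force'].round(1),'gap',round(o['finger_gap'],3),'q',o['qpos'].round(2));return o
E
python3 - <<'E'
from h import *
o=st();c=cam('wrist');R=Ro.from_quat(o['eef_rot'])
C=-c['R'].T@c['t'];print('cam in tool',R.inv().apply(C-o['eef_pos']).round(4)); print((c['R']@R.as_matrix()).round(3))
go([.50,-.15,.42],91.8); go([.416,.357,.36],181.8)
E
```

```text
t 0.15 p [ 0.2511 -0.5718  0.1841] yaw 113.7 tz [-8.0e-04  1.5e-03 -1.0e+00] f [ 0.2 -0.2 -0.1] gap 0.998 q [-0.9   0.39  0.01 -0.   -1.19 -0.26]
cam in tool [-0.0009 -0.0697 -0.2007]
[[ 1.     0.001  0.   ]
 [-0.001  0.967 -0.254]
 [-0.     0.254  0.967]]
dpos [28.65, 39.74, -23.54] drot [-0.0, -0.1, 21.9]
dpos [78.44, 52.43, -17.46] drot [0.1, -0.1, -68.1]
```

```bash
python3 -m handwheel '[{"delta_pos":[0,0,-10],"delta_rot":[0,0,0]},{"delta_pos":[0,0,-20],"delta_rot":[0,0,10]},{"delta_pos":[6,8,-23.5],"delta_rot":[0,0,21.9]},{"delta_pos":[9,12.5,-23.5],"delta_rot":[0,0,21.9]},{"delta_pos":[12,17,-23.5],"delta_rot":[0,0,21.9]}]'; python3 -c "
from h import *
st();go([.46,.05,.40],91.8)"
```

```text
time_s: 0.78
eef_pos: [0.3321, -0.4371, 0.4063]
eef_rot: [0.696, 0.718, 0.0, 0.001]
ft_force: [0.7, -0.4, -0.3]
finger_gap: 1.001
t 0.78 p [ 0.3321 -0.4371  0.4063] yaw 91.72 tz [ 0.0018 -0.0014 -1.    ] f [ 0.7 -0.4 -0.3] gap 1.001 q [-0.63  0.19  0.27  0.   -1.65 -0.92]
dpos [48.31, 14.25, 0.58] drot [0.1, 0.1, -0.1]
```

```bash
python3 -m handwheel '[{"delta_pos":[6,1.8,0],"delta_rot":[0,0,0]},{"delta_pos":[12,3.6,0],"delta_rot":[0,0,0]},{"delta_pos":[18,5.4,0],"delta_rot":[0,0,0]},{"delta_pos":[24,7.2,0],"delta_rot":[0,0,0]},{"delta_pos":[30,9,0],"delta_rot":[0,0,0]}]' >/dev/null;  python3 -m handwheel '[{"delta_pos":[6,2,0],"delta_rot":[0,0,0]},{"delta_pos":[12,4,0],"delta_rot":[0,0,0]},{"delta_pos":[18,6,0],"delta_rot":[0,0,0]},{"delta_pos":[24,8,-2],"delta_rot":[0,0,0]},{"delta_pos":[24,8,-2],"delta_rot":[0,0,0]}]'; python3 - <<'E'
from h import *
st()
for n in ['wrist','top']:
    p,d=manip.grab_frame(n);cv2.imwrite(f'pics/{n}1.png',p[:,:,::-1]);np.save(f'pics/{n}1.npy',d)
c=cam('wrist');import pickle;pickle.dump(c,open('pics/wrist1.pkl','wb'))
st()
E
```

```text
time_s: 2.02
eef_pos: [0.4849, 0.1097, 0.4241]
eef_rot: [0.694, 0.72, -0.0, -0.0]
ft_force: [-0.3, -1.3, -0.3]
finger_gap: 0.999
t 2.02 p [0.4849 0.1097 0.4241] yaw 92.06 tz [-1.1e-03 -1.0e-04 -1.0e+00] f [-0.3 -1.3 -0.3] gap 0.999 q [ 0.55  0.09  0.2  -0.   -1.68 -2.08]
t 2.12 p [0.4842 0.1072 0.4242] yaw 91.9 tz [-1.2e-03 -6.0e-04 -1.0e+00] f [ 0.2 -0.1 -0.6] gap 0.998 q [ 0.55  0.09  0.2  -0.   -1.68 -2.08]
```

View pics/wrist1.png

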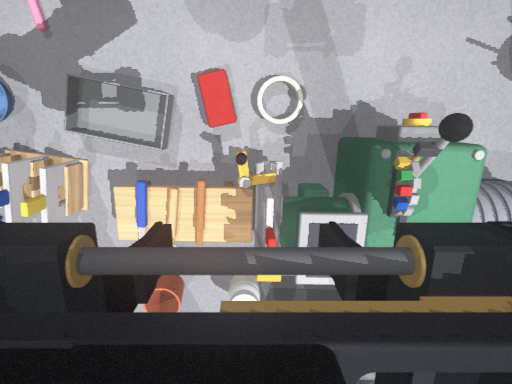

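```bash
python3 - <<'E'
from h import *
import pickle
cw=pickle.load(open('pics/wrist1.pkl','rb'));I=cv2.imread('pics/wrist1.png')[:,:,::-1].copy();D=np.load('pics/wrist1.npy');P=cloud(cw,D)
for nm,lo,hi in [('red',(0,160,90),(6,255,255)),('yel',(20,160,120),(32,255,255)),('blue',(105,140,60),(125,255,255)),('blk',(0,0,0),(179,255,45))]:
    for s,ce,m in blobs(I,lo,hi,(0,60,512,245),15):
        Q=P[m];Q=Q[np.isfinite(Q[:,0])]
        print(nm,s,ce,'lo',np.percentile(Q,5,axis=0).round(3),'hi',np.percentile(Q,95,axis=0).round(3),'med',np.median(Q,0).round(3))
cs=cam('side')
print('lever tri',tri(cw,(456,128),cs,(210.1,111.2)))
print('button tri',tri(cw,(241,158),cs,(232.7,176)))
def rect(x0,y0,x1,y1,z0,z1,nm):
    k=np.zeros(D.shape,bool);k[y0:y1,x0:x1]=1;k&=(P[...,2]>z0)&(P[...,2]<z1)
    print(nm,k.sum(),cv2.minAreaRect((P[k][:,:2]*1000).astype(np.float32)),np.median(P[k][:,2]).round(4))
rect(105,170,255,250,.081,.0885,'board')
rect(325,130,490,225,.172,.186,'gearbox')
rect(55,70,180,155,.036,.05,'tray')
rect(250,180,290,222,.165,.19,'plate/flange')
C=cv2.resize(I[80:245,220:500,::-1],None,fx=2.8,fy=2.8,interpolation=cv2.INTER_CUBIC);cv2.imwrite('pics/w1c.png',C)
E
```

```text
red [198, 70, 38, 56, 1417] [216.6, 97.6] lo [0.338 0.022 0.034] hi [0.421 0.074 0.038] med [0.378 0.048 0.036]
red [420, 113, 6, 5, 24] [422.5, 114.8] lo [0.397 0.394 0.118] hi [0.403 0.401 0.122] med [0.4   0.397 0.12 ]
red [396, 185, 16, 11, 133] [403.9, 190.2] lo [0.497 0.317 0.228] hi [0.509 0.33  0.239] med [0.502 0.323 0.237]
red [266, 228, 10, 17, 121] [270.0, 236.8] lo [0.581 0.142 0.192] hi [0.593 0.151 0.231] med [0.583 0.146 0.22 ]
blue [137, 182, 9, 45, 391] [141.0, 203.7] lo [ 0.537 -0.093  0.099] hi [ 0.613 -0.078  0.102] med [ 0.575 -0.085  0.101]
blue [0, 191, 9, 15, 114] [3.6, 197.6] lo [ 0.551 -0.313  0.125] hi [ 0.572 -0.31   0.142] med [ 0.562 -0.311  0.133]
blue [392, 197, 17, 13, 167] [400.0, 203.0] lo [0.515 0.318 0.224] hi [0.531 0.332 0.236] med [0.522 0.323 0.232]
blk [329, 222, 29, 23, 214] [340.9, 234.5] lo [0.471 0.154 0.466] hi [0.473 0.158 0.494] med [0.472 0.155 0.483]
blk [469, 222, 43, 23, 450] [497.6, 230.9] lo [0.444 0.172 0.536] hi [0.445 0.186 0.553] med [0.444 0.178 0.544]
blk [319, 231, 9, 14, 46] [322.8, 238.7] lo [0.475 0.149 0.464] hi [0.48
[... 880 characters left out ...]
 0.046 0.554] med [0.449 0.044 0.553]
lever tri (array([0.41743528, 0.36305106, 0.25501978]), np.float64(0.0010902474679185122))
button tri (array([0.47973474, 0.09870822, 0.13329519]), np.float64(0.0008203593590635763))
board 5526 ((586.8488159179688, -9.8370361328125), (137.1275177001953, 264.2169494628906), 2.201045513153076) 0.086
gearbox 6734 ((507.0542297363281, 366.5380859375), (127.04458618164062, 269.2560729980469), 2.4049108028411865) 0.1806
tray 960 ((412.434326171875, -143.41329956054688), (190.42886352539062, 108.13029479980469), 80.67162322998047) 0.0455
plate/flange 473 ((555.158935546875, 161.45826721191406), (41.99604034423828, 38.202449798583984), 1.1329278945922852) 0.1733
```

View pics/w1c.png

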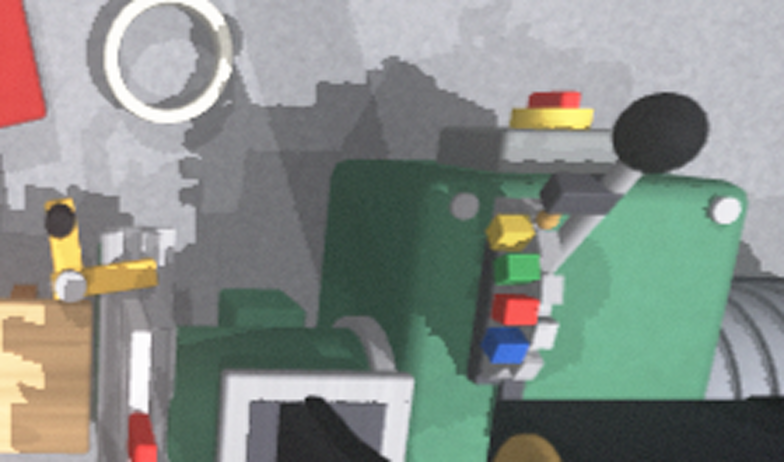

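```bash
python3 - <<'E'
from h import *
import pickle
from scipy.optimize import least_squares
cw=pickle.load(open('pics/wrist1.pkl','rb'))
for n,f,c,u,v,r in [('w','wrist1',cw,456,128,16),('s','side0',cam('side'),210,111,4),('t','top1',cam('top'),92,209,6)]:
    I=cv2.imread(f'pics/{f}.png');P=cloud(c,np.load(f'pics/{f}.npy'));vv,uu=np.mgrid[:384,:512]
    m=((uu-u)**2+(vv-v)**2<r*r)&(I.max(2)<70);Q=P[m];Q=Q[np.isfinite(Q[:,0])];Q=Q[Q[:,2]>.23];print(len(Q),Q.mean(0) if len(Q) else 0)
    if len(Q)<5: continue
    s=least_squares(lambda x:np.linalg.norm(Q-x,axis=1)-.017,Q.mean(0)+[0,0,-.015],loss='soft_l1',f_scale=.002);print(n,s.x.round(4),np.abs(s.fun).mean())
    C=I
w=cv2.imread('pics/top1.png');cv2.imwrite('pics/t1c.png',cv2.resize(w[90:250,60:260],None,fx=4,fy=4,interpolation=cv2.INTER_CUBIC))
E
```

```text
679 [0.41675172 0.34814521 0.27473311]
w [0.4171 0.3552 0.2643] 0.0005448833870866727
45 [0.41617247 0.3445131  0.26375064]
s [0.4184 0.3305 0.2629] 0.0031875625937734186
102 [0.41768293 0.35419999 0.27515883]
t [0.4175 0.3602 0.2628] 0.0012270182731483397
```

View pics/t1c.png

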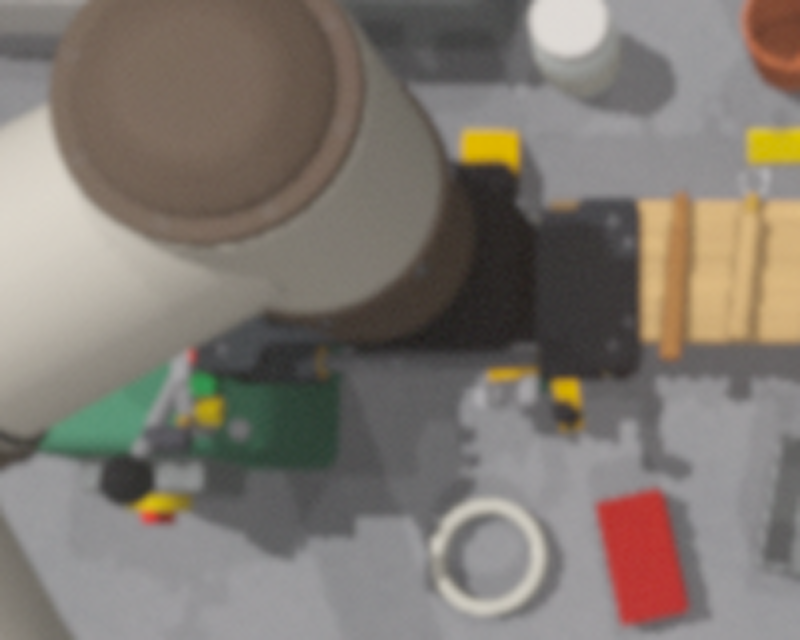

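```bash
python3 - <<'E'
from h import *
c=cam('top');f=lambda x,y:(60+(x+.5)/4-.5,100+(y+.5)/4-.5)
B=[onz(c,*f(*p),.184) for p in [(55,80),(253,80),(35,388),(238,388)]]
for b in B: print(b.round(4))
for i,j in [(2,0),(3,1)]: d=B[j]-B[i];print('yaw from x',np.degrees(np.arctan2(d[1],d[0])))
for i,j in [(1,0),(3,2)]: d=B[j]-B[i];print('yaw from y',np.degrees(np.arctan2(-d[0],d[1])))
# board corners z .085 in c2 frame
g=lambda x,y:(190+(x+.5)/4-.5,100+(y+.5)/4-.5)
K=[onz(c,*g(*p),.085) for p in [(28,160),(372,160),(372,302),(28,302)]]
for b in K: print(b.round(4))
d=K[0]-K[1];print(np.degrees(np.arctan2(-d[0],d[1])));d=K[1]-K[2];print(np.degrees(np.arctan2(d[1],d[0])));print(np.mean(K,0))
E
```

```text
[0.6746 0.4651 0.184 ]
[0.678  0.3257 0.184 ]
[0.4559 0.4598 0.184 ]
[0.459 0.321 0.184]
yaw from x 1.3934730986710582
yaw from x 1.2485215186636716
yaw from y 1.4099796068447656
yaw from y 1.287397582571848
[0.651  0.1298 0.085 ]
[ 0.6574 -0.1362  0.085 ]
[ 0.546  -0.1373  0.085 ]
[0.5399 0.1252 0.085 ]
1.3774538172509048
0.5735876175668928
[ 0.59859742 -0.00464412  0.085     ]
```

```bash
python3 -c "
from h import *
st();go([.417,.357,.36],181.35)"
```

```text
t 2.12 p [0.4842 0.1072 0.4242] yaw 91.9 tz [-1.2e-03 -6.0e-04 -1.0e+00] f [ 0.2 -0.1 -0.6] gap 0.998 q [ 0.55  0.09  0.2  -0.   -1.68 -2.08]
dpos [25.19, -5.88, 6.41] drot [-0.1, -0.0, -89.4]
```

```bash
python3 -m handwheel '[{"delta_pos":[5,-1.2,1],"delta_rot":[0,0,-10]},{"delta_pos":[10,-2.4,2],"delta_rot":[0,0,-20]},{"delta_pos":[15,-3.5,3],"delta_rot":[0,0,-30]},{"delta_pos":[20,-4.6,4],"delta_rot":[0,0,-40]},{"delta_pos":[25.2,-5.9,5],"delta_rot":[0,0,-50]}]' >/dev/null; python3 -m handwheel '[{"delta_pos":[0,0,0],"delta_rot":[0,0,-10]},{"delta_pos":[0,0,0],"delta_rot":[0,0,-20]},{"delta_pos":[0,0,0],"delta_rot":[0,0,-30]},{"delta_pos":[0,0,0],"delta_rot":[0,0,-39.4]},{"delta_pos":[0,0,0],"delta_rot":[0,0,-39.4]}]'; python3 - <<'E'
from h import *
o=st();go([.417,.357,.30],181.35)
for n in ['wrist']:
    p,d=manip.grab_frame(n);cv2.imwrite(f'pics/{n}2.png',p[:,:,::-1])
E
```

```text
time_s: 3.38
eef_pos: [0.4176, 0.3548, 0.3748]
eef_rot: [-0.009, 1.0, -0.0, -0.0]
ft_force: [-0.2, -0.8, 0.5]
finger_gap: 0.998
t 3.38 p [0.4176 0.3548 0.3748] yaw -179.02 tz [-1.e-04 -2.e-04 -1.e+00] f [-0.2 -0.8  0.5] gap 0.998 q [ 1.    0.18  0.19 -0.   -1.58 -0.98]
dpos [0.05, 0.23, 7.48] drot [-0.0, -0.0, -0.4]
```

View pics/wrist2.png

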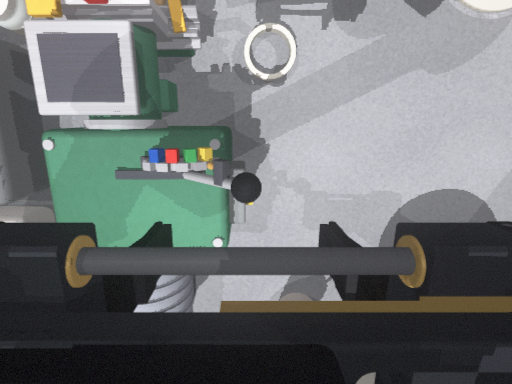

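```bash
python3 - <<'E'
from h import *
c=cam('wrist');print(onz(c,246,187.5,.264)); o=st();go([.417,.357,.259],181.35)
E
```

```text
[0.4165573  0.35779924 0.264     ]
t 3.42 p [0.4175 0.355  0.3749] yaw -179.05 tz [-1.e-04 -1.e-04 -1.e+00] f [ 0.1 -0.9  0.1] gap 0.999 q [ 1.    0.18  0.19 -0.   -1.58 -0.98]
dpos [0.05, 0.2, 11.59] drot [-0.0, -0.0, -0.4]
```

```bash
python3 -m handwheel '[{"delta_pos":[0.1,0.3,5],"delta_rot":[0,0,0]},{"delta_pos":[0.1,0.3,9],"delta_rot":[0,0,0]},{"delta_pos":[0.1,0.3,11.6],"delta_rot":[0,0,0]},{"delta_pos":[0.1,0.3,11.6],"delta_rot":[0,0,0]}]' ; python3 -m handwheel '[{"delta_pos":[0,0,0],"delta_rot":[0,0,0]},{"delta_pos":[0,0,0],"delta_rot":[0,0,0]},{"delta_pos":[0,0,0],"delta_rot":[0,0,0]},{"delta_pos":[0,0,0],"delta_rot":[0,0,0]},{"delta_pos":[0,0,0],"delta_rot":[0,0,0]}]' 0 20
```

```text
time_s: 3.92
eef_pos: [0.4155, 0.3577, 0.2568]
eef_rot: [-0.009, 1.0, -0.002, -0.001]
ft_force: [0.3, -1.1, -0.4]
finger_gap: 0.998
time_s: 4.55
eef_pos: [0.4162, 0.3594, 0.2589]
eef_rot: [-0.011, 1.0, 0.0, 0.0]
ft_force: [-0.4, 0.3, 0.1]
finger_gap: 0.515
```

```bash
python3 -m handwheel '[{"delta_pos":[0,0,0],"delta_rot":[0,0,0]},{"delta_pos":[0,0,0],"delta_rot":[0,0,0]},{"delta_pos":[0,0,0],"delta_rot":[0,0,0]}]'
```

```text
time_s: 4.92
eef_pos: [0.4162, 0.3594, 0.2587]
eef_rot: [-0.011, 1.0, -0.0, -0.0]
ft_force: [0.6, 0.2, -0.2]
finger_gap: 0.175
```

```bash
python3 - <<'E'
from h import *
st()
for n in ['wrist','side']:
    p,d=manip.grab_frame(n);cv2.imwrite(f'pics/{n}3.png',p[:,:,::-1])
    if n=='side': cv2.imwrite('pics/side3c.png',cv2.resize(p[80:200,150:310,::-1],None,fx=4.5,fy=4.5,interpolation=cv2.INTER_CUBIC))
st()
E
```

```text
t 4.92 p [0.4162 0.3594 0.2587] yaw -178.79 tz [-0.e+00 -1.e-04 -1.e+00] f [ 0.6  0.2 -0.2] gap 0.175 q [ 1.01  0.21 -0.05  0.   -1.31 -0.99]
t 5.03 p [0.4162 0.3594 0.2587] yaw -178.79 tz [-0. -0. -1.] f [-0.6 -0.  -0.7] gap 0.081 q [ 1.01  0.21 -0.05  0.   -1.31 -0.99]
```

View pics/wrist3.png

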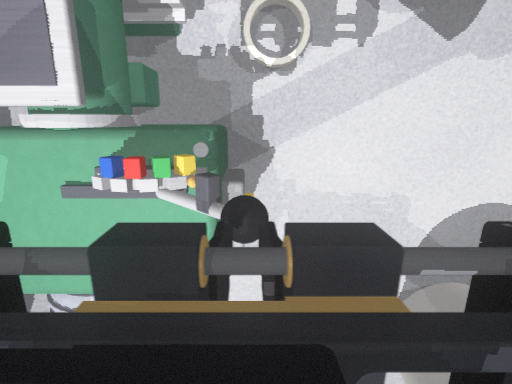

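View pics/side3c.png

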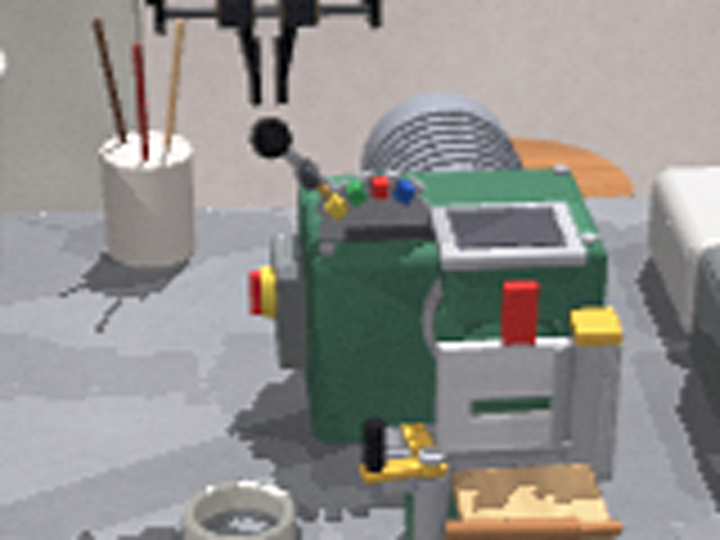

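```bash
python3 - <<'E'
from h import *
o=st()
print(proj(cam('side'),o['eef_pos']),proj(cam('wrist'),o['eef_pos']))
print(proj(cam('side'),[.4166,.358,.264]))
c=cam('wrist');cs=cam('side')
print(tri(c,(244.5,217),cs,(150+271/4.5-.4,80+136/4.5-.4)))
print(tri(c,(244.5,258),cs,(210,103.0)))
# ball top-circle size in wrist: width
p,d=manip.grab_frame('wrist');print(d[200:270:6,245])
P=cloud(c,d);print(P[200:270:6,245].round(4))
E
```

```text
t 5.03 p [0.4162 0.3594 0.2587] yaw -178.79 tz [-0. -0. -1.] f [-0.6 -0.  -0.7] gap 0.081 q [ 1.01  0.21 -0.05  0.   -1.31 -0.99]
(np.float64(209.90971428445863), np.float64(110.67034359659093)) (np.float64(245.22324422992705), np.float64(218.81622459915863))
(np.float64(209.99482359087972), np.float64(109.46985369239779))
(array([0.41632553, 0.35644497, 0.26328602]), np.float64(0.0008540879086251277))
(array([0.41703847, 0.37940456, 0.28042898]), np.float64(0.00153266375861083))
[0.19616331 0.19183351 0.19036056 0.18897669 0.18779403 0.19051112
 0.19166614 0.19754793 0.08578014 0.08316581 0.083341   0.08185559]
[[0.4167 0.342  0.2705]
 [0.4166 0.3446 0.2757]
 [0.4166 0.3479 0.2781]
 [0.4165 0.3512 0.2804]
 [0.4164 0.3546 0.2825]
 [0.4163 0.3593 0.2809]
 [0.4163 0.3635 0.2808]
 [0.4161 0.3697 0.2764]
 [0.417  0.3258 0.3804]
 [0.417  0.3263 0.3832]
 [0.417  0.328  0.3835]
 [0.417  0.3289 0.3853]]
```

```bash
python3 - <<'E'
from h import *
c=cam('side');p,d=manip.grab_frame('side');P=cloud(c,d)
for v in range(95,108):
    print(v,[(P[v,u]*1000).round(0).astype(int).tolist() if np.isfinite(P[v,u,0]) else None for u in (206,208,210,212)])
st()
E
```

```text
95 [[404, 348, 324], [411, 350, 323], [418, 347, 324], [425, 344, 325]]
96 [[404, 350, 319], [411, 356, 317], [418, 352, 318], [425, 352, 318]]
97 [[404, 350, 315], [411, 347, 317], [418, 342, 318], [425, 344, 317]]
98 [[403, 344, 314], [410, 342, 315], [418, 347, 313], [425, 354, 310]]
99 [[403, 353, 307], [411, 353, 307], [418, 353, 306], [425, 348, 308]]
100 [[403, 356, 302], [410, 355, 302], [418, 350, 304], [425, 348, 304]]
101 [[403, 363, 295], [410, 353, 299], [417, 352, 299], [425, 347, 301]]
102 [[423, 2052, -393], [410, 349, 297], [417, 354, 294], [424, 349, 297]]
103 [[422, 2013, -386], [437, 2030, -393], [452, 2011, -386], [468, 2032, -394]]
104 [[422, 2017, -395], [437, 2034, -402], [453, 2050, -410], [467, 2009, -393]]
105 [[422, 2034, -410], [437, 2019, -404], [452, 2024, -407], [467, 2011, -402]]
106 [[422, 2044, -422], [410, 359, 277], [417, 354, 279], None]
107 [[421, 2039, -429], [409, 350, 277], [417, 356, 274], [424, 352, 276]]
t 5.12 p [0.4162 0.3594 0.2587] yaw -178.79 tz [ 0.  0. -1.] f [ 0.3 -0.2  0. ] gap 0.032 q [ 1.01  0.21 -0.05  0.   -1.31 -0.99]
```

```bash
python3 - <<'E'
from h import *
c=cam('side');P=cloud(c,np.load('pics/side0.npy'));I=cv2.imread('pics/side0.png')
cv2.imwrite('pics/s0g.png',cv2.resize(I[230:360,90:190],None,fx=4.5,fy=4.5,interpolation=cv2.INTER_CUBIC))
for v in range(300,352,4):print(v,[(P[v,u]*1000).round(0).astype(int).tolist() for u in range(125,175,8)])
print(proj(c,[.251,-.572,.184]))
E
```

```text
300 [[161, -311, 9], [254, -626, 335], [268, -627, 334], [281, -626, 332], [295, -627, 332], [308, -628, 332], [287, -313, -1]]
304 [[235, -607, 307], [255, -633, 332], [268, -634, 332], [282, -635, 332], [295, -636, 332], [309, -636, 331], [287, -327, -1]]
308 [[237, -618, 308], [256, -642, 332], [269, -645, 334], [283, -645, 333], [296, -647, 333], [309, -647, 332], [288, -343, 1]]
312 [[239, -634, 315], [257, -653, 335], [270, -653, 333], [284, -655, 334], [297, -655, 333], [309, -649, 325], [288, -356, 0]]
316 [[240, -642, 314], [258, -661, 333], [270, -659, 330], [283, -659, 329], [296, -656, 324], [307, -642, 307], [288, -366, -4]]
320 [[238, -640, 302], [259, -668, 332], [271, -666, 328], [282, -658, 318], [294, -648, 305], [306, -641, 296], [289, -383, 0]]
324 [[168, -384, -1], [258, -672, 327], [270, -665, 318], [280, -653, 303], [293, -648, 295], [269, -393, -2], [290, -395, -2]]
328 [[171, -401, 4], [257, -670, 316], [267, -659, 301], [279, -653, 293], [250, -405, 0], [270, -405, -2], [290, -407, -2]]
332 [[171, -408, -2], [254, -664, 299], [266, -658, 290], [271, -618, 240], [251, -417, -1], [270, -417, -2], [291, -421, -1]]
336 [[172, -420, -3], [192, -422, -3], [212, -423, -5], [271, -621, 234], [252, -430, 0], [271, -432, 0], [291, -435, 2]]
340 [[174, -434, -1], [194, -435, -2], [213, -436, -2], [233, -439, -1], [252, -440, -3], [272, -443, -2], [291, -442, -5]]
344 [[176, -446, -1], [196, -449, 1], [215, -450, 0], [234, -453, 1], [253, -454, 1], [272, -455, -1], [292, -455, -4]]
348 [[177, -457, -2], [197, -460, 0], [215, -460, -3], [235, -463, -1], [254, -464, -3], [273, -468, 1], [292, -468, -1]]
(np.float64(143.46544431178117), np.float64(333.0251366778924))
```

View pics/s0g.png

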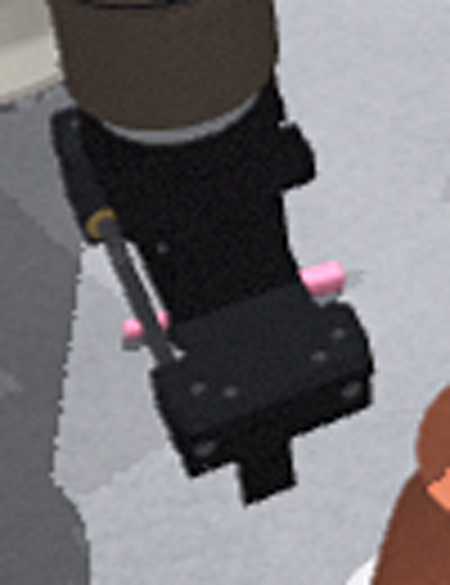

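```bash
python3 -m handwheel '[{"delta_pos":[0,0,-3],"delta_rot":[0,0,0]},{"delta_pos":[0,0,-6],"delta_rot":[0,0,0]},{"delta_pos":[0,0,-6],"delta_rot":[0,0,0]},{"delta_pos":[0,0,-6],"delta_rot":[0,0,0]}]' 0.65; python3 - <<'E'
from h import *
o=st()
for n in ['wrist','side']:
    p,d=manip.grab_frame(n);cv2.imwrite(f'pics/{n}4.png',p[:,:,::-1]);np.save(f'pics/{n}4.npy',d)
    if n=='side': cv2.imwrite('pics/side4c.png',cv2.resize(p[50:170,150:310,::-1],None,fx=4.5,fy=4.5,interpolation=cv2.INTER_CUBIC))
o=st();c=cam('side');
for a in ([0,-.0095,0],):
    for k in (0,.03,.04): print(k,proj(c,o['eef_pos']+np.array([0,-.0095,k])),proj(cam('wrist'),o['eef_pos']+np.array([.02,-.0095,k])))
E
```

```text
time_s: 5.62
eef_pos: [0.4158, 0.3592, 0.318]
eef_rot: [-0.01, 1.0, -0.0, -0.001]
ft_force: [0.7, -0.2, -0.2]
finger_gap: 0.401
t 5.62 p [0.4158 0.3592 0.318 ] yaw -178.8 tz [-1.1e-03 -5.0e-04 -1.0e+00] f [ 0.7 -0.2 -0.2] gap 0.401 q [ 1.01  0.19  0.07 -0.   -1.45 -0.99]
t 5.72 p [0.4158 0.359  0.3175] yaw -178.79 tz [-0.0016 -0.0017 -1.    ] f [0.4 0.9 0.6] gap 0.49 q [ 1.01  0.19  0.07 -0.   -1.45 -0.99]
0 (np.float64(209.3991833771224), np.float64(96.46243879130199)) (np.float64(217.49074164395563), np.float64(205.70329813023082))
0.03 (np.float64(209.14469471613455), np.float64(88.42717669044849)) (np.float64(213.1440450777685), np.float64(219.70605018618977))
0.04 (np.float64(209.0587107717842), np.float64(85.71230709021435)) (np.float64(211.3667493377124), np.float64(225.4315548767434))
```

View pics/wrist4.png

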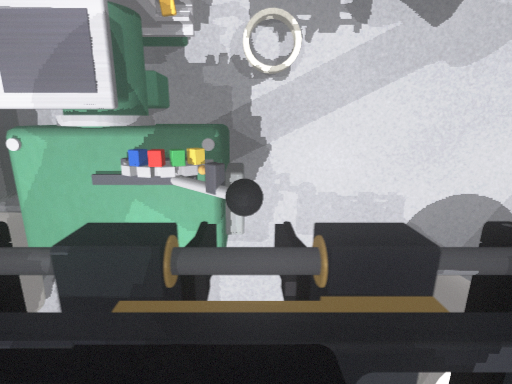

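View pics/side4c.png

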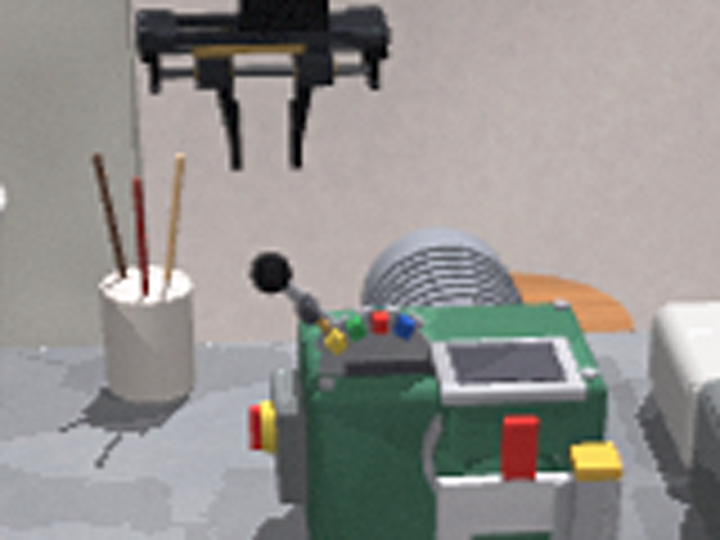

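```bash
python3 -m handwheel '[{"delta_pos":[0,-0.1,0],"delta_rot":[0,0,0]},{"delta_pos":[0,-0.1,4],"delta_rot":[0,0,0]},{"delta_pos":[0,-0.1,7],"delta_rot":[0,0,0]},{"delta_pos":[0,-0.1,9.4],"delta_rot":[0,0,0]},{"delta_pos":[0,-0.1,9.4],"delta_rot":[0,0,0]}]' 0.65; python3 -m handwheel '[{"delta_pos":[0,0,0],"delta_rot":[0,0,0]},{"delta_pos":[0,0,0],"delta_rot":[0,0,0]},{"delta_pos":[0,0,0],"delta_rot":[0,0,0]},{"delta_pos":[0,0,0],"delta_rot":[0,0,0]}]' 0 20
```

```text
time_s: 6.35
eef_pos: [0.4153, 0.3571, 0.2225]
eef_rot: [-0.01, 1.0, -0.002, -0.002]
ft_force: [-0.0, -0.3, 0.4]
finger_gap: 0.648
time_s: 6.85
eef_pos: [0.4165, 0.3587, 0.2255]
eef_rot: [-0.011, 1.0, 0.001, 0.001]
ft_force: [-0.4, -0.7, 1.6]
finger_gap: 0.37
```

```bash
python3 -m handwheel '[{"delta_pos":[-0.84,0,-0.77],"delta_rot":[0,0,0]},{"delta_pos":[-1.79,0,-1.5],"delta_rot":[0,0,0]},{"delta_pos":[-2.81,0,-2.13],"delta_rot":[0,0,0]},{"delta_pos":[-3.89,0,-2.65],"delta_rot":[0,0,0]},{"delta_pos":[-5.02,0,-3.06],"delta_rot":[0,0,0]}]'; python3 -m handwheel '[{"delta_pos":[-1.16,0,-0.3],"delta_rot":[0,0,0]},{"delta_pos":[-2.35,0,-0.48],"delta_rot":[0,0,0]},{"delta_pos":[-3.55,0,-0.54],"delta_rot":[0,0,0]},{"delta_pos":[-3.55,0,-0.54],"delta_rot":[0,0,0]},{"delta_pos":[-3.55,0,-0.54],"delta_rot":[0,0,0]}]'; python3 - <<'E'
from h import *
st()
p,d=manip.grab_frame('side');cv2.imwrite('pics/side5c.png',cv2.resize(p[50:170,150:310,::-1],None,fx=4.5,fy=4.5,interpolation=cv2.INTER_CUBIC))
E
```

```text
time_s: 7.48
eef_pos: [0.4638, 0.3597, 0.2619]
eef_rot: [-0.012, 1.0, 0.001, -0.001]
ft_force: [-19.6, 0.1, 24.8]
finger_gap: 0.328
time_s: 8.1
eef_pos: [0.5074, 0.3609, 0.2726]
eef_rot: [-0.011, 1.0, 0.004, 0.009]
ft_force: [-1.0, -2.9, 25.8]
finger_gap: 0.255
t 8.1 p [0.5074 0.3609 0.2726] yaw -178.74 tz [ 0.0187  0.0084 -0.9998] f [-1.  -2.9 25.8] gap 0.255 q [ 0.88  0.33  0.13  0.01 -1.36 -0.86]
```

View pics/side5c.png

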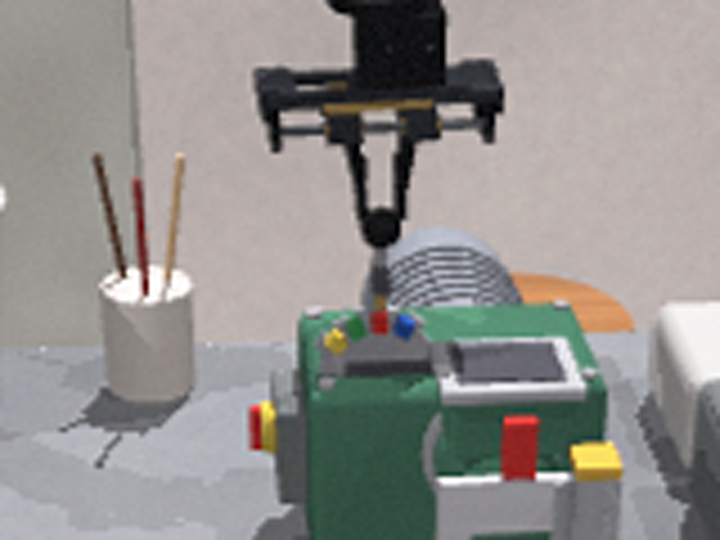

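```bash
python3 -m handwheel '[{"delta_pos":[0,0,-1.5],"delta_rot":[0,0,0]},{"delta_pos":[0,0,-1.5],"delta_rot":[0,0,0]},{"delta_pos":[0,0,-1.5],"delta_rot":[0,0,0]},{"delta_pos":[0,0,-6],"delta_rot":[0,0,0]},{"delta_pos":[0,0,-12],"delta_rot":[0,0,0]}]' 0.8;python3 - <<'E'
from h import *
st()
p,d=manip.grab_frame('side');cv2.imwrite('pics/side6c.png',cv2.resize(p[50:170,150:310,::-1],None,fx=4.5,fy=4.5,interpolation=cv2.INTER_CUBIC))
np.save('pics/wrist6.npy',d)
p,d=manip.grab_frame('wrist');cv2.imwrite('pics/wrist6.png',p[:,:,::-1]);st()
E
```

```text
time_s: 8.78
eef_pos: [0.5011, 0.3597, 0.3786]
eef_rot: [-0.011, 1.0, -0.003, -0.003]
ft_force: [1.4, 1.1, 1.0]
finger_gap: 0.732
t 8.78 p [0.5011 0.3597 0.3786] yaw -178.77 tz [-0.0053 -0.0055 -1.    ] f [1.4 1.1 1. ] gap 0.732 q [ 0.88  0.32  0.38 -0.   -1.64 -0.86]
t 8.88 p [0.5041 0.3611 0.3873] yaw -178.8 tz [ 0.0098  0.0067 -0.9999] f [-0.8 -0.2  0.2] gap 0.773 q [ 0.88  0.31  0.39  0.   -1.64 -0.86]
```

View pics/side6c.png

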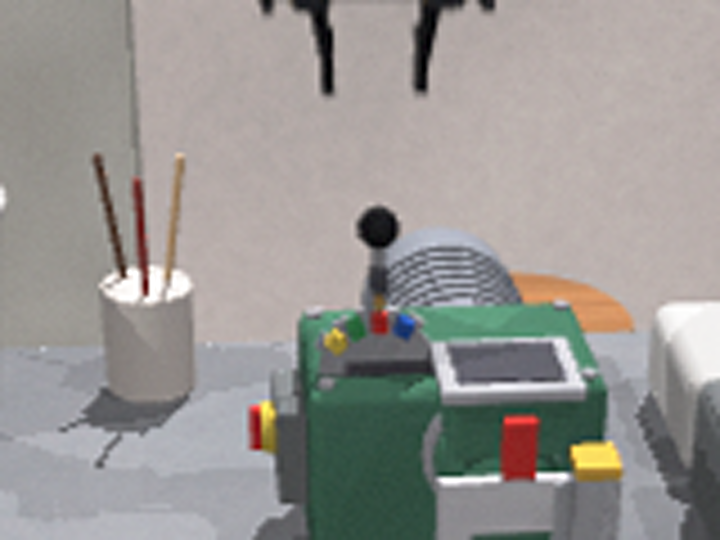

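View pics/wrist6.png

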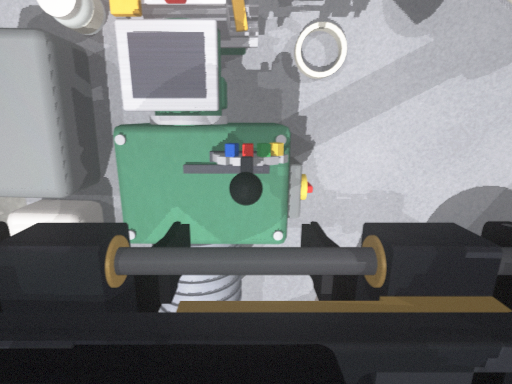

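```bash
python3 - <<'E'
from h import *
from scipy.optimize import least_squares
o=st();p,D=manip.grab_frame('wrist');c=cam('wrist');P=cloud(c,D)
vv,uu=np.mgrid[:384,:512];m=((uu-246)**2+(vv-188)**2<15**2)&(p.max(2)<70)&(P[...,2]>.28)
Q=P[m];s=least_squares(lambda x:np.linalg.norm(Q-x,axis=1)-.017,Q.mean(0)-[0,0,.015],loss='soft_l1',f_scale=.002);print(s.x,len(Q))
go([.40,.10,.38],181.35)
E
```

```text
t 8.88 p [0.5041 0.3611 0.3873] yaw -178.8 tz [ 0.0098  0.0067 -0.9999] f [-0.8 -0.2  0.2] gap 0.773 q [ 0.88  0.31  0.39  0.   -1.64 -0.86]
[0.50263432 0.35886352 0.2969548 ] 694
dpos [10.83, -25.88, 0.19] drot [0.2, 0.2, -0.1]
```

```bash
python3 -m handwheel '[{"delta_pos":[2,-6,0],"delta_rot":[0,0,0]},{"delta_pos":[3,-12,0],"delta_rot":[0,0,0]},{"delta_pos":[3,-18,2],"delta_rot":[0,0,0]},{"delta_pos":[2.5,-24,8],"delta_rot":[0,0,0]},{"delta_pos":[2.5,-25,12],"delta_rot":[0,0,0]}]' 0.6;python3 -m handwheel '[{"delta_pos":[0,0,0],"delta_rot":[0,0,0]},{"delta_pos":[0,0,0],"delta_rot":[0,0,0]}]' 0.6; python3 - <<'E'
from h import *
st()
p,d=manip.grab_frame('wrist');cv2.imwrite('pics/wrist7.png',p[:,:,::-1]);st()
c=cam('wrist');P=cloud(c,d)
k=np.zeros(d.shape,bool);k[60:225]=1
k&=(P[...,2]>.138)&(P[...,2]<.15)&(np.abs(P[...,0]-.48)<.03)&(np.abs(P[...,1]-.105)<.03);print(k.sum(),P[k].mean(0),np.median(P[k],0), np.argwhere(k).mean(0))
E
```

```text
time_s: 9.55
eef_pos: [0.4815, 0.1077, 0.2587]
eef_rot: [-0.01, 1.0, 0.0, -0.0]
ft_force: [1.3, 1.4, -0.5]
finger_gap: 0.603
time_s: 9.8
eef_pos: [0.4834, 0.1102, 0.2617]
eef_rot: [-0.011, 1.0, -0.0, 0.001]
ft_force: [0.2, -0.2, 1.3]
finger_gap: 0.599
t 9.8 p [0.4834 0.1102 0.2617] yaw -178.77 tz [ 2.e-03 -1.e-04 -1.e+00] f [ 0.2 -0.2  1.3] gap 0.599 q [ 0.55  0.11 -0.17  0.   -1.29 -0.53]
t 9.85 p [0.4839 0.111  0.2626] yaw -178.73 tz [ 0.0039  0.0013 -1.    ] f [0.3 0.3 0.8] gap 0.602 q [ 0.55  0.11 -0.17  0.   -1.29 -0.53]
205 [0.482217   0.10159042 0.14520403] [0.48242572 0.10127681 0.14550739] [175.29268293 247.29756098]
```

View pics/wrist7.png

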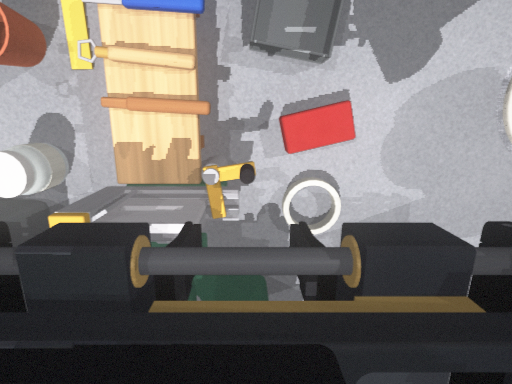

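```bash
python3 - <<'E'
from h import *
c=cam('wrist');im=cv2.imread('pics/wrist7.png');cv2.imwrite('pics/w7c.png',cv2.resize(im[140:225,180:300],None,fx=6,fy=6,interpolation=cv2.INTER_CUBIC))
for z in (.144,.104): print(onz(c,247,174,z))
for z in (.11,.106): print(onz(c,211,176,z))
E
```

```text
[0.48256975 0.10037017 0.144     ]
[0.48229091 0.10788825 0.104     ]
[0.52635308 0.11021143 0.11      ]
[0.52682369 0.11100232 0.106     ]
```

View pics/w7c.png

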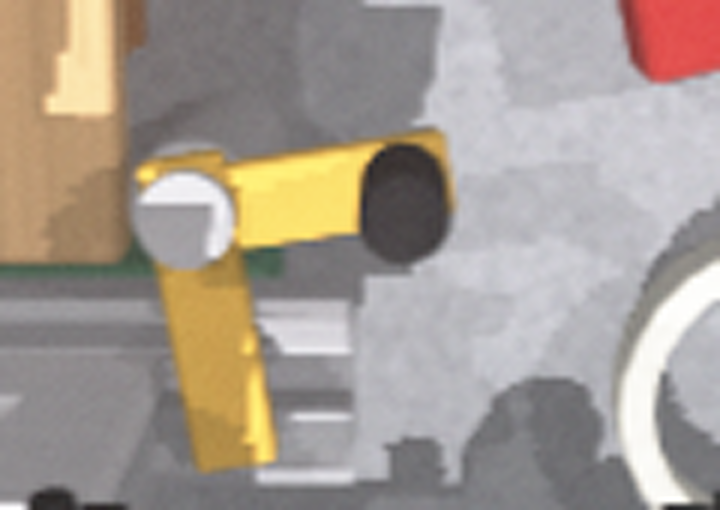

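```bash
python3 -m handwheel '[{"delta_pos":[0,0,0],"delta_rot":[0,0,0]},{"delta_pos":[0,0,0],"delta_rot":[0,0,0]}]' 0.42;python3 - <<'E'
from h import *
st()
p,d=manip.grab_frame('wrist');c=cam('wrist');P=cloud(c,d);print(P[173:180:3,208:216:3].round(4).tolist())
go([.482,.101,.083],181.3)
E
```

```text
time_s: 10.1
eef_pos: [0.4829, 0.1107, 0.2619]
eef_rot: [-0.011, 1.0, 0.001, 0.001]
ft_force: [0.1, 0.5, 0.6]
finger_gap: 0.469
t 10.1 p [0.4829 0.1107 0.2619] yaw -178.73 tz [ 0.0023  0.0013 -1.    ] f [0.1 0.5 0.6] gap 0.469 q [ 0.55  0.11 -0.17  0.   -1.29 -0.53]
[[[0.5282, 0.1058, 0.1106], [0.5244, 0.1055, 0.1119], [0.5208, 0.1055, 0.1114]], [[0.5282, 0.1095, 0.1104], [0.5247, 0.1097, 0.1093], [0.5209, 0.1094, 0.1105]], [[0.5283, 0.1133, 0.1102], [0.5246, 0.1131, 0.1107], [0.5209, 0.1129, 0.1112]]]
dpos [0.11, -0.97, 17.86] drot [0.1, 0.1, -0.0]
```

```bash
python3 -m handwheel '[{"delta_pos":[0.1,-0.95,5],"delta_rot":[0,0,0]},{"delta_pos":[0.1,-0.95,10],"delta_rot":[0,0,0]},{"delta_pos":[0.1,-0.95,15],"delta_rot":[0,0,0]},{"delta_pos":[0.1,-0.95,17.8],"delta_rot":[0,0,0]},{"delta_pos":[0.1,-0.95,17.8],"delta_rot":[0,0,0]}]' ; python3 -m handwheel '[{"delta_pos":[0,0,0],"delta_rot":[0,0,0]},{"delta_pos":[0,0,0],"delta_rot":[0,0,0]},{"delta_pos":[0,0,0],"delta_rot":[0,0,0]},{"delta_pos":[0,0,0],"delta_rot":[0,0,0]},{"delta_pos":[0,0,0],"delta_rot":[0,0,0]}]' 0 20;python3 -c "
from h import *
st()"
```

```text
time_s: 10.78
eef_pos: [0.4802, 0.0997, 0.0812]
eef_rot: [-0.011, 1.0, -0.001, -0.002]
ft_force: [0.4, 0.5, 0.8]
finger_gap: 0.419
time_s: 11.4
eef_pos: [0.482, 0.1006, 0.084]
eef_rot: [-0.011, 1.0, 0.0, 0.001]
ft_force: [-2.7, 1.5, 6.7]
finger_gap: 0.197
t 11.4 p [0.482  0.1006 0.084 ] yaw -178.77 tz [ 1.9e-03  9.0e-04 -1.0e+00] f [-2.7  1.5  6.7] gap 0.197 q [ 0.54  0.26 -0.45  0.   -0.85 -0.52]
```

```bash
python3 -c "
from h import *
A=np.array([.526,.110])
for a in (200,210,220,230,240,250,260,267,273.5): 
    t=np.radians(a);print(a,end=' ');go([A[0]+.045*np.cos(t),A[1]+.045*np.sin(t),.084])"
```

```text
200 dpos [-0.16, -0.6, 0.0] drot [0.0, 0.0, 0.0]
210 dpos [-0.48, -1.32, 0.0] drot [0.0, 0.0, 0.0]
220 dpos [-0.91, -1.97, 0.0] drot [0.0, 0.0, 0.0]
230 dpos [-1.45, -2.54, 0.0] drot [0.0, 0.0, 0.0]
240 dpos [-2.09, -3.0, 0.01] drot [0.0, 0.0, 0.0]
250 dpos [-2.79, -3.35, 0.01] drot [0.0, 0.0, 0.0]
260 dpos [-3.54, -3.57, 0.01] drot [0.0, 0.0, 0.0]
267 dpos [-4.09, -3.64, 0.01] drot [0.0, 0.0, 0.0]
273.5 dpos [-4.6, -3.65, 0.01] drot [0.0, 0.0, 0.0]
```

```bash
python3 -m handwheel '[{"delta_pos":[-0.16,-0.6,0],"delta_rot":[0,0,0]},{"delta_pos":[-0.48,-1.32,0],"delta_rot":[0,0,0]},{"delta_pos":[-0.91,-1.97,0],"delta_rot":[0,0,0]},{"delta_pos":[-1.45,-2.54,0],"delta_rot":[0,0,0]},{"delta_pos":[-2.09,-3.0,0],"delta_rot":[0,0,0]}]'; python3 -m handwheel '[{"delta_pos":[-0.7,-0.35,0],"delta_rot":[0,0,0]},{"delta_pos":[-1.45,-0.57,0],"delta_rot":[0,0,0]},{"delta_pos":[-2.0,-0.64,0],"delta_rot":[0,0,0]},{"delta_pos":[-2.55,-0.65,0],"delta_rot":[0,0,0]},{"delta_pos":[-2.55,-0.65,0],"delta_rot":[0,0,0]}]';python3 -m handwheel '[{"delta_pos":[0,0,0],"delta_rot":[0,0,0]},{"delta_pos":[0,0,0],"delta_rot":[0,0,0]},{"delta_pos":[0,0,-2],"delta_rot":[0,0,0]},{"delta_pos":[0,-1,-7],"delta_rot":[0,0,0]},{"delta_pos":[0,-2,-13],"delta_rot":[0,0,0]}]' 0.45; python3 - <<'E'
from h import *
st()
for n in ['wrist','side']:
    p,d=manip.grab_frame(n);cv2.imwrite(f'pics/{n}8.png',p[:,:,::-1])
    if n=='side': cv2.imwrite('pics/side8c.png',cv2.resize(p[90:220,190:330,::-1],None,fx=4.5,fy=4.5,interpolation=cv2.INTER_CUBIC))
st()
E
```

```text
time_s: 12.02
eef_pos: [0.4977, 0.0677, 0.0836]
eef_rot: [-0.011, 1.0, -0.003, -0.005]
ft_force: [-13.6, -5.9, 15.0]
finger_gap: 0.196
time_s: 12.65
eef_pos: [0.5252, 0.0608, 0.0831]
eef_rot: [-0.011, 1.0, -0.003, -0.004]
ft_force: [-4.7, -8.6, 7.8]
finger_gap: 0.199
time_s: 13.28
eef_pos: [0.5286, 0.0448, 0.2133]
eef_rot: [-0.011, 1.0, -0.0, -0.001]
ft_force: [1.3, -0.3, 0.5]
finger_gap: 0.448
t 13.28 p [0.5286 0.0448 0.2133] yaw -178.74 tz [-1.8e-03 -5.0e-04 -1.0e+00] f [ 1.3 -0.3  0.5] gap 0.448 q [ 0.39  0.2  -0.18 -0.   -1.19 -0.37]
t 13.38 p [0.5338 0.0453 0.2205] yaw -178.75 tz [ 0.0159  0.0034 -0.9999] f [1.2 0.3 0.4] gap 0.45 q [ 0.39  0.2  -0.17  0.   -1.19 -0.37]
```

View pics/wrist8.png

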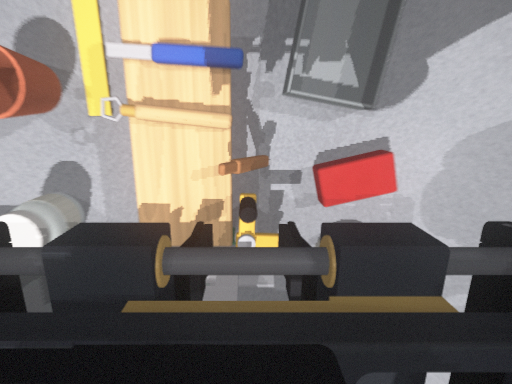

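View pics/side8c.png

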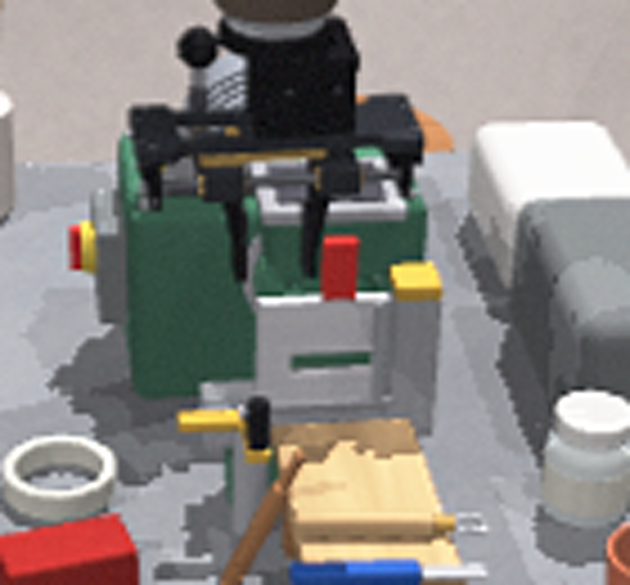

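```bash
python3 - <<'E'
from h import *
im=cv2.imread('pics/side8.png');cv2.imwrite('pics/side8d.png',cv2.resize(im[160:290,180:320],None,fx=4.5,fy=4.5,interpolation=cv2.INTER_CUBIC))
im=cv2.imread('pics/wrist8.png');cv2.imwrite('pics/w8c.png',cv2.resize(im[100:250,160:320],None,fx=4.5,fy=4.5,interpolation=cv2.INTER_CUBIC))
E
```

```text
(no output)
```

View pics/side8d.png

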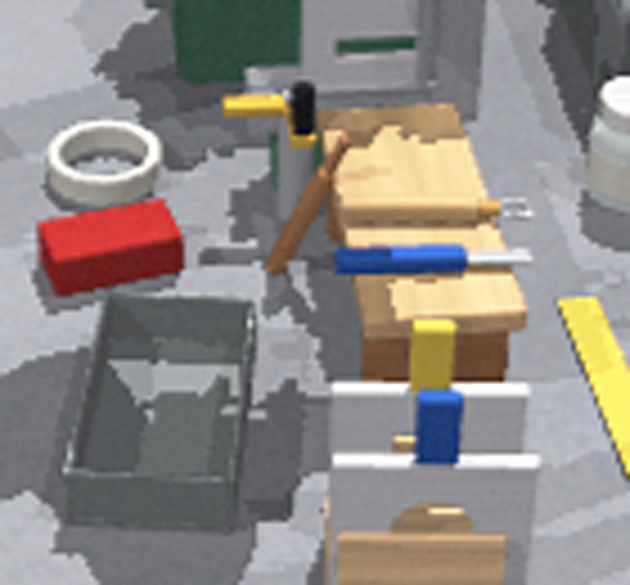

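View pics/w8c.png

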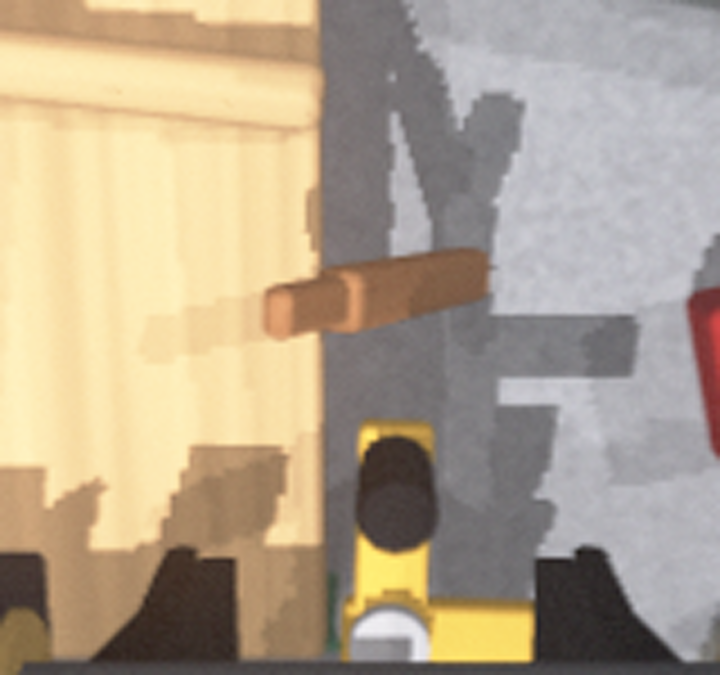

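```bash
python3 -c "
from h import *
st();go([.56,.151,.32],91.35)"; python3 -m handwheel '[{"delta_pos":[0,0,-3],"delta_rot":[0,0,10]},{"delta_pos":[0,2,-6],"delta_rot":[0,0,20]},{"delta_pos":[0,5,-10],"delta_rot":[0,0,30]},{"delta_pos":[-2,8,-10],"delta_rot":[0,0,40]},{"delta_pos":[-2.4,10.6,-10],"delta_rot":[0,0,50]}]'; python3 -m handwheel '[{"delta_pos":[0,0,0],"delta_rot":[0,0,10]},{"delta_pos":[0,0,0],"delta_rot":[0,0,20]},{"delta_pos":[0,0,0],"delta_rot":[0,0,30]},{"delta_pos":[0,0,0],"delta_rot":[0,0,39.9]},{"delta_pos":[0,0,0],"delta_rot":[0,0,39.9]}]' 0.55; python3 - <<'E'
from h import *
st()
for n in ['wrist','side']:
    p,d=manip.grab_frame(n);cv2.imwrite(f'pics/{n}9.png',p[:,:,::-1]);np.save(f'pics/{n}9.npy',d)
    if n=='side': cv2.imwrite('pics/side9c.png',cv2.resize(p[160:290,180:320,::-1],None,fx=4.5,fy=4.5,interpolation=cv2.INTER_CUBIC))
st()
import pickle;pickle.dump(cam('wrist'),open('pics/wrist9.pkl','wb'))
E
```

```text
t 13.38 p [0.5338 0.0453 0.2205] yaw -178.75 tz [ 0.0159  0.0034 -0.9999] f [1.2 0.3 0.4] gap 0.45 q [ 0.39  0.2  -0.17  0.   -1.19 -0.37]
dpos [-3.01, 10.54, -9.87] drot [0.9, 0.6, 89.9]
time_s: 14.0
eef_pos: [0.5517, 0.1531, 0.3127]
eef_rot: [0.416, 0.91, 0.001, 0.0]
ft_force: [0.4, -0.1, -0.2]
finger_gap: 0.448
time_s: 14.62
eef_pos: [0.5509, 0.1517, 0.3125]
eef_rot: [0.698, 0.716, 0.0, -0.0]
ft_force: [-0.8, -0.8, -0.0]
finger_gap: 0.547
t 14.62 p [0.5509 0.1517 0.3125] yaw 91.45 tz [ 3.e-04  4.e-04 -1.e+00] f [-0.8 -0.8 -0. ] gap 0.547 q [ 0.55  0.23  0.1  -0.   -1.44 -2.1 ]
t 14.72 p [0.5508 0.1515 0.3126] yaw 91.48 tz [ 1.e-04  2.e-04 -1.e+00] f [ 0.  -0.1 -0.6] gap 0.548 q [ 0.55  0.23  0.1  -0.   -1.44 -2.1 ]
```

View pics/wrist9.png

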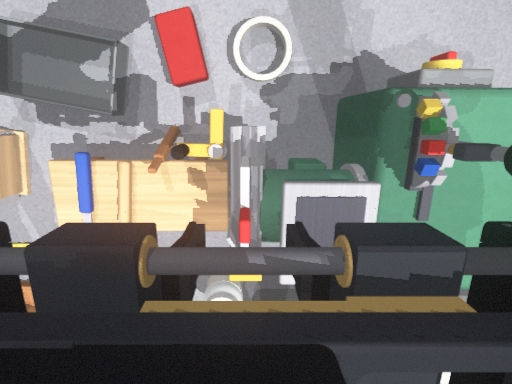

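View pics/side9c.png

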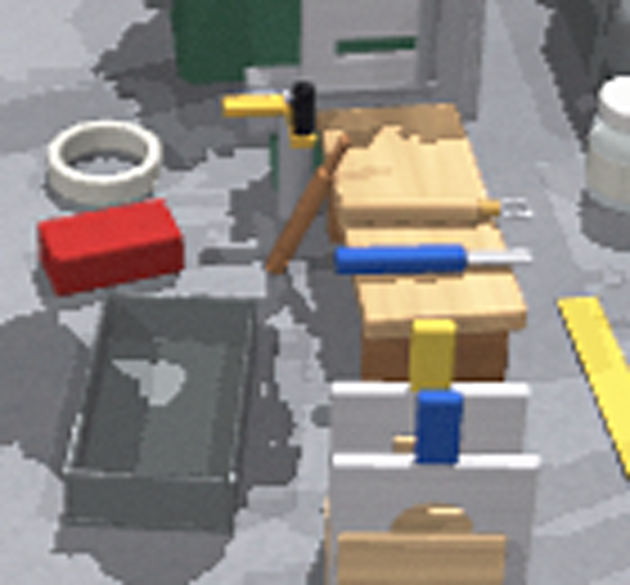

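```bash
python3 - <<'E'
from h import *
import pickle
c=pickle.load(open('pics/wrist9.pkl','rb'));I=cv2.imread('pics/wrist9.png')[:,:,::-1].copy();P=cloud(c,np.load('pics/wrist9.npy'))
for s,ce,m in blobs(I,(0,140,80),(8,255,255),(225,190,265,260)):
    Q=P[m];T=Q[Q[:,2]>.226];print(s,ce,len(Q),Q.min(0).round(4),Q.max(0).round(4));print('top',len(T),T.min(0).round(4),T.max(0).round(4),T.mean(0).round(4))
print(blobs(I,(0,140,80),(8,255,255),(225,190,265,260))[0][0])
# plate top edge: white/light at (244,185)
for v in (170,180,190,200):
    print(v,[(u,(P[v,u]*1000).round(0).astype(int).tolist()) for u in range(230,266,4)])
im=cv2.resize(I[110:240,140:300,::-1],None,fx=5,fy=4.5,interpolation=cv2.INTER_CUBIC);cv2.imwrite('pics/w9c.png',im)
E
```

```text
[239, 208, 11, 35, 365] [244.2, 225.5] 365 [nan nan nan] [nan nan nan]
top 250 [0.5821 0.1449 0.2261] [0.6067 0.1558 0.2324] [0.5937 0.1504 0.2304]
[239, 208, 11, 35, 365]
170 [(230, [571, 124, 0]), (234, [553, 135, 101]), (238, [554, 140, 93]), (242, [539, 146, 182]), (246, [539, 151, 182]), (250, [550, 157, 115]), (254, [540, 161, 173]), (258, [539, 165, 176]), (262, [540, 170, 170])]
180 [(230, [589, 124, 1]), (234, [568, 135, 99]), (238, [569, 140, 93]), (242, [551, 147, 180]), (246, [551, 151, 181]), (250, [568, 158, 98]), (254, [552, 161, 173]), (258, [552, 166, 173]), (262, [552, 171, 170])]
190 [(230, [607, 125, 2]), (234, [583, 135, 100]), (238, [584, 141, 93]), (242, [563, 147, 181]), (246, [562, 152, 183]), (250, [586, 159, 83]), (254, [564, 161, 173]), (258, [564, 166, 174]), (262, [564, 171, 172])]
200 [(230, [625, 125, 2]), (234, [598, 135, 100]), (238, [599, 141, 95]), (242, [575, 147, 180]), (246, [574, 152, 182]), (250, [603, 159, 78]), (254, [577, 162, 172]), (258, [576, 166, 174]), (262, [577, 171, 171])]
```

View pics/w9c.png

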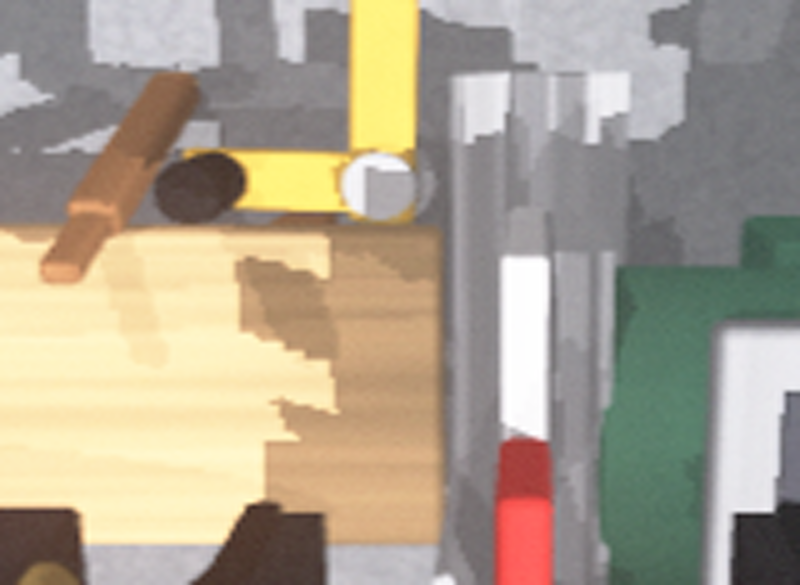

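```bash
python3 -m handwheel '[{"delta_pos":[-0.1,2,1],"delta_rot":[0,0,0]},{"delta_pos":[-0.1,4.4,4],"delta_rot":[0,0,0]},{"delta_pos":[-0.1,4.4,7],"delta_rot":[0,0,0]},{"delta_pos":[-0.1,4.4,7],"delta_rot":[0,0,0]},{"delta_pos":[-0.1,4.4,7],"delta_rot":[0,0,0]}]' 0.32; python3 - <<'E'
from h import *
st()
p,d=manip.grab_frame('side');cv2.imwrite('pics/side10c.png',cv2.resize(p[70:200,190:330,::-1],None,fx=4.5,fy=4.5,interpolation=cv2.INTER_CUBIC))
go([.595,.1505,.159],91.4)
p,d=manip.grab_frame('wrist');cv2.imwrite('pics/wrist10.png',p[:,:,::-1])
E
```

```text
time_s: 15.35
eef_pos: [0.5954, 0.1513, 0.2443]
eef_rot: [0.699, 0.716, 0.001, 0.001]
ft_force: [-0.9, 0.5, 0.9]
finger_gap: 0.32
t 15.35 p [0.5954 0.1513 0.2443] yaw 91.38 tz [ 2.5e-03  4.0e-04 -1.0e+00] f [-0.9  0.5  0.9] gap 0.32 q [ 0.51  0.33  0.08  0.   -1.31 -2.06]
dpos [-0.11, -0.09, 8.58] drot [0.2, -0.1, -0.0]
```

View pics/side10c.png

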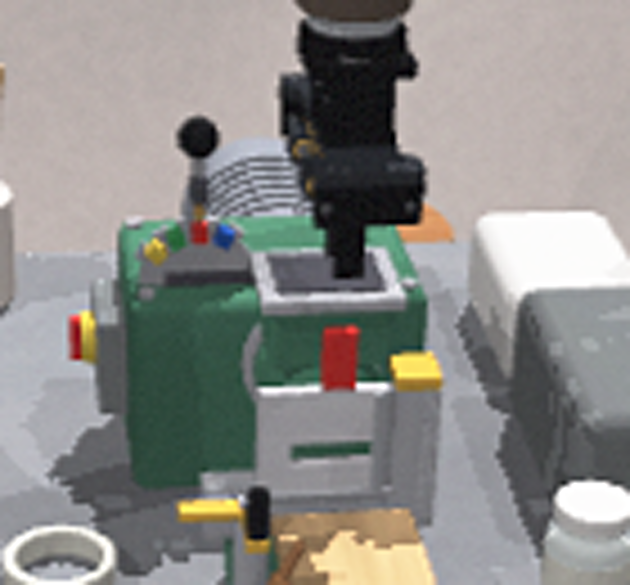

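View pics/wrist10.png

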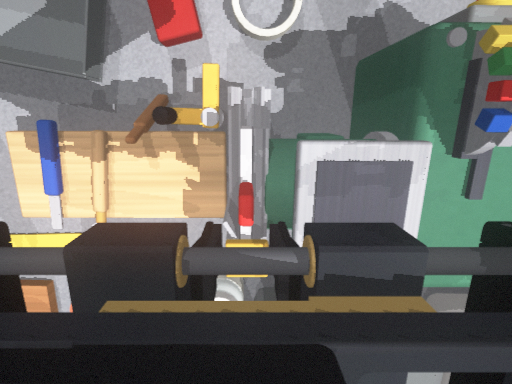

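```bash
python3 -m handwheel '[{"delta_pos":[-0.1,-0.05,3],"delta_rot":[0,0,0]},{"delta_pos":[-0.1,-0.05,6],"delta_rot":[0,0,0]},{"delta_pos":[-0.1,-0.05,8.5],"delta_rot":[0,0,0]},{"delta_pos":[-0.1,-0.05,8.5],"delta_rot":[0,0,0]}]'; python3 -m handwheel '[{"delta_pos":[0,0,0],"delta_rot":[0,0,0]},{"delta_pos":[0,0,0],"delta_rot":[0,0,0]},{"delta_pos":[0,0,0],"delta_rot":[0,0,0]},{"delta_pos":[0,0,0],"delta_rot":[0,0,0]},{"delta_pos":[0,0,0],"delta_rot":[0,0,0]}]' 0 30;python3 -c "
from h import *
st();go([.555,.1496,.159])"
```

```text
time_s: 15.95
eef_pos: [0.5935, 0.1499, 0.1571]
eef_rot: [0.699, 0.715, -0.001, -0.0]
ft_force: [-0.4, -1.0, 1.4]
finger_gap: 0.323
time_s: 16.58
eef_pos: [0.5951, 0.1507, 0.1594]
eef_rot: [0.699, 0.715, 0.001, 0.001]
ft_force: [-2.1, 1.2, 5.7]
finger_gap: 0.142
t 16.57 p [0.5951 0.1507 0.1594] yaw 91.34 tz [ 0.0029  0.0012 -1.    ] f [-2.1  1.2  5.7] gap 0.142 q [ 0.51  0.38 -0.06  0.   -1.12 -2.06]
dpos [-0.02, -4.01, 0.03] drot [0.0, 0.0, 0.0]
```

```bash
python3 -m handwheel '[{"delta_pos":[0,-1,0],"delta_rot":[0,0,0]},{"delta_pos":[0,-2,0],"delta_rot":[0,0,0]},{"delta_pos":[0,-3,0],"delta_rot":[0,0,0]},{"delta_pos":[0,-4.2,0],"delta_rot":[0,0,0]},{"delta_pos":[0,-4.2,0],"delta_rot":[0,0,0]}]'; python3 -m handwheel '[{"delta_pos":[0,0,-1],"delta_rot":[0,0,0]},{"delta_pos":[0,0,-3],"delta_rot":[0,0,0]},{"delta_pos":[0,0,-7],"delta_rot":[0,0,0]},{"delta_pos":[0,0,-13],"delta_rot":[0,0,0]},{"delta_pos":[0,0,-15],"delta_rot":[0,0,0]}]';python3 - <<'E'
from h import *
o=st();go([.535,-.10,.315],91.4);go([.558,-.376,.315],84)
p,d=manip.grab_frame('side');cv2.imwrite('pics/side11.png',p[:,:,::-1])
E
```

```text
time_s: 17.2
eef_pos: [0.5521, 0.1493, 0.1593]
eef_rot: [0.699, 0.715, 0.001, 0.001]
ft_force: [0.4, 2.1, 8.6]
finger_gap: 0.133
time_s: 17.82
eef_pos: [0.5518, 0.149, 0.31]
eef_rot: [0.699, 0.715, 0.0, -0.0]
ft_force: [-0.7, 1.1, -4.1]
finger_gap: 0.138
t 17.82 p [0.5518 0.149  0.31  ] yaw 91.3 tz [ 4.e-04  6.e-04 -1.e+00] f [-0.7  1.1 -4.1] gap 0.138 q [ 0.55  0.23  0.1  -0.   -1.44 -2.09]
dpos [-24.85, -2.24, -0.52] drot [0.0, -0.0, -0.1]
dpos [-52.5, -0.57, -0.53] drot [0.0, -0.0, 7.3]
```

View pics/side11.png

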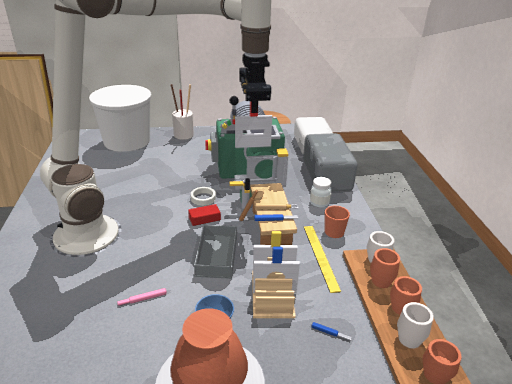

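```bash
python3 -m handwheel '[{"delta_pos":[-6,-0.5,0],"delta_rot":[0,0,0]},{"delta_pos":[-12,-1,0],"delta_rot":[0,0,0]},{"delta_pos":[-18,-1,0],"delta_rot":[0,0,2]},{"delta_pos":[-24,-1,0],"delta_rot":[0,0,4]},{"delta_pos":[-30,-1,0],"delta_rot":[0,0,7.3]}]';python3 -m handwheel '[{"delta_pos":[-4,-0.2,-0.5],"delta_rot":[0,0,0]},{"delta_pos":[-6,-0.2,-0.5],"delta_rot":[0,0,0]},{"delta_pos":[-6,-0.2,-0.5],"delta_rot":[0,0,0]}]'; python3 - <<'E'
from h import *
import pickle
o=st()
p,d=manip.grab_frame('wrist');pickle.dump(cam('wrist'),open('pics/wrist12.pkl','wb'));cv2.imwrite('pics/wrist12.png',p[:,:,::-1]);np.save('pics/wrist12.npy',d)
st()
E
```

```text
time_s: 18.5
eef_pos: [0.5467, -0.1521, 0.3046]
eef_rot: [0.744, 0.669, -0.002, -0.003]
ft_force: [1.1, 0.8, -3.6]
finger_gap: 0.136
time_s: 18.88
eef_pos: [0.5394, -0.2108, 0.3103]
eef_rot: [0.744, 0.668, -0.001, -0.002]
ft_force: [0.5, 0.7, -3.4]
finger_gap: 0.134
t 18.88 p [ 0.5394 -0.2108  0.3103] yaw 83.88 tz [-0.0051  0.0019 -1.    ] f [ 0.5  0.7 -3.4] gap 0.134 q [-0.09  0.25  0.12 -0.   -1.45 -1.58]
t 18.93 p [ 0.5398 -0.21    0.3107] yaw 83.96 tz [-0.0041  0.0018 -1.    ] f [-0.6  1.  -3.3] gap 0.136 q [-0.09  0.25  0.12 -0.   -1.45 -1.58]
```

View pics/wrist12.png

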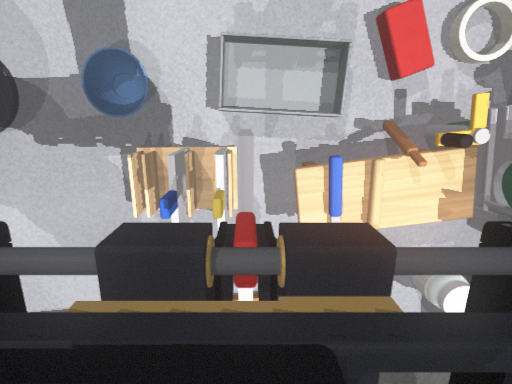

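```bash
python3 - <<'E'
from h import *
import pickle
c=pickle.load(open('pics/wrist12.pkl','rb'));I=cv2.imread('pics/wrist12.png')[:,:,::-1].copy();P=cloud(c,np.load('pics/wrist12.npy'))
a=np.radians(-6.0);ex=np.array([np.cos(a),np.sin(a)]);ey=np.array([-np.sin(a),np.cos(a)])
# rack frame coords relative to blue plate est
for v in (165,180,195,205):
    row=[]
    for u in range(126,242,2):
        q=P[v,u]
        if np.isfinite(q[0]) and q[2]>.03: row.append((u,round(float((q[:2]@ey)*1000)),round(float(q[2]*1000))))
    print(v,row)
k=np.zeros(P.shape[:2],bool);k[140:222,120:245]=1
def rect(m,nm):
    Q=(P[m][:,:2]*1000).astype(np.float32);print(nm,m.sum(),cv2.minAreaRect(Q),np.median(P[m][:,2]))
rect(k&(P[...,2]>.060)&(P[...,2]<.076),'boards')
cv2.imwrite('pics/w12c.png',cv2.resize(I[135:225,110:260,::-1],None,fx=5,fy=5,interpolation=cv2.INTER_CUBIC))
E
```

```text
165 [(130, -328, 70), (132, -326, 67), (134, -326, 58), (136, -325, 52), (138, -326, 42), (140, -325, 35), (144, -306, 70), (146, -305, 64), (148, -305, 56), (150, -305, 45), (152, -305, 36), (168, -257, 119), (170, -254, 120), (172, -251, 120), (174, -249, 119), (176, -248, 113), (178, -248, 99), (180, -248, 87), (182, -248, 73), (186, -243, 69), (188, -240, 68), (190, -240, 54), (192, -240, 37), (214, -200, 71), (216, -192, 119), (218, -190, 119), (220, -187, 118), (222, -184, 121), (224, -183, 102), (226, -183, 59), (228, -179, 69), (230, -176, 70), (232, -175, 33), (238, -158, 332), (240, -157, 332)]
180 [(130, -330, 69), (132, -327, 70), (134, -326, 65), (136, -326, 56), (138, -326, 48), (140, -326, 39), (144, -309, 69), (146, -306, 69), (148, -305, 62), (150, -305, 52), (152, -305, 44), (154, -305, 33), (170, -256, 119), (172, -253, 119), (174, -250, 119), (176, -248, 117), (178, -248, 106), (180, -248, 94), (182, -256, 41), (184, -253, 41), (186, -244, 69), (188, -241, 69), (190, -239, 62), (192, -240, 43), (216, -198, 70), (218, -190, 119), (220, -188, 119), (222, -185, 120),
[... 961 characters left out ...]
4), (154, -304, 45), (156, -304, 34), (160, -257, 169), (162, -254, 171), (164, -252, 171), (166, -250, 169), (168, -248, 167), (170, -247, 161), (172, -247, 152), (174, -247, 142), (176, -247, 130), (178, -248, 116), (180, -248, 104), (182, -247, 92), (184, -248, 77), (186, -247, 64), (188, -243, 69), (190, -240, 70), (192, -240, 54), (194, -239, 38), (214, -191, 169), (216, -189, 170), (218, -186, 170), (220, -184, 170), (222, -182, 166), (224, -182, 133), (226, -183, 83), (228, -182, 34), (230, -177, 70), (232, -175, 58), (238, -158, 333), (240, -157, 333)]
boards 1354 ((563.1353759765625, -313.2963562011719), (156.13693237304688, 113.27569580078125), 84.38035583496094) 0.0689223551624817
```

View pics/w12c.png

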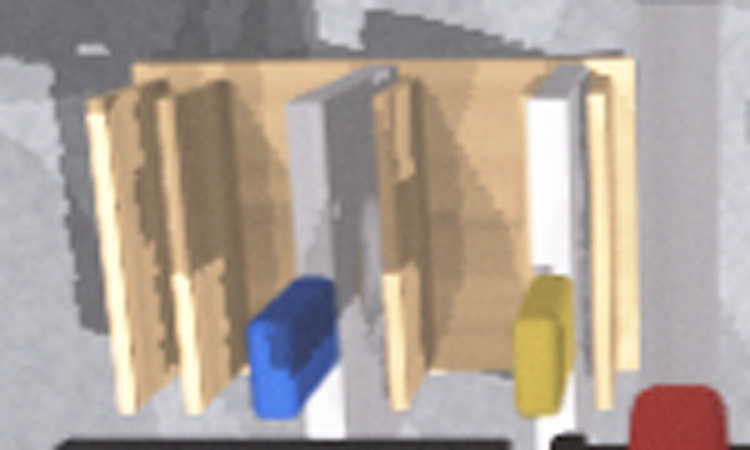

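```bash
python3 -c "
from h import *
st();go([.557,-.3775,.31],84.2)"
```

```text
t 18.93 p [ 0.5398 -0.21    0.3107] yaw 83.96 tz [-0.0041  0.0018 -1.    ] f [-0.6  1.  -3.3] gap 0.136 q [-0.09  0.25  0.12 -0.   -1.45 -1.58]
dpos [-16.48, 3.47, 0.03] drot [-0.2, -0.1, -0.2]
```

```bash
python3 -m handwheel '[{"delta_pos":[-6,1.2,0],"delta_rot":[0,0,0]},{"delta_pos":[-12,2.4,0],"delta_rot":[0,0,0]},{"delta_pos":[-16.5,3.5,0],"delta_rot":[0,0,-0.2]},{"delta_pos":[-16.5,3.5,4],"delta_rot":[0,0,-0.2]},{"delta_pos":[-16.5,3.5,8],"delta_rot":[0,0,-0.2]}]';python3 -m handwheel '[{"delta_pos":[0,0,0],"delta_rot":[0,0,0]},{"delta_pos":[0,0,0],"delta_rot":[0,0,0]},{"delta_pos":[0,0,0],"delta_rot":[0,0,0]}]' >/dev/null; python3 - <<'E'
from h import *
o=st()
go([.557,-.3775,.229],84.2)
p,d=manip.grab_frame('wrist');cv2.imwrite('pics/wrist13.png',p[:,:,::-1]);np.save('pics/wrist13.npy',d)
p,d=manip.grab_frame('side');cv2.imwrite('pics/side13c.png',cv2.resize(p[170:340,190:360,::-1],None,fx=3.5,fy=3.5,interpolation=cv2.INTER_CUBIC))
st()
E
```

```text
time_s: 19.55
eef_pos: [0.5587, -0.3769, 0.2304]
eef_rot: [0.742, 0.671, 0.0, -0.001]
ft_force: [1.2, 0.5, -3.9]
finger_gap: 0.136
t 19.93 p [ 0.5598 -0.3782  0.2355] yaw 84.27 tz [ 0.0041 -0.0022 -1.    ] f [ 0.6 -0.2 -2.7] gap 0.134 q [-0.36  0.44  0.23  0.   -1.35 -1.32]
dpos [0.05, -0.28, 0.65] drot [0.2, 0.1, 0.1]
t 20.02 p [ 0.5592 -0.3782  0.2348] yaw 84.24 tz [ 0.0031 -0.0014 -1.    ] f [ 0.6  0.1 -3.2] gap 0.132 q [-0.36  0.44  0.23  0.   -1.35 -1.32]
```

View pics/wrist13.png

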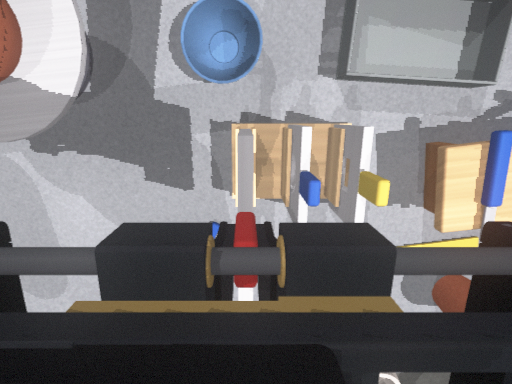

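View pics/side13c.png

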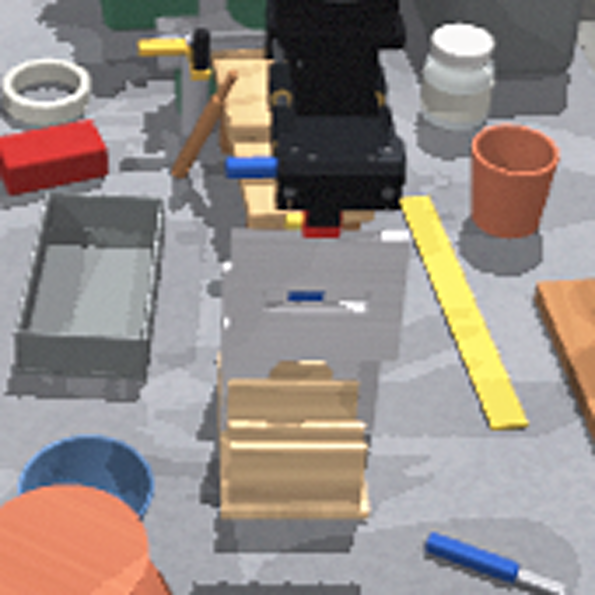

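```bash
python3 - <<'E'
from h import *
o=st();c=cam('wrist');P=cloud(c,np.load('pics/wrist13.npy'));R=Ro.from_quat(o['eef_rot'])
for v in range(130,208,10):
    r=[]
    for u in range(226,264,2):
        q=P[v,u]
        if np.isfinite(q[0]): t=R.inv().apply(q-o['eef_pos'])*1000;r.append((u,int(round(t[0])),int(round(q[2]*1000))))
    print(v,r)
im=cv2.imread('pics/wrist13.png');cv2.imwrite('pics/w13c.png',cv2.resize(im[115:215,210:310],None,fx=6,fy=6,interpolation=cv2.INTER_CUBIC))
E
```

```text
t 20.02 p [ 0.5592 -0.3782  0.2348] yaw 84.24 tz [ 0.0031 -0.0014 -1.    ] f [ 0.6  0.1 -3.2] gap 0.132 q [-0.36  0.44  0.23  0.   -1.35 -1.32]
130 [(226, -29, 0), (228, -26, -2), (230, -23, 1), (232, -20, 7), (234, -17, 7), (236, -12, 69), (238, -10, 67), (240, -5, 181), (242, -4, 183), (244, -2, 184), (246, 0, 182), (248, 1, 182), (250, 3, 183), (252, 7, 67), (254, 10, 68), (256, 12, 67), (258, 17, 9), (260, 20, 9), (262, 23, 8)]
140 [(226, -29, 0), (228, -26, -1), (230, -23, 1), (232, -20, 9), (234, -17, 8), (236, -12, 68), (238, -5, 256), (240, -4, 256), (242, -3, 256), (244, -2, 256), (246, 0, 256), (248, 1, 258), (250, 2, 256), (252, 3, 255), (254, 10, 68), (256, 14, 7), (258, 17, 8), (260, 20, 7), (262, 23, 9)]
150 [(226, -29, 0), (228, -26, 0), (230, -24, -1), (232, -20, 8), (234, -17, 9), (236, -13, 67), (238, -5, 255), (240, -4, 255), (242, -3, 257), (244, -2, 256), (246, 0, 255), (248, 1, 256), (250, 2, 256), (252, 3, 255), (254, 10, 68), (256, 15, 8), (258, 17, 9), (260, 20, 6), (262, 23, 9)]
160 [(226, -30, 0), (228, -27, 0), (230, -24, 1), (232, -20, 8), (234, -17, 8), 
[... 677 characters left out ...]
 (248, 1, 256), (250, 2, 256), (252, 3, 256), (254, 10, 68), (256, 15, 9), (258, 18, 10), (260, 21, 8), (262, 24, 8)]
190 [(226, -31, 0), (228, -27, 0), (230, -24, 0), (232, -21, 1), (234, -18, 7), (236, -13, 67), (238, -6, 256), (240, -4, 256), (242, -3, 256), (244, -2, 255), (246, 0, 255), (248, 1, 255), (250, 2, 257), (252, 3, 255), (254, 10, 69), (256, 15, 8), (258, 18, 7), (260, 21, 8), (262, 24, 8)]
200 [(226, -31, 0), (228, -28, 0), (230, -25, 0), (232, -21, 2), (234, -18, -1), (236, -13, 67), (238, -6, 256), (240, -4, 256), (242, -3, 256), (244, -2, 255), (246, 0, 255), (248, 1, 256), (250, 2, 255), (252, 3, 256), (254, 10, 68), (256, 15, 1), (258, 19, 0), (260, 22, 0), (262, 25, 1)]
```

View pics/w13c.png

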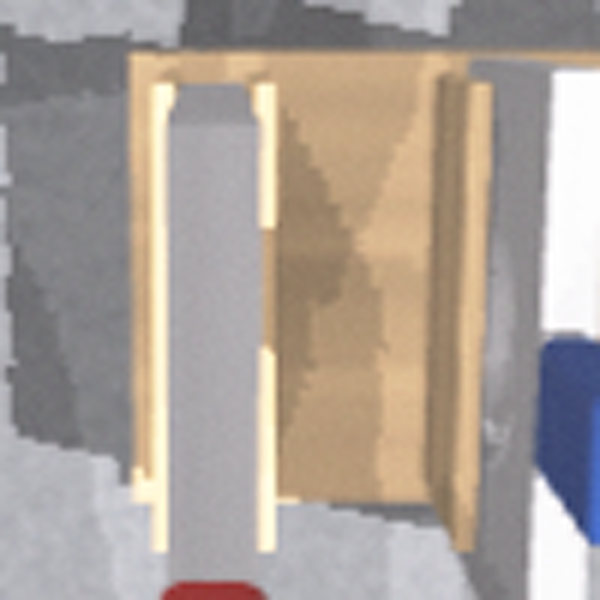

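```bash
python3 -m handwheel '[{"delta_pos":[0,-0.1,4],"delta_rot":[0,0,0]},{"delta_pos":[0,-0.1,7],"delta_rot":[0,0,0]},{"delta_pos":[0,-0.1,9.5],"delta_rot":[0,0,0]},{"delta_pos":[0,-0.1,11.5],"delta_rot":[0,0,0]},{"delta_pos":[0,-0.1,12.5],"delta_rot":[0,0,0]}]';python3 -m handwheel '[{"delta_pos":[0,0,0.3],"delta_rot":[0,0,0]},{"delta_pos":[0,0,0.6],"delta_rot":[0,0,0]},{"delta_pos":[0,0,0.9],"delta_rot":[0,0,0]},{"delta_pos":[0,0,0.9],"delta_rot":[0,0,0]}]'; python3 -c "
from h import *
st()"
```

```text
time_s: 20.65
eef_pos: [0.5573, -0.378, 0.1072]
eef_rot: [0.742, 0.67, -0.0, -0.0]
ft_force: [-0.2, 0.9, -3.9]
finger_gap: 0.137
time_s: 21.15
eef_pos: [0.5574, -0.3781, 0.0989]
eef_rot: [0.742, 0.67, 0.0, 0.0]
ft_force: [0.1, -0.4, -4.7]
finger_gap: 0.137
t 21.15 p [ 0.5574 -0.3781  0.0989] yaw 84.21 tz [ 1.e-04 -0.e+00 -1.e+00] f [ 0.1 -0.4 -4.7] gap 0.137 q [-0.36  0.53  0.02 -0.   -1.06 -1.32]
```

```bash
python3 -m handwheel '[{"delta_pos":[0,0,0.2],"delta_rot":[0,0,0]},{"delta_pos":[0,0,0.3],"delta_rot":[0,0,0]}]';python3 -m handwheel '[{"delta_pos":[0,0,0],"delta_rot":[0,0,0]},{"delta_pos":[0,0,0],"delta_rot":[0,0,0]},{"delta_pos":[0,0,0],"delta_rot":[0,0,0]},{"delta_pos":[0,0,-5],"delta_rot":[0,0,0]},{"delta_pos":[0,0,-10],"delta_rot":[0,0,0]}]' 0.32; python3 - <<'E'
from h import *
o=st()
p,d=manip.grab_frame('wrist');cv2.imwrite('pics/wrist14.png',p[:,:,::-1]);np.save('pics/wrist14.npy',d)
p,d=manip.grab_frame('side');cv2.imwrite('pics/side14c.png',cv2.resize(p[170:340,190:360,::-1],None,fx=3.5,fy=3.5,interpolation=cv2.INTER_CUBIC))
st()
E
```

```text
time_s: 21.4
eef_pos: [0.5577, -0.3786, 0.0979]
eef_rot: [0.742, 0.671, -0.0, 0.001]
ft_force: [-3.8, 0.6, 6.7]
finger_gap: 0.134
time_s: 22.02
eef_pos: [0.5572, -0.378, 0.1962]
eef_rot: [0.742, 0.671, -0.0, -0.001]
ft_force: [1.2, 0.5, 0.8]
finger_gap: 0.322
t 22.02 p [ 0.5572 -0.378   0.1962] yaw 84.22 tz [-1.6e-03  3.0e-04 -1.0e+00] f [1.2 0.5 0.8] gap 0.322 q [-0.36  0.46  0.16  0.   -1.27 -1.32]
t 22.12 p [ 0.5607 -0.3803  0.2034] yaw 84.26 tz [ 0.0118 -0.0074 -0.9999] f [0.2 1.5 1.3] gap 0.323 q [-0.36  0.46  0.17  0.   -1.27 -1.32]
```

View pics/wrist14.png

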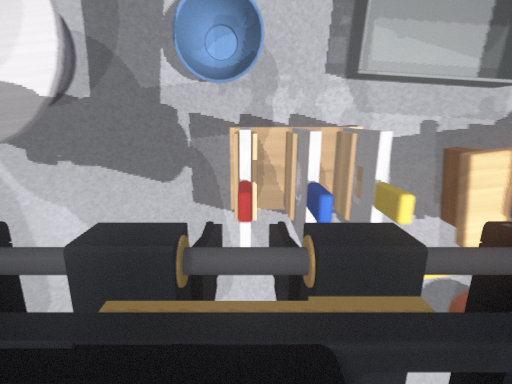

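View pics/side14c.png

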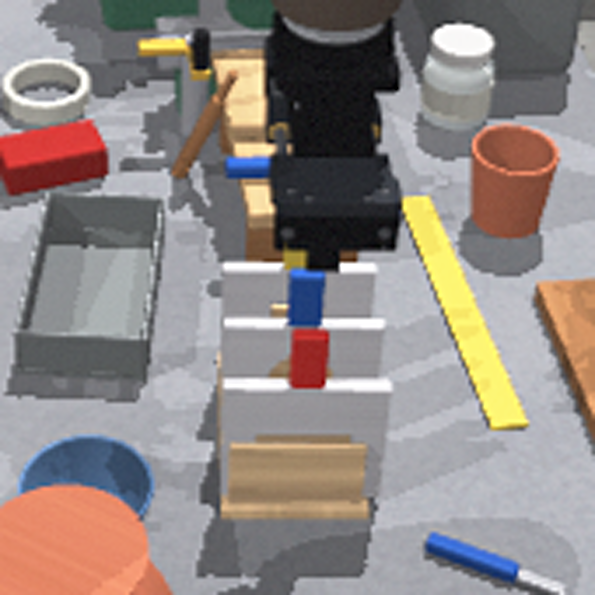

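```bash
python3 -m handwheel '[{"delta_pos":[3,0,-1],"delta_rot":[0,0,0]},{"delta_pos":[6.5,0,-1],"delta_rot":[0,0,0]},{"delta_pos":[6.5,-2,-1],"delta_rot":[0,0,0]},{"delta_pos":[6.5,-2,-1],"delta_rot":[0,0,0]},{"delta_pos":[6.5,-2,-1],"delta_rot":[0,0,0]}]'; python3 - <<'E'
from h import *
o=st()
p,d=manip.grab_frame('wrist');cv2.imwrite('pics/wrist15.png',p[:,:,::-1]);c=cam('wrist');P=cloud(c,d)
for s,ce,m in blobs(p,(105,140,50),(125,255,255),(200,130,290,260)):
    Q=P[m];Q=Q[np.isfinite(Q[:,0])];T=Q[Q[:,2]>.164];print(s,ce,Q.min(0).round(4),Q.max(0).round(4));print('top',len(T),T.min(0).round(4),T.max(0).round(4),T.mean(0).round(4))
st()
E
```

```text
time_s: 22.75
eef_pos: [0.5445, -0.3117, 0.2056]
eef_rot: [0.742, 0.67, 0.0, 0.0]
ft_force: [-0.8, -0.2, -0.5]
finger_gap: 0.32
t 22.75 p [ 0.5445 -0.3117  0.2056] yaw 84.19 tz [ 3.e-04 -2.e-04 -1.e+00] f [-0.8 -0.2 -0.5] gap 0.32 q [-0.26  0.38  0.05  0.   -1.24 -1.41]
[239, 213, 13, 26, 301] [245.4, 226.0] [ 0.5535 -0.3205  0.1661] [ 0.5763 -0.3088  0.1704]
top 301 [ 0.5535 -0.3205  0.1661] [ 0.5763 -0.3088  0.1704] [ 0.565  -0.3147  0.1686]
t 22.8 p [ 0.5445 -0.3117  0.2055] yaw 84.19 tz [ 2.e-04 -1.e-04 -1.e+00] f [-0.5  0.6 -0.3] gap 0.318 q [-0.26  0.38  0.05  0.   -1.24 -1.41]
```

View pics/wrist15.png

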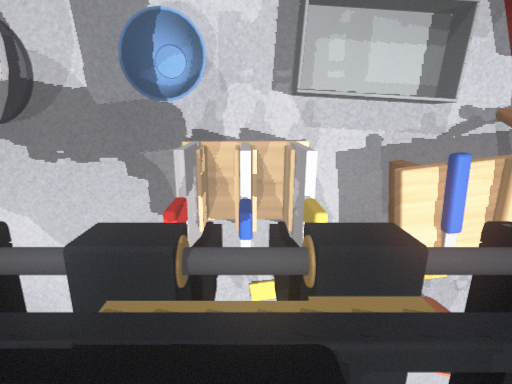

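```bash
python3 -c "
from h import *
go([.565,-.3143,.0985],84.2)"
```

```text
dpos [-0.05, 2.06, 10.7] drot [0.0, 0.0, -0.0]
```

```bash
python3 -m handwheel '[{"delta_pos":[-0.05,2.05,0],"delta_rot":[0,0,0]},{"delta_pos":[-0.05,2.05,3],"delta_rot":[0,0,0]},{"delta_pos":[-0.05,2.05,7],"delta_rot":[0,0,0]},{"delta_pos":[-0.05,2.05,10.7],"delta_rot":[0,0,0]},{"delta_pos":[-0.05,2.05,10.7],"delta_rot":[0,0,0]}]'; python3 -m handwheel '[{"delta_pos":[0,0,0],"delta_rot":[0,0,0]},{"delta_pos":[0,0,0],"delta_rot":[0,0,0]},{"delta_pos":[0,0,0],"delta_rot":[0,0,0]},{"delta_pos":[0,0,0],"delta_rot":[0,0,0]},{"delta_pos":[0,0,0],"delta_rot":[0,0,0]}]' 0 30;python3 -c "
from h import *
st()"
```

```text
time_s: 23.42
eef_pos: [0.5624, -0.3135, 0.095]
eef_rot: [0.742, 0.67, -0.002, -0.003]
ft_force: [1.0, -0.7, 0.9]
finger_gap: 0.321
time_s: 24.05
eef_pos: [0.5657, -0.3144, 0.1008]
eef_rot: [0.742, 0.671, 0.001, 0.002]
ft_force: [0.4, 1.3, 6.6]
finger_gap: 0.138
t 24.05 p [ 0.5657 -0.3144  0.1008] yaw 84.24 tz [ 0.0035 -0.0016 -1.    ] f [0.4 1.3 6.6] gap 0.138 q [-0.26  0.48 -0.05  0.   -1.03 -1.41]
```

```bash
python3 -m handwheel '[{"delta_pos":[0,0,-2],"delta_rot":[0,0,0]},{"delta_pos":[0,0,-6],"delta_rot":[0,0,0]},{"delta_pos":[0,0,-12],"delta_rot":[0,0,0]},{"delta_pos":[0,0,-18],"delta_rot":[0,0,0]},{"delta_pos":[0,0,-22],"delta_rot":[0,0,0]}]'; python3 -c "
from h import *
st();go([.553,.1497,.318],91.35)"
```

```text
time_s: 24.68
eef_pos: [0.5642, -0.3138, 0.3207]
eef_rot: [0.742, 0.67, 0.001, 0.0]
ft_force: [0.7, 0.1, -3.9]
finger_gap: 0.141
t 24.68 p [ 0.5642 -0.3138  0.3207] yaw 84.2 tz [ 1.2e-03  2.0e-04 -1.0e+00] f [ 0.7  0.1 -3.9] gap 0.141 q [-0.26  0.37  0.32 -0.   -1.52 -1.41]
dpos [46.0, -5.8, 0.28] drot [0.1, -0.0, -7.2]
```

```bash
python3 -m handwheel '[{"delta_pos":[6,-0.7,0.2],"delta_rot":[0,0,0]},{"delta_pos":[12,-1.5,0.2],"delta_rot":[0,0,-2]},{"delta_pos":[18,-2.3,0.2],"delta_rot":[0,0,-4]},{"delta_pos":[24,-3,0.2],"delta_rot":[0,0,-6]},{"delta_pos":[30,-3.8,0.2],"delta_rot":[0,0,-7.2]}]' >/dev/null; python3 -c "
from h import *
st();go([.553,.1497,.318],91.35)"
```

```text
t 25.3 p [ 0.5556 -0.0096  0.3151] yaw 91.43 tz [-3.3e-03  5.0e-04 -1.0e+00] f [ 0.9  0.7 -3.6] gap 0.139 q [ 0.27  0.21  0.08 -0.   -1.44 -1.82]
dpos [15.93, 0.14, -0.28] drot [-0.2, -0.0, 0.1]
```

```bash
python3 -m handwheel '[{"delta_pos":[6,0,0],"delta_rot":[0,0,0]},{"delta_pos":[12,0,0],"delta_rot":[0,0,0]},{"delta_pos":[15.6,0,0],"delta_rot":[0,0,0]},{"delta_pos":[15.6,0,0],"delta_rot":[0,0,0]},{"delta_pos":[15.6,0,0],"delta_rot":[0,0,0]}]' >/dev/null; python3 - <<'E'
from h import *
o=st();go([.553,.1497,.24],91.35)
p,d=manip.grab_frame('wrist');cv2.imwrite('pics/wrist16.png',p[:,:,::-1]);np.save('pics/wrist16.npy',d)
cv2.imwrite('pics/w16c.png',cv2.resize(p[90:240,170:320,::-1],None,fx=4,fy=4,interpolation=cv2.INTER_CUBIC))
st()
E
```

```text
t 25.93 p [0.5524 0.1439 0.3156] yaw 91.41 tz [-0.0026 -0.0011 -1.    ] f [-0.4 -0.  -3.5] gap 0.134 q [ 0.54  0.23  0.11 -0.   -1.45 -2.08]
dpos [0.59, 0.1, 7.56] drot [-0.2, 0.1, 0.1]
t 25.98 p [0.5526 0.1434 0.3159] yaw 91.36 tz [-1.8e-03 -8.0e-04 -1.0e+00] f [ 0.6 -0.  -3.8] gap 0.136 q [ 0.54  0.23  0.11 -0.   -1.45 -2.08]
```

View pics/w16c.png

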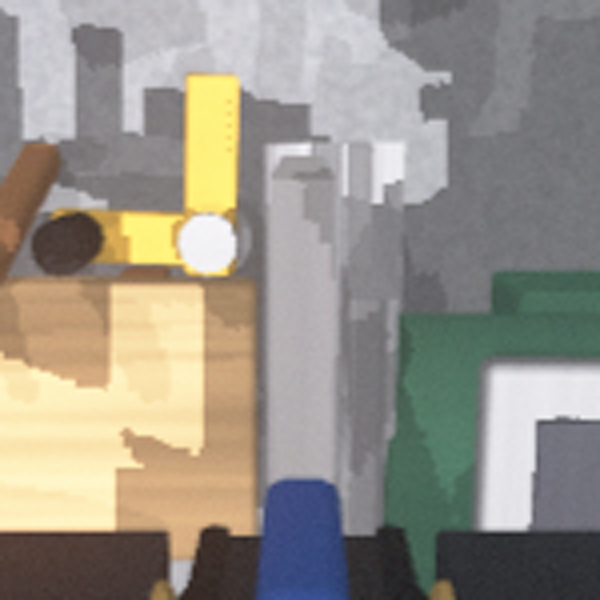

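```bash
python3 -m handwheel '[{"delta_pos":[0.6,0.05,0],"delta_rot":[0,0,0]},{"delta_pos":[0.6,0.05,2],"delta_rot":[0,0,0]},{"delta_pos":[0.6,0.05,5],"delta_rot":[0,0,0]},{"delta_pos":[0.6,0.05,5.5],"delta_rot":[0,0,0]},{"delta_pos":[0.6,0.05,5.5],"delta_rot":[0,0,0]}]'; python3 - <<'E'
from h import *
o=st();go([.553,.1495,.163],91.35)
p,d=manip.grab_frame('wrist');c=cam('wrist')
cv2.imwrite('pics/w17c.png',cv2.resize(p[60:240,170:320,::-1],None,fx=4,fy=3.3,interpolation=cv2.INTER_CUBIC))
P=cloud(c,d);R=Ro.from_quat(o['eef_rot'])
for v in range(60,205,12):
    r=[]
    for u in range(228,270,2):
        q=P[v,u]
        if np.isfinite(q[0]): t=R.inv().apply(q-o['eef_pos'])*1000;r.append((u,int(round(t[0])),int(round(q[0]*1000)),int(round(q[2]*1000))))
    print(v,r)
E
```

```text
time_s: 26.6
eef_pos: [0.5539, 0.15, 0.2624]
eef_rot: [0.699, 0.716, 0.0, 0.0]
ft_force: [-0.1, -0.2, -2.6]
finger_gap: 0.135
t 26.6 p [0.5539 0.15   0.2624] yaw 91.38 tz [ 9.e-04 -2.e-04 -1.e+00] f [-0.1 -0.2 -2.6] gap 0.135 q [ 0.55  0.25  0.01  0.   -1.33 -2.09]
dpos [-0.04, -0.1, 9.94] drot [0.1, 0.0, 0.0]
60 [(228, -26, 404, 1), (230, -23, 404, 2), (232, -20, 404, 2), (234, -17, 405, 3), (236, -14, 404, 2), (238, -11, 404, 2), (240, -8, 408, 26), (242, -5, 408, 25), (244, -2, 408, 26), (246, 0, 408, 26), (248, 3, 408, 24), (250, 6, 404, 2), (252, 9, 404, 1), (254, 12, 403, 0), (256, 15, 403, 1), (258, 18, 403, 1), (260, 21, 403, 0), (262, 24, 403, 2), (264, 27, 403, 1), (266, 29, 404, 4), (268, 32, 403, 3)]
72 [(228, -26, 421, 1), (230, -23, 421, 2), (232, -20, 421, 1), (234, -17, 421, 2), (236, -14, 420, 1), (238, -11, 420, 0), (240, -8, 420, 2), (242, -5, 420, 3), (244, -2, 420, -1), (246, 1, 420, 1), (248, 3, 420, 0), (250, 6, 420, 2), (252, 9, 421, 9), (254, 12, 422, 16), (256, 15, 422, 21), (258, 17, 423, 24), (262, 23, 423, 25), (264, 26, 423, 24), (266, 28, 423, 26), (268
[... 4016 characters left out ...]
 531, 281), (246, 0, 531, 279), (248, 1, 531, 281), (250, 2, 531, 281), (252, 4, 531, 280), (254, 8, 558, 171), (256, 10, 558, 172), (258, 12, 557, 175), (260, 14, 557, 176), (262, 16, 557, 174), (264, 19, 558, 172), (266, 21, 558, 172), (268, 23, 561, 161)]
204 [(228, -24, 600, 76), (230, -26, 622, 2), (232, -18, 593, 101), (234, -15, 593, 100), (236, -13, 593, 98), (238, -5, 539, 280), (240, -4, 539, 281), (242, -3, 539, 281), (244, -2, 538, 282), (246, 0, 539, 281), (248, 1, 539, 281), (250, 2, 539, 281), (252, 4, 538, 282), (254, 8, 571, 171), (256, 10, 571, 172), (258, 12, 570, 174), (260, 14, 570, 176), (262, 17, 570, 174), (264, 19, 571, 172), (266, 21, 571, 171), (268, 23, 572, 168)]
```

View pics/w17c.png

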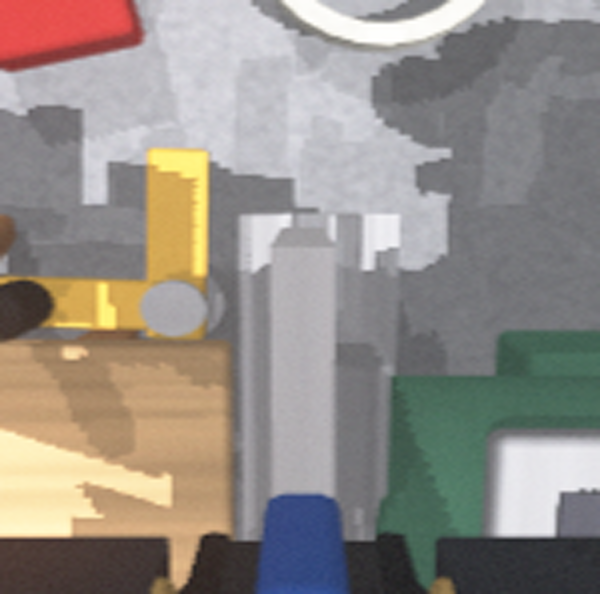

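```bash
python3 -m handwheel '[{"delta_pos":[0,0,3],"delta_rot":[0,0,0]},{"delta_pos":[0,0,6],"delta_rot":[0,0,0]},{"delta_pos":[0,0,8],"delta_rot":[0,0,0]},{"delta_pos":[0,0,9],"delta_rot":[0,0,0]},{"delta_pos":[0,0,9.5],"delta_rot":[0,0,0]}]'; python3 -m handwheel '[{"delta_pos":[0,0,0.2],"delta_rot":[0,0,0]},{"delta_pos":[0,0,0.4],"delta_rot":[0,0,0]},{"delta_pos":[0,0,0.4],"delta_rot":[0,0,0]}]';python3 -c "
from h import *
st()"
```

```text
time_s: 27.28
eef_pos: [0.5542, 0.1506, 0.1675]
eef_rot: [0.698, 0.716, 0.001, 0.0]
ft_force: [1.2, 0.3, -3.0]
finger_gap: 0.136
time_s: 27.65
eef_pos: [0.5536, 0.1504, 0.1632]
eef_rot: [0.698, 0.716, 0.0, 0.0]
ft_force: [0.6, 0.9, -3.2]
finger_gap: 0.138
t 27.65 p [0.5536 0.1504 0.1632] yaw 91.41 tz [ 7.e-04  3.e-04 -1.e+00] f [ 0.6  0.9 -3.2] gap 0.138 q [ 0.55  0.31 -0.16  0.   -1.1  -2.09]
```

```bash
python3 -m handwheel '[{"delta_pos":[0,0,0.1],"delta_rot":[0,0,0]},{"delta_pos":[0,0,0.2],"delta_rot":[0,0,0]},{"delta_pos":[0,0,0.2],"delta_rot":[0,0,0]}]';python3 -c "
from h import *
st()"
```

```text
time_s: 28.02
eef_pos: [0.554, 0.1504, 0.163]
eef_rot: [0.698, 0.716, 0.001, 0.001]
ft_force: [-2.9, -0.2, 6.3]
finger_gap: 0.133
t 28.02 p [0.554  0.1504 0.163 ] yaw 91.44 tz [ 2.4e-03  4.0e-04 -1.0e+00] f [-2.9 -0.2  6.3] gap 0.133 q [ 0.55  0.31 -0.16  0.   -1.1  -2.09]
```

```bash
python3 -m handwheel '[{"delta_pos":[0,1,-0.15],"delta_rot":[0,0,0]},{"delta_pos":[0,2,-0.15],"delta_rot":[0,0,0]},{"delta_pos":[0,3,-0.15],"delta_rot":[0,0,0]},{"delta_pos":[0,3.8,-0.15],"delta_rot":[0,0,0]},{"delta_pos":[0,4.1,-0.15],"delta_rot":[0,0,0]}]'; python3 -m handwheel '[{"delta_pos":[0,0,0],"delta_rot":[0,0,0]},{"delta_pos":[0,0.1,0],"delta_rot":[0,0,0]},{"delta_pos":[0,0.2,0],"delta_rot":[0,0,0]}]';python3 -c "
from h import *
st()"
```

```text
time_s: 28.65
eef_pos: [0.5983, 0.1516, 0.1702]
eef_rot: [0.698, 0.716, 0.005, 0.004]
ft_force: [-4.2, -0.1, 20.5]
finger_gap: 0.135
time_s: 29.02
eef_pos: [0.5999, 0.1517, 0.1703]
eef_rot: [0.698, 0.717, 0.005, 0.004]
ft_force: [-3.7, -0.5, 19.5]
finger_gap: 0.132
t 29.02 p [0.5999 0.1517 0.1703] yaw 91.54 tz [ 0.0116  0.0014 -0.9999] f [-3.7 -0.5 19.5] gap 0.132 q [ 0.51  0.38 -0.04  0.   -1.14 -2.06]
```

```bash
python3 - <<'E'
from h import *
p,d=manip.grab_frame('side');cv2.imwrite('pics/side18c.png',cv2.resize(p[70:200,190:330,::-1],None,fx=5,fy=4.6,interpolation=cv2.INTER_CUBIC))
p,d=manip.grab_frame('wrist');cv2.imwrite('pics/wrist18.png',p[:,:,::-1]);np.save('pics/wrist18.npy',d)
st()
E
```

```text
t 29.12 p [0.6    0.1517 0.1703] yaw 91.54 tz [ 0.0118  0.0014 -0.9999] f [-4.7 -0.6 20. ] gap 0.138 q [ 0.51  0.38 -0.04  0.01 -1.14 -2.06]
```

View pics/side18c.png

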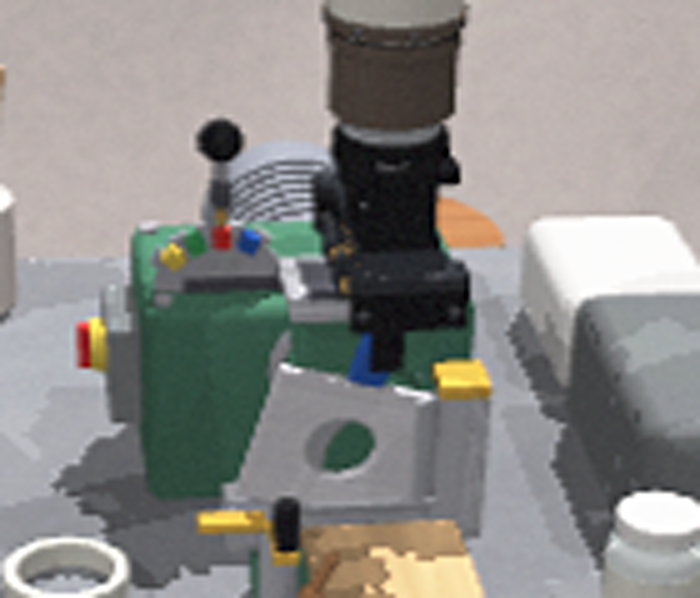

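View pics/wrist18.png

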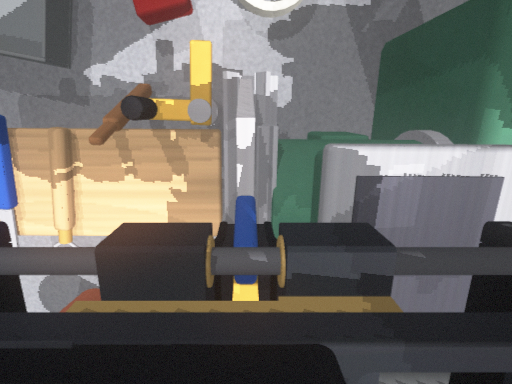

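```bash
python3 -m handwheel '[{"delta_pos":[0,-1,0],"delta_rot":[0,0,0]},{"delta_pos":[0,-2,0],"delta_rot":[0,0,0]},{"delta_pos":[0,-3,0],"delta_rot":[0,0,0]},{"delta_pos":[0,-4,0],"delta_rot":[0,0,0]},{"delta_pos":[0,-4,0],"delta_rot":[0,0,0]}]'; python3 - <<'E'
from h import *
p,d=manip.grab_frame('side');cv2.imwrite('pics/side19c.png',cv2.resize(p[70:200,190:330,::-1],None,fx=5,fy=4.6,interpolation=cv2.INTER_CUBIC))
st()
E
```

```text
time_s: 29.75
eef_pos: [0.5555, 0.1504, 0.1622]
eef_rot: [0.698, 0.716, -0.0, -0.0]
ft_force: [-1.5, 0.3, 2.4]
finger_gap: 0.134
t 29.8 p [0.5557 0.1504 0.1623] yaw 91.44 tz [-1.3e-03 -4.0e-04 -1.0e+00] f [-2.4  0.   2.7] gap 0.136 q [ 0.55  0.32 -0.15 -0.   -1.1  -2.09]
```

View pics/side19c.png

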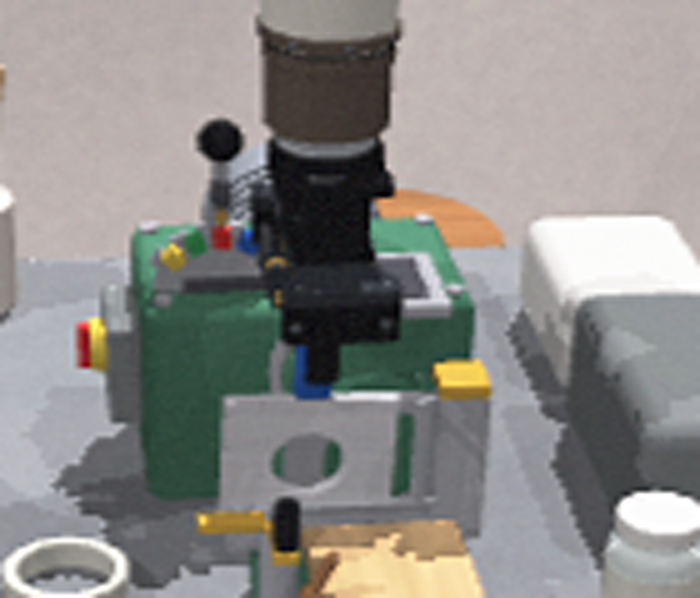

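```bash
python3 - <<'E'
from h import *
import pickle
c=cam('top')
print(onz(c,147,166,.236),onz(c,147,125,.236), onz(c,130,150,.236), onz(c,165.5,150,.236))
c=pickle.load(open('pics/wrist9.pkl','rb'));P=cloud(c,np.load('pics/wrist9.npy'))
for v in range(172,200,3): print(v,P[v,285:375:30].round(3).tolist())
E
```

```text
[0.53669894 0.23495458 0.236     ] [0.64830541 0.24164219 0.236     ] [0.57877524 0.28251655 0.236     ] [0.58100743 0.18854729 0.236     ]
172 [[0.548, 0.202, 0.138], [0.547, 0.241, 0.138], [0.546, 0.28, 0.137]]
175 [[0.55, 0.201, 0.147], [0.549, 0.239, 0.146], [0.548, 0.278, 0.145]]
178 [[0.553, 0.201, 0.15], [0.552, 0.239, 0.149], [0.551, 0.276, 0.15]]
181 [[0.541, 0.19, 0.229], [0.54, 0.219, 0.23], [0.539, 0.249, 0.23]]
184 [[0.542, 0.189, 0.236], [0.541, 0.218, 0.237], [0.541, 0.247, 0.235]]
187 [[0.545, 0.189, 0.236], [0.544, 0.218, 0.236], [0.544, 0.247, 0.236]]
190 [[0.548, 0.189, 0.236], [0.547, 0.218, 0.237], [0.547, 0.247, 0.236]]
193 [[0.551, 0.189, 0.236], [0.55, 0.219, 0.236], [0.55, 0.248, 0.235]]
196 [[0.554, 0.19, 0.235], [0.553, 0.219, 0.237], [0.553, 0.248, 0.236]]
199 [[0.557, 0.19, 0.235], [0.556, 0.219, 0.237], [0.555, 0.248, 0.239]]
```

```bash
python3 -m handwheel '[{"delta_pos":[0,0,0],"delta_rot":[0,0,0]},{"delta_pos":[0,0,0],"delta_rot":[0,0,0]},{"delta_pos":[0,-0.5,-4],"delta_rot":[0,0,0]},{"delta_pos":[0,-2,-9],"delta_rot":[0,0,0]},{"delta_pos":[0,-2,-9],"delta_rot":[0,0,0]}]' 0.32; python3 -m handwheel '[{"delta_pos":[0,0,0],"delta_rot":[0,0,0]},{"delta_pos":[0,0,0],"delta_rot":[0,0,0]}]' >/dev/null; python3 - <<'E'
from h import *
o=st()
p,d=manip.grab_frame('wrist');cv2.imwrite('pics/wrist20.png',p[:,:,::-1]);c=cam('wrist');P=cloud(c,d)
for s,ce,m in blobs(p,(105,140,50),(125,255,255),(215,150,290,260)):
    Q=P[m];Q=Q[np.isfinite(Q[:,0])];T=Q[Q[:,2]>.225];print(s,ce);print('top',len(T),T.min(0).round(4),T.max(0).round(4),T.mean(0).round(4))
p,d=manip.grab_frame('side');cv2.imwrite('pics/side20c.png',cv2.resize(p[70:200,190:330,::-1],None,fx=5,fy=4.6,interpolation=cv2.INTER_CUBIC))
st()
E
```

```text
time_s: 30.42
eef_pos: [0.5383, 0.1507, 0.2571]
eef_rot: [0.698, 0.716, 0.004, 0.002]
ft_force: [-0.0, 0.2, -0.1]
finger_gap: 0.319
t 30.68 p [0.5359 0.1496 0.2506] yaw 91.4 tz [-0.0029 -0.0014 -1.    ] f [-0.1  0.   0.6] gap 0.318 q [ 0.56  0.23 -0.05 -0.   -1.3  -2.11]
[239, 206, 14, 30, 372] [245.9, 221.0]
top 371 [0.5341 0.1439 0.2275] [0.5582 0.1545 0.233 ] [0.5458 0.1493 0.2306]
t 30.77 p [0.5361 0.1496 0.2508] yaw 91.4 tz [-0.0024 -0.0014 -1.    ] f [-0.5 -0.6  0.1] gap 0.32 q [ 0.56  0.23 -0.05 -0.   -1.3  -2.11]
```

View pics/side20c.png

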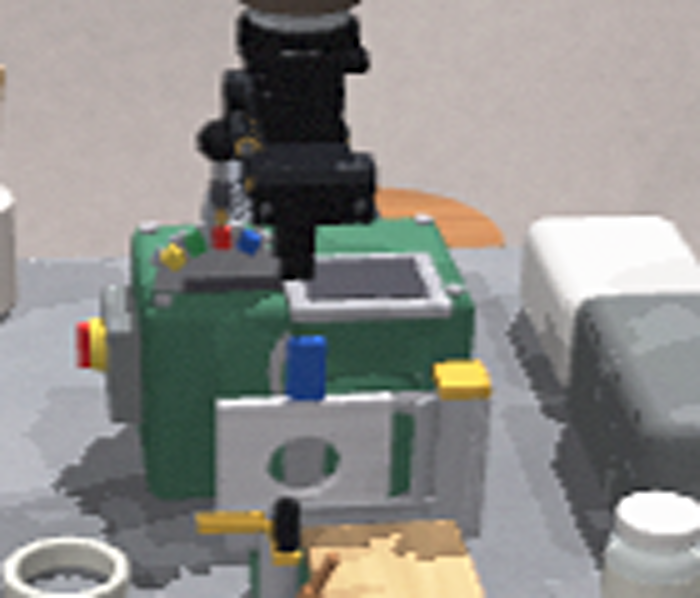

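View pics/wrist20.png

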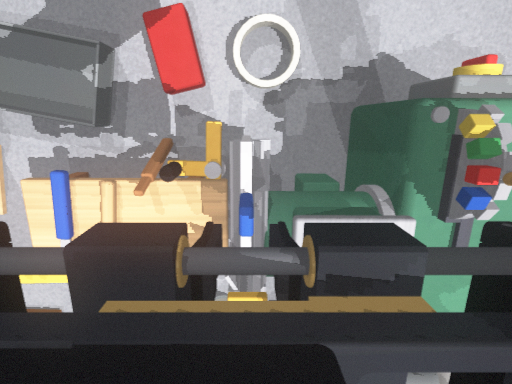

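```bash
python3 -c "
from h import *
go([.5465,.1495,.157],91.35)"; python3 -m handwheel '[{"delta_pos":[0,1,1],"delta_rot":[0.1,0.1,0]},{"delta_pos":[0,1.05,4],"delta_rot":[0.1,0.1,0]},{"delta_pos":[0,1.05,7],"delta_rot":[0.1,0.1,0]},{"delta_pos":[0,1.05,9.3],"delta_rot":[0.1,0.1,0]},{"delta_pos":[0,1.05,9.3],"delta_rot":[0.1,0.1,0]}]'; python3 -m handwheel '[{"delta_pos":[0,0,0],"delta_rot":[0,0,0]},{"delta_pos":[0,0,0],"delta_rot":[0,0,0]},{"delta_pos":[0,0,0],"delta_rot":[0,0,0]},{"delta_pos":[0,0,0],"delta_rot":[0,0,0]},{"delta_pos":[0,0,0],"delta_rot":[0,0,0]}]' 0 55;python3 -c "
from h import *
st()"
```

```text
dpos [-0.02, 1.06, 9.38] drot [-0.1, 0.1, 0.0]
time_s: 31.4
eef_pos: [0.5458, 0.1493, 0.1563]
eef_rot: [0.699, 0.716, -0.003, -0.002]
ft_force: [-0.5, -0.4, 0.9]
finger_gap: 0.316
time_s: 32.02
eef_pos: [0.5476, 0.1503, 0.1603]
eef_rot: [0.698, 0.716, 0.001, -0.001]
ft_force: [-0.1, -1.2, 5.0]
finger_gap: 0.135
t 32.02 p [0.5476 0.1503 0.1603] yaw 91.43 tz [ 4.0e-04  2.3e-03 -1.0e+00] f [-0.1 -1.2  5. ] gap 0.135 q [ 0.55  0.31 -0.17 -0.   -1.09 -2.1 ]
```

```bash
python3 -m handwheel '[{"delta_pos":[0,0,-0.2],"delta_rot":[0,0,0]},{"delta_pos":[0,0,-0.2],"delta_rot":[0,0,0]},{"delta_pos":[0,0,-0.2],"delta_rot":[0,0,0]}]'; python3 -c "
from h import *
st()"
```

```text
time_s: 32.4
eef_pos: [0.5462, 0.15, 0.1605]
eef_rot: [0.698, 0.716, -0.001, -0.002]
ft_force: [-1.2, 0.6, -2.1]
finger_gap: 0.133
t 32.4 p [0.5462 0.15   0.1605] yaw 91.4 tz [-0.0037  0.0013 -1.    ] f [-1.2  0.6 -2.1] gap 0.133 q [ 0.55  0.31 -0.17 -0.   -1.1  -2.1 ]
```

```bash
python3 -m handwheel '[{"delta_pos":[0,0,-0.15],"delta_rot":[0,0,0]},{"delta_pos":[0,1,-0.15],"delta_rot":[0,0,0]},{"delta_pos":[0,2,-0.15],"delta_rot":[0,0,0]},{"delta_pos":[0,2.5,-0.15],"delta_rot":[0,0,0]},{"delta_pos":[0,2.5,-0.15],"delta_rot":[0,0,0]}]'; python3 - <<'E'
from h import *
p,d=manip.grab_frame('side');cv2.imwrite('pics/side21c.png',cv2.resize(p[70:200,190:330,::-1],None,fx=5,fy=4.6,interpolation=cv2.INTER_CUBIC))
st()
E
```

```text
time_s: 33.02
eef_pos: [0.5723, 0.1507, 0.1622]
eef_rot: [0.699, 0.716, -0.0, -0.001]
ft_force: [0.0, 0.5, -3.6]
finger_gap: 0.134
t 33.08 p [0.5719 0.1506 0.1623] yaw 91.38 tz [-0.0026  0.0015 -1.    ] f [ 0.4 -0.5 -4.2] gap 0.133 q [ 0.53  0.35 -0.11 -0.   -1.12 -2.07]
```

View pics/side21c.png

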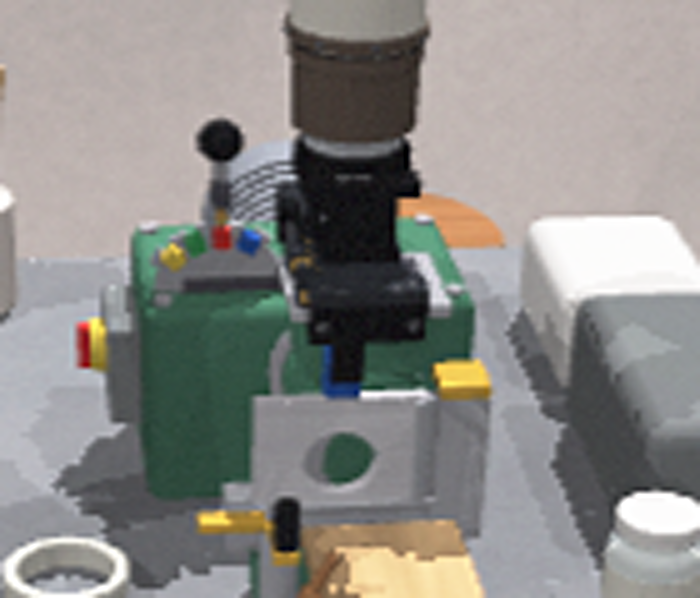

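```bash
python3 -m handwheel '[{"delta_pos":[0,1,0],"delta_rot":[0,0,0]},{"delta_pos":[0,1.8,0],"delta_rot":[0,0,0]},{"delta_pos":[0,2.2,0],"delta_rot":[0,0,0]},{"delta_pos":[0,2.2,0],"delta_rot":[0,0,0]}]'; python3 -m handwheel '[{"delta_pos":[0,0.15,0],"delta_rot":[0,0,0]},{"delta_pos":[0,0.3,0],"delta_rot":[0,0,0]},{"delta_pos":[0,0.3,0],"delta_rot":[0,0,0]}]'; python3 - <<'E'
from h import *
p,d=manip.grab_frame('side');cv2.imwrite('pics/side22c.png',cv2.resize(p[70:200,190:330,::-1],None,fx=5,fy=4.6,interpolation=cv2.INTER_CUBIC))
st()
E
```

```text
time_s: 33.58
eef_pos: [0.5942, 0.1512, 0.1624]
eef_rot: [0.698, 0.716, -0.0, -0.001]
ft_force: [-0.0, 0.9, -4.0]
finger_gap: 0.135
time_s: 33.95
eef_pos: [0.5969, 0.1514, 0.1627]
eef_rot: [0.698, 0.716, 0.0, -0.001]
ft_force: [-0.4, -0.7, -4.4]
finger_gap: 0.137
t 34.0 p [0.5969 0.1514 0.1627] yaw 91.41 tz [-0.0018  0.0018 -1.    ] f [-0.6 -0.4 -4.1] gap 0.13 q [ 0.51  0.39 -0.05 -0.   -1.14 -2.05]
```

View pics/side22c.png

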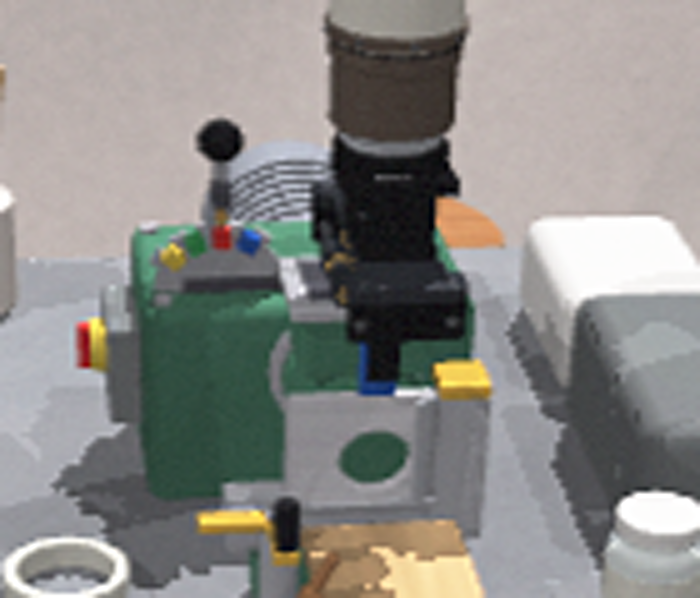

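```bash
python3 -m handwheel '[{"delta_pos":[0,0.15,0],"delta_rot":[0,0,0]},{"delta_pos":[0,0.15,0],"delta_rot":[0,0,0]}]'; python3 -m handwheel '[{"delta_pos":[0,0.15,0],"delta_rot":[0,0,0]},{"delta_pos":[0,0.15,0],"delta_rot":[0,0,0]}]'
```

```text
time_s: 34.25
eef_pos: [0.5985, 0.1514, 0.1627]
eef_rot: [0.698, 0.716, 0.0, -0.001]
ft_force: [-0.4, 0.4, -4.5]
finger_gap: 0.13
time_s: 34.5
eef_pos: [0.5992, 0.1513, 0.1624]
eef_rot: [0.698, 0.716, -0.001, -0.002]
ft_force: [-2.2, 0.5, -1.6]
finger_gap: 0.131
```

```bash
python3 -m handwheel '[{"delta_pos":[0,-0.05,0.1],"delta_rot":[0,0,0]},{"delta_pos":[0,-0.05,0.25],"delta_rot":[0,0,0]},{"delta_pos":[0,-0.05,0.25],"delta_rot":[0,0,0]}]';python3 -m handwheel '[{"delta_pos":[0,0,0],"delta_rot":[0,0,0]},{"delta_pos":[0,0,0],"delta_rot":[0,0,0]},{"delta_pos":[0,0,0],"delta_rot":[0,0,0]},{"delta_pos":[0,0,-4],"delta_rot":[0,0,0]},{"delta_pos":[0,-4.5,-9],"delta_rot":[0,0,0]}]' 0.32; python3 -m handwheel '[{"delta_pos":[0,0,0],"delta_rot":[0,0,0]},{"delta_pos":[0,0,0],"delta_rot":[0,0,0]}]' >/dev/null; python3 - <<'E'
from h import *
o=st()
p,d=manip.grab_frame('wrist');cv2.imwrite('pics/wrist23.png',p[:,:,::-1]);c=cam('wrist');P=cloud(c,d)
for s,ce,m in blobs(p,(105,140,50),(125,255,255),(215,150,290,260)):
    Q=P[m];Q=Q[np.isfinite(Q[:,0])];T=Q[Q[:,2]>.225];print(s,ce);print('top',len(T),T.min(0).round(4),T.max(0).round(4),T.mean(0).round(4))
p,d=manip.grab_frame('side');cv2.imwrite('pics/side23c.png',cv2.resize(p[70:200,190:330,::-1],None,fx=5,fy=4.6,interpolation=cv2.INTER_CUBIC))
st()
E
```

```text
time_s: 34.88
eef_pos: [0.5992, 0.1513, 0.1605]
eef_rot: [0.698, 0.716, -0.0, -0.001]
ft_force: [-2.2, -0.4, -0.6]
finger_gap: 0.133
time_s: 35.5
eef_pos: [0.5588, 0.1502, 0.2459]
eef_rot: [0.699, 0.715, -0.001, -0.001]
ft_force: [0.1, 0.8, 0.1]
finger_gap: 0.318
t 35.75 p [0.5577 0.1504 0.2469] yaw 91.41 tz [-0.001   0.0026 -1.    ] f [-0.2 -0.  -0.4] gap 0.322 q [ 0.54  0.27 -0.01 -0.   -1.3  -2.09]
[239, 240, 13, 7, 72] [245.3, 243.6]
top 64 [0.5845 0.1449 0.2251] [0.5877 0.1546 0.2306] [0.5861 0.1499 0.2283]
t 35.85 p [0.5576 0.1501 0.2454] yaw 91.39 tz [-3.7e-03  8.0e-04 -1.0e+00] f [ 0.3  0.5 -0.7] gap 0.319 q [ 0.54  0.27 -0.01 -0.   -1.3  -2.09]
```

View pics/side23c.png

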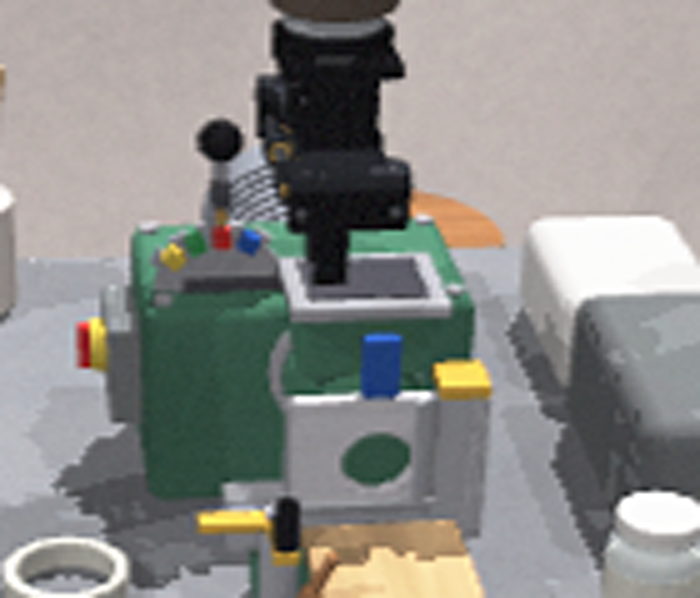

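View pics/wrist23.png

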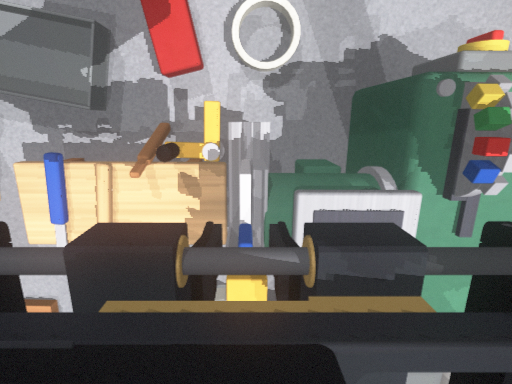

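```bash
python3 - <<'E'
from h import *
o=st();p,d=manip.grab_frame('wrist');c=cam('wrist');P=cloud(c,d)
h=cv2.cvtColor(p,cv2.COLOR_RGB2HSV)
cv2.imwrite('pics/w24c.png',cv2.resize(p[90:200,90:260,::-1],None,fx=4.6,fy=4.6,interpolation=cv2.INTER_CUBIC))
print(h[125,163],h[150,148],h[172,137])
m=cv2.inRange(h,(5,110,60),(14,255,200))>0;k=np.zeros_like(m);k[110:185,120:180]=1;m&=k
Q=P[m];Q=Q[np.isfinite(Q[:,0])];print(len(Q))
mu=Q.mean(0);U,S,V=np.linalg.svd(Q-mu);a=V[0];t=(Q-mu)@a
print('axis',a,'ends',mu+a*np.percentile(t,1),mu+a*np.percentile(t,99),'len',np.ptp(t))
ys,xs=np.nonzero(m);print(xs.min(),xs.max(),ys.min(),ys.max())
kk=(P[...,2]>.136)&(P[...,2]<.152);kk[:, :140]=0;kk[:,200:]=0;kk[:120]=0;kk[185:]=0
print('knob top',kk.sum(),P[kk].mean(0),P[kk].min(0),P[kk].max(0))
E
```

```text
t 35.85 p [0.5576 0.1501 0.2454] yaw 91.39 tz [-3.7e-03  8.0e-04 -1.0e+00] f [ 0.3  0.5 -0.7] gap 0.319 q [ 0.54  0.27 -0.01 -0.   -1.3  -2.09]
[ 12 116 136] [ 12 118 141] [ 12 125 173]
662
axis [ 0.42485701 -0.05794896  0.90340381] ends [0.49851655 0.03373419 0.01410657] [0.5494961  0.02678076 0.12250804] len 0.12469221661752736
130 169 124 176
knob top 256 [0.52512925 0.06578486 0.14377318] [0.51671153 0.05632962 0.13650908] [0.53385028 0.07379047 0.14725622]
```

View pics/w24c.png

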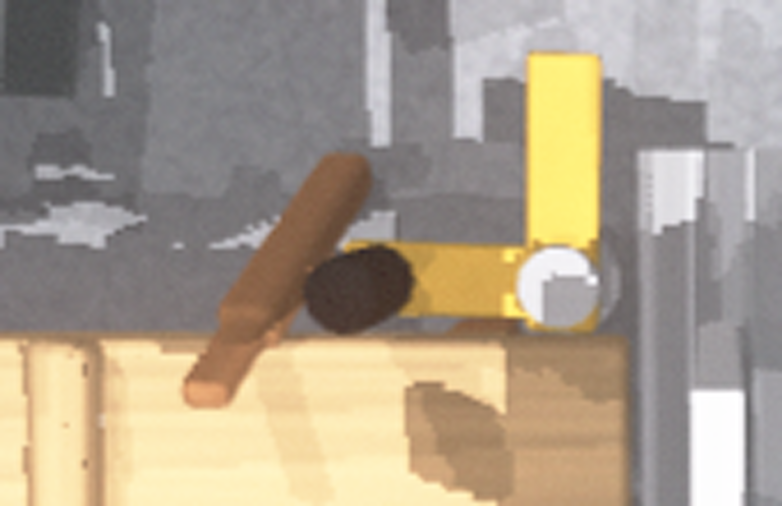

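```bash
python3 -m handwheel '[{"delta_pos":[0,-1,-1],"delta_rot":[0,0,-10]},{"delta_pos":[-2,-2,-1],"delta_rot":[0,0,-20]},{"delta_pos":[-5,-3,-1],"delta_rot":[0,0,-30]},{"delta_pos":[-8,-3.2,-1],"delta_rot":[0,0,-40]},{"delta_pos":[-8,-3.2,-1],"delta_rot":[0,0,-50]}]' 0.45 >/dev/null; python3 -m handwheel '[{"delta_pos":[0,0,0],"delta_rot":[0,0,-10]},{"delta_pos":[0,0,0],"delta_rot":[0,0,-20]},{"delta_pos":[0,0,0],"delta_rot":[0,0,-30]},{"delta_pos":[0,0,0],"delta_rot":[0,0,-40]},{"delta_pos":[0,0,0],"delta_rot":[0,0,-40]}]'; python3 -c "
from h import *
st();go([.525,.0657,.083],181.35)"
```

```text
time_s: 37.15
eef_pos: [0.5278, 0.0693, 0.2554]
eef_rot: [-0.011, 1.0, 0.0, -0.002]
ft_force: [-0.5, -0.6, -0.2]
finger_gap: 0.446
t 37.15 p [0.5278 0.0693 0.2554] yaw -178.73 tz [-3.9e-03  8.0e-04 -1.0e+00] f [-0.5 -0.6 -0.2] gap 0.446 q [ 0.43  0.18 -0.09 -0.   -1.3  -0.41]
dpos [0.22, -0.37, 17.24] drot [0.0, -0.2, -0.1]
```

```bash
python3 -m handwheel '[{"delta_pos":[0.2,-0.35,4],"delta_rot":[0,-0.2,0]},{"delta_pos":[0.2,-0.35,9],"delta_rot":[0,-0.2,0]},{"delta_pos":[0.2,-0.35,14],"delta_rot":[0,-0.2,0]},{"delta_pos":[0.2,-0.35,17.1],"delta_rot":[0,-0.2,0]},{"delta_pos":[0.2,-0.35,17.1],"delta_rot":[0,-0.2,0]}]' ; python3 -m handwheel '[{"delta_pos":[0,0,0],"delta_rot":[0,0,0]},{"delta_pos":[0,0,0],"delta_rot":[0,0,0]},{"delta_pos":[0,0,0],"delta_rot":[0,0,0]},{"delta_pos":[0,0,0],"delta_rot":[0,0,0]},{"delta_pos":[0,0,0],"delta_rot":[0,0,0]}]' 0 20;python3 -c "
from h import *
st()
A=np.array([.526,.110])
for a in (262,252,242,232,222,212,202,192,181.3,177): 
    t=np.radians(a);print(a,end=' ');go([A[0]+.045*np.cos(t),A[1]+.045*np.sin(t),.084])"
```

```text
time_s: 37.78
eef_pos: [0.5236, 0.0653, 0.0828]
eef_rot: [-0.011, 1.0, -0.0, -0.002]
ft_force: [-0.1, 0.4, -0.2]
finger_gap: 0.453
time_s: 38.4
eef_pos: [0.5261, 0.0664, 0.0868]
eef_rot: [-0.012, 1.0, 0.001, 0.002]
ft_force: [-1.9, 0.0, 6.3]
finger_gap: 0.199
t 38.4 p [0.5261 0.0664 0.0868] yaw -178.57 tz [ 0.0035  0.0022 -1.    ] f [-1.9  0.   6.3] gap 0.199 q [ 0.43  0.32 -0.36 -0.   -0.88 -0.41]
262 dpos [0.64, -0.08, 0.28] drot [0.0, 0.0, 0.0]
252 dpos [1.4, 0.11, 0.27] drot [0.0, 0.0, 0.0]
242 dpos [2.12, 0.44, 0.27] drot [0.0, 0.0, 0.0]
232 dpos [2.76, 0.88, 0.27] drot [0.0, 0.0, 0.0]
222 dpos [3.32, 1.43, 0.27] drot [0.0, 0.0, 0.0]
212 dpos [3.78, 2.07, 0.27] drot [0.0, 0.0, 0.0]
202 dpos [4.12, 2.77, 0.27] drot [0.0, 0.0, 0.0]
192 dpos [4.33, 3.53, 0.27] drot [0.0, 0.0, 0.0]
181.3 dpos [4.41, 4.36, 0.27] drot [0.0, 0.0, 0.0]
177 dpos [4.39, 4.7, 0.27] drot [0.0, 0.0, 0.0]
```

```bash
python3 -m handwheel '[{"delta_pos":[0.64,-0.05,0],"delta_rot":[0,0,0]},{"delta_pos":[1.4,0.11,0],"delta_rot":[0,0,0]},{"delta_pos":[2.12,0.44,0],"delta_rot":[0,0,0]},{"delta_pos":[2.76,0.88,0],"delta_rot":[0,0,0]},{"delta_pos":[3.32,1.43,0],"delta_rot":[0,0,0]}]'; python3 -m handwheel '[{"delta_pos":[0.46,0.64,0],"delta_rot":[0,0,0]},{"delta_pos":[0.8,1.34,0],"delta_rot":[0,0,0]},{"delta_pos":[1.0,2.1,0],"delta_rot":[0,0,0]},{"delta_pos":[1.09,2.93,0],"delta_rot":[0,0,0]},{"delta_pos":[1.08,3.2,0],"delta_rot":[0,0,0]}]';python3 -m handwheel '[{"delta_pos":[0,0,0],"delta_rot":[0,0,0]},{"delta_pos":[0,0.1,0],"delta_rot":[0,0,0]}]'; python3 -c "
from h import *
st()"
```

```text
time_s: 39.02
eef_pos: [0.4946, 0.0794, 0.0865]
eef_rot: [-0.012, 1.0, 0.001, 0.004]
ft_force: [6.8, -4.4, -0.8]
finger_gap: 0.198
time_s: 39.65
eef_pos: [0.4814, 0.1104, 0.0863]
eef_rot: [-0.012, 1.0, -0.0, 0.002]
ft_force: [3.4, -5.3, 2.7]
finger_gap: 0.199
time_s: 39.9
eef_pos: [0.4813, 0.1111, 0.0863]
eef_rot: [-0.012, 1.0, -0.0, 0.002]
ft_force: [2.9, -5.4, 3.8]
finger_gap: 0.201
t 39.9 p [0.4813 0.1111 0.0863] yaw -178.6 tz [ 3.4e-03 -1.0e-04 -1.0e+00] f [ 2.9 -5.4  3.8] gap 0.201 q [ 0.56  0.26 -0.45  0.   -0.85 -0.53]
```

```bash
python3 -m handwheel '[{"delta_pos":[0,0.2,0],"delta_rot":[0,0,0]},{"delta_pos":[0,0.4,0],"delta_rot":[0,0,0]},{"delta_pos":[0,0.4,0],"delta_rot":[0,0,0]}]'
```

```text
time_s: 40.28
eef_pos: [0.4811, 0.1152, 0.0862]
eef_rot: [-0.012, 1.0, -0.0, 0.002]
ft_force: [2.6, -5.8, 2.9]
finger_gap: 0.201
```

```bash
python3 -m handwheel '[{"delta_pos":[0,0.2,0],"delta_rot":[0,0,0]},{"delta_pos":[0,0.4,0],"delta_rot":[0,0,0]},{"delta_pos":[0,0.4,0],"delta_rot":[0,0,0]}]'; python3 - <<'E'
from h import *
o=st();p,d=manip.grab_frame('wrist');c=cam('wrist');
cv2.imwrite('pics/w25.png',p[:,:,::-1])
p,d=manip.grab_frame('side');cv2.imwrite('pics/side25c.png',cv2.resize(p[130:220,190:290,::-1],None,fx=6,fy=6,interpolation=cv2.INTER_CUBIC))
p,d=manip.grab_frame('top');cv2.imwrite('pics/top25c.png',cv2.resize(p[110:230,140:290,::-1],None,fx=5,fy=5,interpolation=cv2.INTER_CUBIC))
E
```

```text
time_s: 40.65
eef_pos: [0.4809, 0.116, 0.0862]
eef_rot: [-0.013, 1.0, -0.003, 0.001]
ft_force: [7.6, -16.3, 2.6]
finger_gap: 0.201
t 40.65 p [0.4809 0.116  0.0862] yaw -178.54 tz [ 0.0017 -0.0055 -1.    ] f [  7.6 -16.3   2.6] gap 0.201 q [ 0.57  0.27 -0.45  0.01 -0.86 -0.55]
```

View pics/side25c.png

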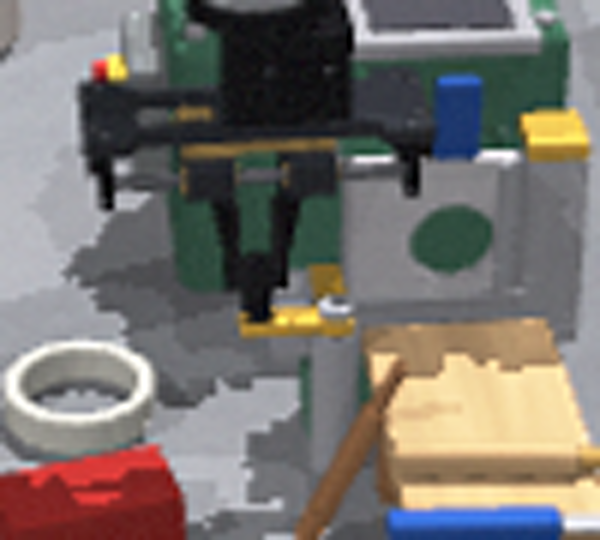

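View pics/w25.png

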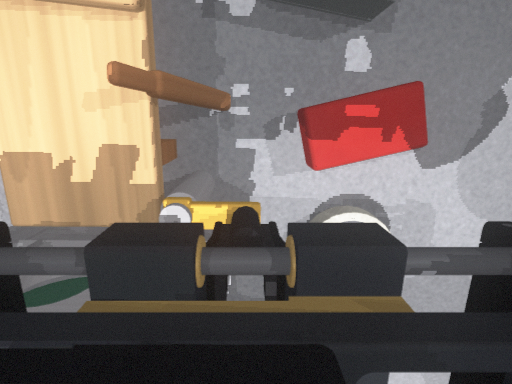

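```bash
python3 -m handwheel '[{"delta_pos":[0,0,0],"delta_rot":[0,0,0]},{"delta_pos":[0,0,0],"delta_rot":[0,0,0]},{"delta_pos":[0,0,0],"delta_rot":[0,0,0]},{"delta_pos":[0,-0.1,-5],"delta_rot":[0,0,0]},{"delta_pos":[0,-0.1,-11],"delta_rot":[0,0,0]}]' 0.42; python3 -m handwheel '[{"delta_pos":[0,-2,-5],"delta_rot":[0,0,0]},{"delta_pos":[0,-4,-10],"delta_rot":[0,0,0]},{"delta_pos":[0,-4,-15],"delta_rot":[0,0,0]},{"delta_pos":[0,-4,-15],"delta_rot":[0,0,0]},{"delta_pos":[0,-4,-15],"delta_rot":[0,0,0]}]'; python3 - <<'E'
from h import *
import pickle
o=st();p,d=manip.grab_frame('wrist');c=cam('wrist');pickle.dump(c,open('pics/w26.pkl','wb'));np.save('pics/w26.npy',d)
cv2.imwrite('pics/w26.png',p[:,:,::-1])
P=cloud(c,d)
print(o['eef_pos'])
E
```

```text
time_s: 41.42
eef_pos: [0.479, 0.1192, 0.1958]
eef_rot: [-0.013, 1.0, 0.0, -0.001]
ft_force: [2.1, 0.1, 0.8]
finger_gap: 0.417
time_s: 42.05
eef_pos: [0.4802, 0.0794, 0.3448]
eef_rot: [-0.013, 1.0, 0.001, 0.0]
ft_force: [-0.1, 0.7, -1.0]
finger_gap: 0.418
t 42.05 p [0.4802 0.0794 0.3448] yaw -178.56 tz [ 3.0e-04  2.2e-03 -1.0e+00] f [-0.1  0.7 -1. ] gap 0.418 q [ 0.5   0.07 -0.01 -0.   -1.49 -0.47]
[0.4801734  0.07938398 0.34475307]
```

View pics/w26.png

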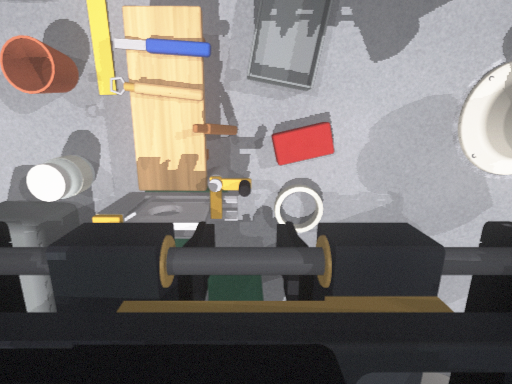

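```bash
python3 -c "
from h import *
go([.54,-.04,.34],91.35)"; python3 -m handwheel '[{"delta_pos":[-2,-4,0],"delta_rot":[0,0,10]},{"delta_pos":[-4,-8,0],"delta_rot":[0,0,20]},{"delta_pos":[-6,-12,0],"delta_rot":[0,0,30]},{"delta_pos":[-6,-12,0],"delta_rot":[0,0,40]},{"delta_pos":[-6,-12,0],"delta_rot":[0,0,50]}]' >/dev/null; python3 -m handwheel '[{"delta_pos":[0,0,0],"delta_rot":[0,0,10]},{"delta_pos":[0,0,0],"delta_rot":[0,0,20]},{"delta_pos":[0,0,0],"delta_rot":[0,0,30]},{"delta_pos":[0,0,0],"delta_rot":[0,0,40]},{"delta_pos":[0,0,0],"delta_rot":[0,0,40]}]'; python3 - <<'E'
from h import *
import pickle
o=st();p,d=manip.grab_frame('wrist');c=cam('wrist');pickle.dump(c,open('pics/w27.pkl','wb'));np.save('pics/w27.npy',d)
cv2.imwrite('pics/w27.png',p[:,:,::-1])
p,d=manip.grab_frame('top');cv2.imwrite('pics/top27c.png',cv2.resize(p[110:230,140:290,::-1],None,fx=5,fy=5,interpolation=cv2.INTER_CUBIC))
E
```

```text
dpos [-5.69, -12.07, 0.39] drot [0.0, -0.1, 90.1]
time_s: 43.35
eef_pos: [0.5432, -0.0393, 0.3438]
eef_rot: [0.697, 0.717, -0.0, -0.001]
ft_force: [0.2, -0.3, 0.3]
finger_gap: 0.42
t 43.35 p [ 0.5432 -0.0393  0.3438] yaw 91.55 tz [-0.0014  0.0014 -1.    ] f [ 0.2 -0.3  0.3] gap 0.42 q [ 0.22  0.18  0.11 -0.   -1.5  -1.77]
```

View pics/w27.png

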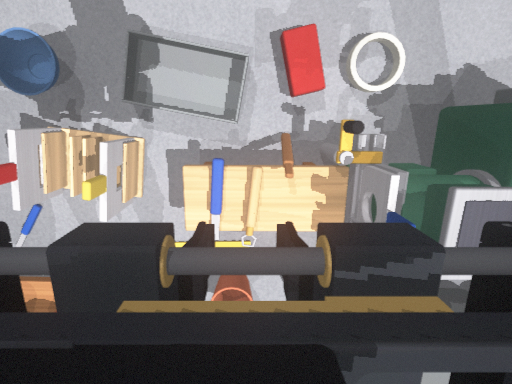

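View pics/top27c.png

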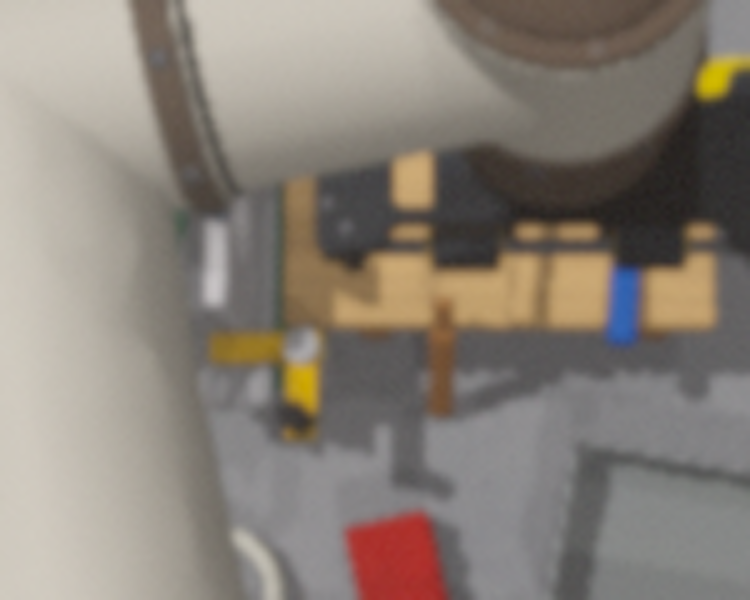

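```bash
python3 - <<'E'
from h import *
import pickle
c=pickle.load(open('pics/w27.pkl','rb'));I=cv2.imread('pics/w27.png')[:,:,::-1].copy();P=cloud(c,np.load('pics/w27.npy'))
z=P[...,2]
h=cv2.cvtColor(I,cv2.COLOR_RGB2HSV)
k=np.zeros(z.shape,bool);k[120:222,175:360]=1
b=k&(cv2.inRange(h,(105,120,50),(125,255,255))>0)
l=k&(z>.0945)&(z<.106)&(cv2.inRange(h,(12,50,80),(28,255,255))>0);l[:,:240]=0;l[:,275:]=0;l[:165]=0
w=k&(cv2.inRange(h,(5,110,60),(14,255,200))>0);w[:,:275]=0;w[:,305:]=0;w[:130]=0;w[180:]=0
for n,m in (('blue',b),('loop',l),('wood',w)):
    Q=P[m];Q=Q[np.isfinite(Q[:,0])]
    r=cv2.minAreaRect((Q[:,:2]*1000).astype(np.float32));print(n,len(Q),r,'z',np.percentile(Q[:,2],[5,50,95]).round(4),'x',np.percentile(Q[:,0],[1,99]).round(4))
    mu=Q.mean(0);V=np.linalg.svd(Q-mu)[2];a=V[0];t=(Q-mu)@a;print('  axis',a.round(3),'ends',(mu+a*t.min()).round(3),(mu+a*t.max()).round(3))
k2=np.zeros(z.shape,bool);k2[25:130,115:260]=1;k2&=(z>.035)&(z<.055);Q=P[k2];print('tray',cv2.minAreaRect((Q[:,:2]*1000).astype(np.float32)),np.median(Q[:,2]))
k2[:]=0;k2[50:100,150:220]=1;print('floor z',np.nanmedian(z[k2]))
E
```

```text
blue 557 ((577.48046875, -83.92587280273438), (16.34837532043457, 86.99931335449219), 87.01172637939453) z [0.0994 0.101  0.1024] x [0.535  0.6204]
  axis [ 0.999 -0.045  0.004] ends [ 0.534 -0.082  0.101] [ 0.621 -0.086  0.101]
loop 569 ((589.5940551757812, -25.060630798339844), (16.05234718322754, 91.05308532714844), 85.26262664794922) z [0.0988 0.1017 0.1034] x [0.5453 0.6323]
  axis [ 0.996 -0.085  0.003] ends [ 0.544 -0.022  0.101] [ 0.635 -0.029  0.102]
wood 322 ((525.773681640625, 42.21589660644531), (54.42009735107422, 48.513275146484375), 1.5695306062698364) z [0.0188 0.0768 0.1188] x [0.4989 0.5508]
  axis [ 0.405 -0.069  0.912] ends [0.499 0.031 0.012] [0.55  0.022 0.126]
tray ((414.3226318359375, -141.56207275390625), (190.69273376464844, 108.00390625), 80.86116027832031) 0.04556844464495829
floor z 0.005324348689633552
```

```bash
python3 -c "
from h import *
go([.580,-.0843,.0525],87.2)"
```

```text
dpos [-4.64, 3.54, 29.18] drot [-0.0, -0.1, 4.4]
```

```bash
python3 -m handwheel '[{"delta_pos":[-3,2,5],"delta_rot":[0,0,2]},{"delta_pos":[-4.65,3.55,11],"delta_rot":[0,0,4.4]},{"delta_pos":[-4.65,3.55,17],"delta_rot":[0,0,4.4]},{"delta_pos":[-4.65,3.55,20],"delta_rot":[0,0,4.4]},{"delta_pos":[-4.65,3.55,20],"delta_rot":[0,0,4.4]}]' >/dev/null;  python3 - <<'E'
from h import *
o=st();p,d=manip.grab_frame('wrist');c=cam('wrist');cv2.imwrite('pics/w28.png',p[:,:,::-1]);P=cloud(c,d)
h=cv2.cvtColor(p,cv2.COLOR_RGB2HSV);b=cv2.inRange(h,(105,120,50),(125,255,255))>0;b[:,:200]=0;b[:,300:]=0
Q=P[b];Q=Q[np.isfinite(Q[:,0])];mu=Q.mean(0);V=np.linalg.svd(Q-mu)[2];a=V[0];t=(Q-mu)@a;print(len(Q),'axis',a.round(3),'ends',(mu+a*t.min()).round(3),(mu+a*t.max()).round(3),mu)
go([.580,-.0843,.0525],87.2)
E
```

```text
t 44.08 p [ 0.5786 -0.0849  0.1424] yaw 87.09 tz [-0.0053  0.0012 -1.    ] f [0.6 0.7 0.7] gap 0.421 q [ 0.13  0.35 -0.15 -0.   -1.07 -1.75]
1821 axis [ 0.999 -0.043  0.009] ends [ 0.536 -0.082  0.103] [ 0.622 -0.086  0.104] [ 0.57686729 -0.08401728  0.10314179]
dpos [0.05, -0.06, 9.25] drot [-0.0, -0.1, -0.1]
```

View pics/w28.png

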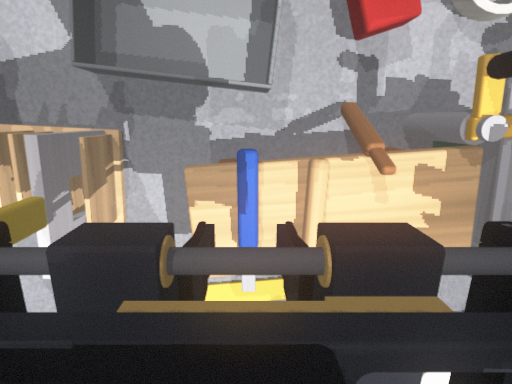

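```bash
python3 -m handwheel '[{"delta_pos":[0.05,0,4],"delta_rot":[0,-0.1,0]},{"delta_pos":[0.05,0,6.5],"delta_rot":[0,-0.1,0]},{"delta_pos":[0.05,0,7.8],"delta_rot":[0,-0.1,0]},{"delta_pos":[0.05,0,8.5],"delta_rot":[0,-0.1,0]},{"delta_pos":[0.05,0,8.8],"delta_rot":[0,-0.1,0]}]'; python3 -m handwheel '[{"delta_pos":[0,0,0],"delta_rot":[0,0,0]},{"delta_pos":[0,0,0],"delta_rot":[0,0,0]},{"delta_pos":[0,0,0],"delta_rot":[0,0,0]},{"delta_pos":[0,0,0],"delta_rot":[0,0,0]},{"delta_pos":[0,0,0],"delta_rot":[0,0,0]}]' 0 20; python3 -m handwheel '[{"delta_pos":[0,0,-3],"delta_rot":[0,0,0]},{"delta_pos":[0,0,-8],"delta_rot":[0,0,0]},{"delta_pos":[0,0,-10],"delta_rot":[0,0,0]},{"delta_pos":[0,0,-10],"delta_rot":[0,0,0]}]'; python3 -c "
from h import *
st();go([.391,-.160,.12],170.6)"
```

```text
time_s: 44.75
eef_pos: [0.5818, -0.0841, 0.0584]
eef_rot: [0.725, 0.689, 0.001, 0.001]
ft_force: [-0.3, 0.2, -0.5]
finger_gap: 0.423
time_s: 45.38
eef_pos: [0.5812, -0.0841, 0.058]
eef_rot: [0.725, 0.688, 0.001, 0.001]
ft_force: [-0.3, 1.3, 3.0]
finger_gap: 0.203
time_s: 45.88
eef_pos: [0.5815, -0.084, 0.1588]
eef_rot: [0.725, 0.688, 0.002, 0.002]
ft_force: [-0.0, -0.9, -0.9]
finger_gap: 0.202
t 45.88 p [ 0.5815 -0.084   0.1588] yaw 87.01 tz [ 5.1e-03  6.0e-04 -1.0e+00] f [-0.  -0.9 -0.9] gap 0.202 q [ 0.13  0.34 -0.13  0.   -1.1  -1.76]
dpos [-8.59, -18.65, 3.78] drot [0.3, 0.2, -83.6]
```

```bash
python3 -m handwheel '[{"delta_pos":[-1,-4,0],"delta_rot":[0.1,0.1,-10]},{"delta_pos":[-3,-8,0],"delta_rot":[0.2,0.1,-20]},{"delta_pos":[-5,-12,0],"delta_rot":[0.3,0.2,-30]},{"delta_pos":[-7,-16,0],"delta_rot":[0.3,0.2,-40]},{"delta_pos":[-8.6,-18.6,2],"delta_rot":[0.3,0.2,-50]}]' >/dev/null;python3 -m handwheel '[{"delta_pos":[0,0,0],"delta_rot":[0,0,-10]},{"delta_pos":[0,0,0],"delta_rot":[0,0,-20]},{"delta_pos":[0,0,0],"delta_rot":[0,0,-30]},{"delta_pos":[0,0,0],"delta_rot":[0,0,-33.6]},{"delta_pos":[0,0,0],"delta_rot":[0,0,-33.6]}]' >/dev/null;  python3 - <<'E'
from h import *
o=st();p,d=manip.grab_frame('wrist');c=cam('wrist');cv2.imwrite('pics/w29.png',p[:,:,::-1]);P=cloud(c,d);go([.391,-.160,-.018],170.6)
p,d=manip.grab_frame('side');cv2.imwrite('pics/side29c.png',cv2.resize(p[170:340,150:320,::-1],None,fx=3.5,fy=3.5,interpolation=cv2.INTER_CUBIC))
E
```

```text
t 47.12 p [ 0.3893 -0.1601  0.1356] yaw 170.54 tz [-0.0075  0.0018 -1.    ] f [ 0.2  0.6 -0.1] gap 0.202 q [-0.    0.09 -0.53 -0.   -0.96 -0.16]
dpos [-0.26, 0.03, 15.39] drot [0.0, -0.4, -0.1]
```

View pics/w29.png

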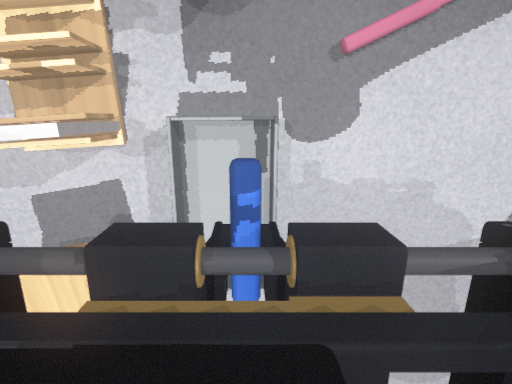

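View pics/side29c.png

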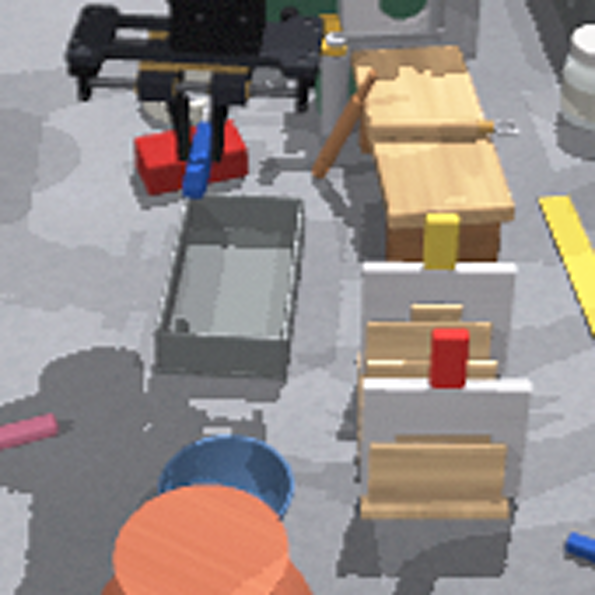

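```bash
python3 -m handwheel '[{"delta_pos":[-0.2,0,5],"delta_rot":[0,0,0]},{"delta_pos":[-0.2,0,9],"delta_rot":[0,0,0]},{"delta_pos":[-0.2,0,12],"delta_rot":[0,0,0]},{"delta_pos":[-0.2,0,14],"delta_rot":[0,0,0]},{"delta_pos":[-0.2,0,15],"delta_rot":[0,0,0]}]'; python3 -m handwheel '[{"delta_pos":[0,0,0],"delta_rot":[0,0,0]},{"delta_pos":[0,0,0],"delta_rot":[0,0,0]}]'
```

```text
time_s: 47.85
eef_pos: [0.3909, -0.1604, -0.0141]
eef_rot: [0.082, 0.997, 0.0, -0.003]
ft_force: [-0.5, -0.9, -0.9]
finger_gap: 0.199
time_s: 48.1
eef_pos: [0.3925, -0.1605, -0.0123]
eef_rot: [0.082, 0.997, 0.0, -0.001]
ft_force: [0.0, 0.0, -0.4]
finger_gap: 0.204
```

Lower slightly, release by a small opening, and lift.

```bash
python3 -m handwheel '[{"delta_pos":[0,0,0.5],"delta_rot":[0,0,0]},{"delta_pos":[0,0,0.5],"delta_rot":[0,0,0]}]'; python3 -m handwheel '[{"delta_pos":[0,0,0],"delta_rot":[0,0,0]},{"delta_pos":[0,0,0],"delta_rot":[0,0,0]},{"delta_pos":[0,0,-3],"delta_rot":[0,0,0]},{"delta_pos":[0,0,-9],"delta_rot":[0,0,0]},{"delta_pos":[0,0,-15],"delta_rot":[0,0,0]}]' 0.30; python3 - <<'E'
from h import *
o=st();p,d=manip.grab_frame('wrist');cv2.imwrite('pics/w30.png',p[:,:,::-1])
go([.585,-.0247,.16],85.1)
E
```

```text
time_s: 48.35
eef_pos: [0.3917, -0.1604, -0.0178]
eef_rot: [0.082, 0.997, 0.0, -0.002]
ft_force: [0.2, 0.6, 0.1]
finger_gap: 0.199
time_s: 48.98
eef_pos: [0.392, -0.1606, 0.1338]
eef_rot: [0.082, 0.997, 0.0, -0.003]
ft_force: [2.1, 1.0, -0.3]
finger_gap: 0.297
t 48.98 p [ 0.392  -0.1606  0.1338] yaw 170.61 tz [-0.005   0.0012 -1.    ] f [ 2.1  1.  -0.3] gap 0.297 q [-0.    0.09 -0.53 -0.   -0.96 -0.16]
dpos [-16.29, 16.55, -1.61] drot [0.5, 0.6, 85.7]
```

View pics/w30.png

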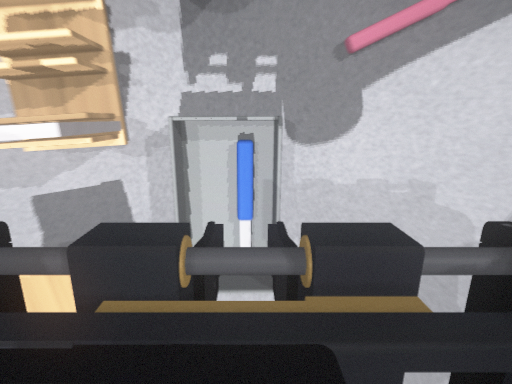

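```bash
python3 -m handwheel '[{"delta_pos":[-3,3,-3],"delta_rot":[0,0,10]},{"delta_pos":[-6,6,-4],"delta_rot":[0,0,20]},{"delta_pos":[-9,10,-4],"delta_rot":[0,0,30]},{"delta_pos":[-13,14,-4],"delta_rot":[0,0,40]},{"delta_pos":[-16.3,16.5,-4],"delta_rot":[0.5,0.6,50]}]' 0.42 >/dev/null; python3 -m handwheel '[{"delta_pos":[0,0,0],"delta_rot":[0,0,10]},{"delta_pos":[0,0,0],"delta_rot":[0,0,20]},{"delta_pos":[0,0,0],"delta_rot":[0,0,30]},{"delta_pos":[0,0,0],"delta_rot":[0,0,35.7]},{"delta_pos":[0,0,0],"delta_rot":[0,0,35.7]}]' >/dev/null;  python3 - <<'E'
from h import *
o=st();p,d=manip.grab_frame('wrist');c=cam('wrist');cv2.imwrite('pics/w31.png',p[:,:,::-1]);P=cloud(c,d);z=P[...,2]
h=cv2.cvtColor(p,cv2.COLOR_RGB2HSV)
k=np.zeros(z.shape,bool);k[140:222,215:275]=1;k&=(z>.095)&(z<.107);Q=P[k];r=cv2.minAreaRect((Q[:,:2]*1000).astype(np.float32));print(len(Q),r,np.median(Q[:,2]))
mu=Q.mean(0);a=np.linalg.svd(Q-mu)[2][0];print(mu,a)
go([.585,-.0247,.053],85.1)
E
```

```text
t 50.27 p [ 0.5802 -0.0244  0.171 ] yaw 84.98 tz [-1.800e-02  1.000e-04 -9.998e-01] f [ 0.3  0.5 -0.5] gap 0.42 q [ 0.23  0.33 -0.11 -0.   -1.15 -1.89]
1052 ((575.8092651367188, -24.392311096191406), (15.238049507141113, 63.43263626098633), 85.43282318115234) 0.10157151938062876
[ 0.57460654 -0.02402811  0.10141338] [ 0.99695318 -0.07781872  0.00534765]
dpos [0.04, 0.69, 11.8] drot [-1.0, 0.1, -0.1]
```

View pics/w31.png

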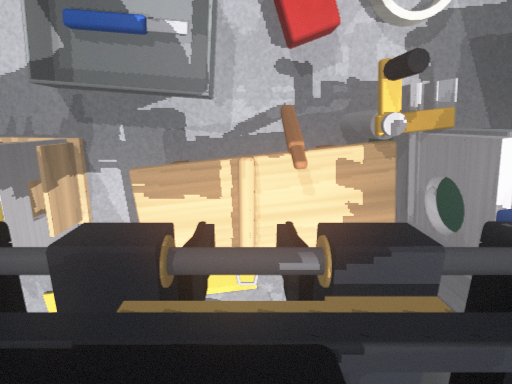

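```bash
python3 -m handwheel '[{"delta_pos":[0,0.3,4],"delta_rot":[-1,0.1,0]},{"delta_pos":[0,0.6,8],"delta_rot":[-1,0.1,0]},{"delta_pos":[0,0.7,10.3],"delta_rot":[-1,0.1,0]},{"delta_pos":[0,0.7,11.3],"delta_rot":[-1,0.1,0]},{"delta_pos":[0,0.7,11.7],"delta_rot":[-1,0.1,0]}]'; python3 -m handwheel '[{"delta_pos":[0,0,0.1],"delta_rot":[0,0,0]},{"delta_pos":[0,0,0.2],"delta_rot":[0,0,0]},{"delta_pos":[0,0,0.2],"delta_rot":[0,0,0]},{"delta_pos":[0,0,0.2],"delta_rot":[0,0,0]},{"delta_pos":[0,0,0.2],"delta_rot":[0,0,0]}]' 0 20; python3 -m handwheel '[{"delta_pos":[0,0,-3],"delta_rot":[0,0,0]},{"delta_pos":[0,0,-8],"delta_rot":[0,0,0]},{"delta_pos":[0,0,-10],"delta_rot":[0,0,0]},{"delta_pos":[0,0,-10],"delta_rot":[0,0,0]}]'; python3 -c "
from h import *
st();go([.4305,-.1625,.14],170.6)"
```

```text
time_s: 50.95
eef_pos: [0.5855, -0.0251, 0.0543]
eef_rot: [0.738, 0.675, 0.0, 0.0]
ft_force: [-0.2, 0.1, 0.6]
finger_gap: 0.424
time_s: 51.58
eef_pos: [0.5856, -0.025, 0.053]
eef_rot: [0.738, 0.675, 0.0, 0.0]
ft_force: [-0.3, 0.4, 3.8]
finger_gap: 0.182
time_s: 52.08
eef_pos: [0.5862, -0.0249, 0.1539]
eef_rot: [0.738, 0.675, 0.002, 0.001]
ft_force: [0.9, 0.4, -0.8]
finger_gap: 0.18
t 52.08 p [ 0.5862 -0.0249  0.1539] yaw 84.91 tz [ 0.0037  0.0011 -1.    ] f [ 0.9  0.4 -0.8] gap 0.18 q [ 0.23  0.34 -0.14 -0.   -1.09 -1.89]
dpos [-15.09, -14.29, 1.31] drot [0.2, 0.1, -85.7]
```

```bash
python3 -m handwheel '[{"delta_pos":[-2,-3,-1],"delta_rot":[0,0,-10]},{"delta_pos":[-5,-6,-1],"delta_rot":[0,0,-20]},{"delta_pos":[-8,-9,-1],"delta_rot":[0.2,0.1,-30]},{"delta_pos":[-12,-12,-1],"delta_rot":[0.2,0.1,-40]},{"delta_pos":[-15.4,-14.3,1],"delta_rot":[0.2,0.1,-50]}]' >/dev/null;python3 -m handwheel '[{"delta_pos":[0,0,0],"delta_rot":[0,0,-10]},{"delta_pos":[0,0,0],"delta_rot":[0,0,-20]},{"delta_pos":[0,0,0],"delta_rot":[0,0,-30]},{"delta_pos":[0,0,0],"delta_rot":[0,0,-35.7]},{"delta_pos":[0,0,0],"delta_rot":[0,0,-35.7]}]' >/dev/null;  python3 - <<'E'
from h import *
o=st();p,d=manip.grab_frame('wrist');cv2.imwrite('pics/w32.png',p[:,:,::-1]);go([.4305,-.1664,-.024],170.6)
E
```

```text
t 53.33 p [ 0.428  -0.1656  0.1408] yaw 170.52 tz [-0.0069  0.0012 -1.    ] f [ 0.2  0.1 -1.6] gap 0.183 q [-0.01  0.15 -0.44 -0.   -0.99 -0.15]
dpos [-0.35, -0.03, 16.5] drot [0.0, -0.4, -0.1]
```

View pics/w32.png

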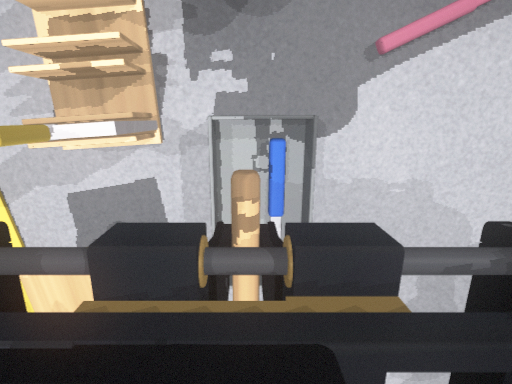

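```bash
python3 -m handwheel '[{"delta_pos":[-0.3,0,5],"delta_rot":[0,0,0]},{"delta_pos":[-0.3,0,10],"delta_rot":[0,0,0]},{"delta_pos":[-0.3,0,13],"delta_rot":[0,0,0]},{"delta_pos":[-0.3,0,15],"delta_rot":[0,0,0]},{"delta_pos":[-0.3,0,16],"delta_rot":[0,0,0]}]'; python3 -m handwheel '[{"delta_pos":[0,0,0.4],"delta_rot":[0,0,0]},{"delta_pos":[0,0,0.4],"delta_rot":[0,0,0]}]'
```

```text
time_s: 54.0
eef_pos: [0.4304, -0.1661, -0.0192]
eef_rot: [0.082, 0.997, 0.0, -0.003]
ft_force: [-0.3, 0.8, -0.3]
finger_gap: 0.178
time_s: 54.25
eef_pos: [0.4319, -0.1662, -0.0214]
eef_rot: [0.082, 0.997, 0.0, -0.002]
ft_force: [0.5, 1.4, -0.7]
finger_gap: 0.177
```

```bash
python3 -m handwheel '[{"delta_pos":[0,0,0.3],"delta_rot":[0,0,0]},{"delta_pos":[0,0,0.3],"delta_rot":[0,0,0]}]' >/dev/null; python3 -m handwheel '[{"delta_pos":[0,0,0],"delta_rot":[0,0,0]},{"delta_pos":[0,0,0],"delta_rot":[0,0,0]},{"delta_pos":[0,0,-3],"delta_rot":[0,0,0]},{"delta_pos":[0,0,-9],"delta_rot":[0,0,0]},{"delta_pos":[0,0,-15],"delta_rot":[0,0,0]}]' 0.28; python3 -m handwheel '[{"delta_pos":[0,0,-6],"delta_rot":[0,0,0]},{"delta_pos":[0,5,-12],"delta_rot":[0,0,0]},{"delta_pos":[0,10,-15],"delta_rot":[0,0,0]},{"delta_pos":[0,10,-15],"delta_rot":[0,0,0]},{"delta_pos":[0,10,-15],"delta_rot":[0,0,0]}]' 0.5;python3 - <<'E'
from h import *
import pickle
o=st();p,d=manip.grab_frame('wrist');cv2.imwrite('pics/w33.png',p[:,:,::-1]);c=cam('wrist');pickle.dump(c,open('pics/w33.pkl','wb'));np.save('pics/w33.npy',d)
p,d=manip.grab_frame('side');cv2.imwrite('pics/side33c.png',cv2.resize(p[150:290,170:320,::-1],None,fx=4.5,fy=4.2,interpolation=cv2.INTER_CUBIC))
E
```

```text
time_s: 55.12
eef_pos: [0.4316, -0.1663, 0.1269]
eef_rot: [0.082, 0.997, 0.0, -0.002]
ft_force: [1.8, -0.7, -0.0]
finger_gap: 0.279
time_s: 55.75
eef_pos: [0.4485, -0.0673, 0.2749]
eef_rot: [0.081, 0.997, 0.0, -0.002]
ft_force: [0.1, -0.0, -0.2]
finger_gap: 0.5
t 55.75 p [ 0.4485 -0.0673  0.2749] yaw 170.68 tz [-0.0044  0.001  -1.    ] f [ 0.1 -0.  -0.2] gap 0.5 q [ 0.21  0.03 -0.22 -0.   -1.32 -0.37]
```

View pics/w33.png

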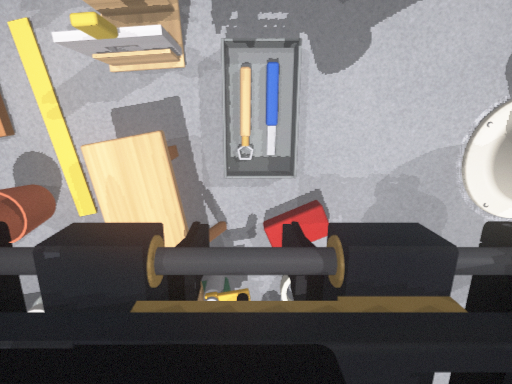

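View pics/side33c.png

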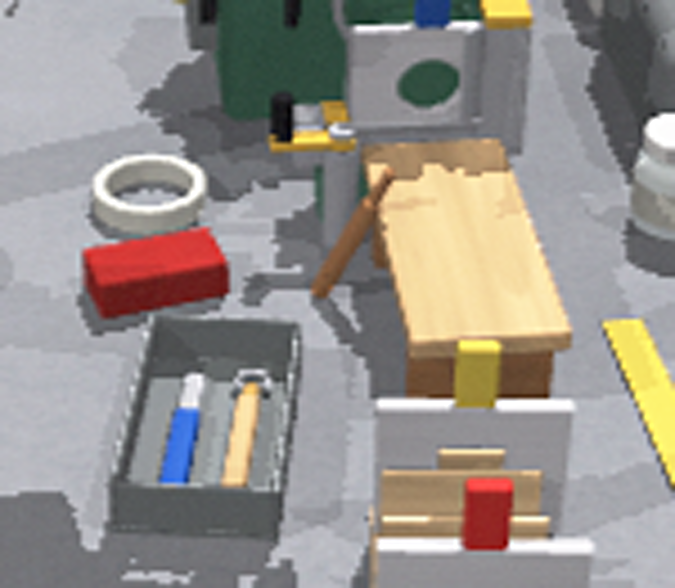

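```bash
python3 -c "
from h import *
go([.505,.028,.22],91.35)"
```

```text
dpos [-4.09, 10.44, 5.34] drot [-0.3, -0.3, 79.2]
```

```bash
python3 -m handwheel '[{"delta_pos":[-1,3,0],"delta_rot":[0,0,10]},{"delta_pos":[-2,6,0],"delta_rot":[0,0,20]},{"delta_pos":[-3,9,0],"delta_rot":[0,0,30]},{"delta_pos":[-4.1,10.4,2],"delta_rot":[0,0,40]},{"delta_pos":[-4.1,10.4,5],"delta_rot":[0,0,50]}]' 0.42 >/dev/null; python3 -m handwheel '[{"delta_pos":[0,0,0],"delta_rot":[0,0,10]},{"delta_pos":[0,0,0],"delta_rot":[0,0,20]},{"delta_pos":[0,0,0],"delta_rot":[0,0,29.2]},{"delta_pos":[0,0,0],"delta_rot":[0,0,29.2]},{"delta_pos":[0,0,0],"delta_rot":[0,0,29.2]}]' >/dev/null;  python3 - <<'E'
from h import *
o=st();p,d=manip.grab_frame('wrist');c=cam('wrist');cv2.imwrite('pics/w34.png',p[:,:,::-1]);P=cloud(c,d);z=P[...,2]
h=cv2.cvtColor(p,cv2.COLOR_RGB2HSV)
m=(cv2.inRange(h,(5,100,50),(14,255,220))>0);m[:,:215]=0;m[:,285:]=0;m[240:]=0
m&=(P[...,0]>.48)&(P[...,0]<.57)&(np.abs(P[...,1]-.03)<.025)
Q=P[m];print(len(Q));
for z0 in np.arange(.01,.13,.012):
    s=Q[np.abs(Q[:,2]-z0)<.006]
    if len(s)>5: print(z0.round(3),len(s),'x',np.percentile(s[:,0],[5,50,95]).round(4),'y',np.percentile(s[:,1],[3,50,97]).round(4))
st()
E
```

```text
t 57.1 p [0.5058 0.0274 0.2244] yaw 91.47 tz [-5.3e-03  1.0e-04 -1.0e+00] f [ 0.9 -0.2 -0.3] gap 0.417 q [ 0.37  0.16 -0.21 -0.   -1.21 -1.92]
688
0.01 20 x [0.498  0.4991 0.5005] y [0.0248 0.0311 0.0375]
0.022 46 x [0.5002 0.5023 0.5046] y [0.0236 0.0304 0.0369]
0.034 56 x [0.505  0.5074 0.5102] y [0.0237 0.0304 0.0359]
0.046 62 x [0.5102 0.5131 0.5151] y [0.0226 0.0291 0.0358]
0.058 70 x [0.5156 0.5183 0.5205] y [0.0216 0.0286 0.0357]
0.07 68 x [0.5208 0.5235 0.5258] y [0.0206 0.028  0.0343]
0.082 90 x [0.5258 0.5287 0.5328] y [0.019  0.0269 0.0342]
0.094 108 x [0.5312 0.5346 0.5408] y [0.0189 0.027  0.0342]
0.106 75 x [0.5394 0.5421 0.5442] y [0.0204 0.026  0.0307]
0.118 89 x [0.5446 0.5475 0.5506] y [0.0197 0.0251 0.0301]
t 57.15 p [0.5059 0.0276 0.2246] yaw 91.46 tz [-4.9e-03  2.0e-04 -1.0e+00] f [-0.3  1.  -0.9] gap 0.422 q [ 0.37  0.16 -0.21 -0.   -1.21 -1.92]
```

View pics/w34.png

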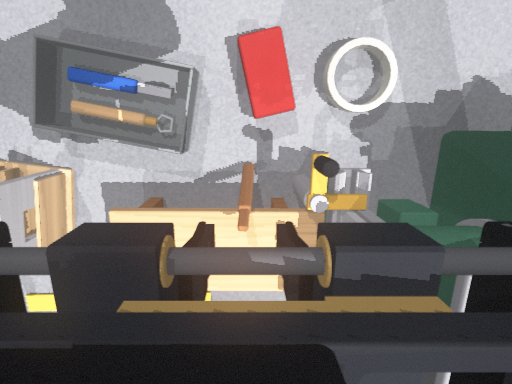

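```bash
python3 -c "
from h import *
go([.530,.0278,.029],91.4)"; python3 -m handwheel '[{"delta_pos":[0,1.4,5],"delta_rot":[-0.2,0,0]},{"delta_pos":[0,2.4,10],"delta_rot":[-0.2,0,0]},{"delta_pos":[0,2.4,15],"delta_rot":[-0.2,0,0]},{"delta_pos":[0,2.4,18],"delta_rot":[-0.2,0,0]},{"delta_pos":[0,2.4,19],"delta_rot":[-0.2,0,0]}]'
```

```text
dpos [-0.05, 2.5, 19.54] drot [-0.3, -0.0, 0.1]
time_s: 57.78
eef_pos: [0.5287, 0.0284, 0.0333]
eef_rot: [0.698, 0.716, -0.001, -0.001]
ft_force: [2.0, 0.4, 1.2]
finger_gap: 0.419
```

```bash
python3 -m handwheel '[{"delta_pos":[0,0.1,0.3],"delta_rot":[0,0,0]},{"delta_pos":[0,0.1,0.5],"delta_rot":[0,0,0]},{"delta_pos":[0,0.1,0.5],"delta_rot":[0,0,0]},{"delta_pos":[0,0.1,0.5],"delta_rot":[0,0,0]},{"delta_pos":[0,0.1,0.5],"delta_rot":[0,0,0]}]' 0 20; python3 -m handwheel '[{"delta_pos":[0,0,0],"delta_rot":[0,0,0]}]'; python3 -m handwheel '[{"delta_pos":[0,0,-1],"delta_rot":[0,0,0]},{"delta_pos":[0,-0.5,-3],"delta_rot":[0,0,0]},{"delta_pos":[0,-1,-7],"delta_rot":[0,0,0]},{"delta_pos":[0,-1,-12],"delta_rot":[0,0,0]},{"delta_pos":[0,-1,-14],"delta_rot":[0,0,0]}]';  python3 - <<'E'
from h import *
o=st();p,d=manip.grab_frame('wrist');cv2.imwrite('pics/w35.png',p[:,:,::-1])
p,d=manip.grab_frame('side');cv2.imwrite('pics/side35c.png',cv2.resize(p[100:240,180:330,::-1],None,fx=4.5,fy=4.2,interpolation=cv2.INTER_CUBIC))
E
```

```text
time_s: 58.4
eef_pos: [0.531, 0.0291, 0.0308]
eef_rot: [0.698, 0.716, 0.001, 0.0]
ft_force: [0.0, 0.4, 2.5]
finger_gap: 0.18
time_s: 58.52
eef_pos: [0.5311, 0.0291, 0.0307]
eef_rot: [0.698, 0.716, 0.001, 0.0]
ft_force: [0.0, 0.8, 3.4]
finger_gap: 0.183
time_s: 59.15
eef_pos: [0.5216, 0.0288, 0.1737]
eef_rot: [0.698, 0.716, 0.002, 0.001]
ft_force: [-0.7, 0.9, -1.5]
finger_gap: 0.179
t 59.15 p [0.5216 0.0288 0.1737] yaw 91.42 tz [ 0.0049  0.0021 -1.    ] f [-0.7  0.9 -1.5] gap 0.179 q [ 0.37  0.22 -0.26 -0.   -1.09 -1.91]
```

View pics/side35c.png

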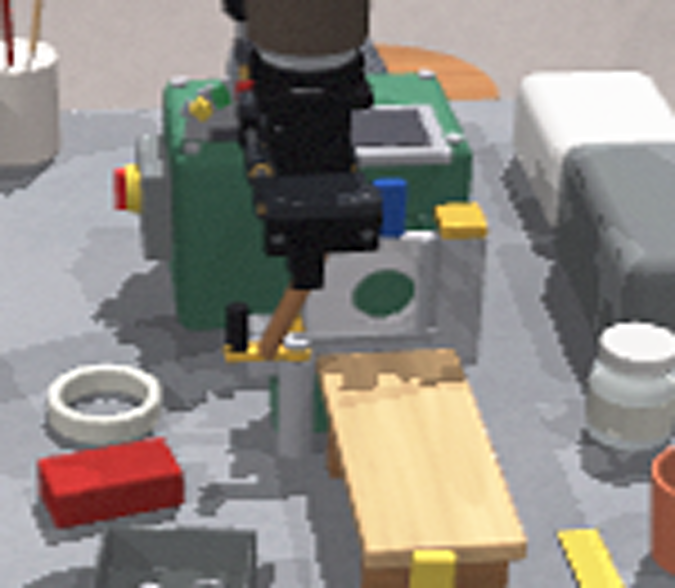

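View pics/w35.png

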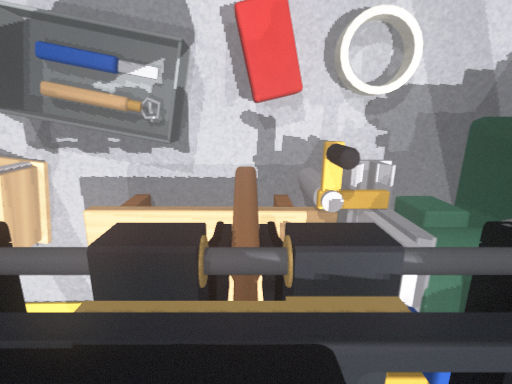

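```bash
python3 -c "
from h import *
go([.4085,-.177,.16],170.6)"
```

```text
dpos [-20.31, -11.85, 1.19] drot [0.4, 0.1, -79.2]
```

```bash
python3 -m handwheel '[{"delta_pos":[-3,-3,-1],"delta_rot":[0,0,-10]},{"delta_pos":[-7,-6,-1],"delta_rot":[0,0,-20]},{"delta_pos":[-11,-9,-1],"delta_rot":[0.2,0.1,-30]},{"delta_pos":[-15.5,-11.8,-1],"delta_rot":[0.4,0.1,-40]},{"delta_pos":[-20.3,-11.8,0],"delta_rot":[0.4,0.1,-50]}]' >/dev/null;python3 -m handwheel '[{"delta_pos":[0,0,0],"delta_rot":[0,0,-10]},{"delta_pos":[0,0,0],"delta_rot":[0,0,-20]},{"delta_pos":[0,0,0],"delta_rot":[0,0,-29.2]},{"delta_pos":[0,0,0],"delta_rot":[0,0,-29.2]},{"delta_pos":[0,0,0],"delta_rot":[0,0,-29.2]}]' >/dev/null;  python3 - <<'E'
from h import *
o=st();p,d=manip.grab_frame('wrist');cv2.imwrite('pics/w36.png',p[:,:,::-1])
p,d=manip.grab_frame('side');cv2.imwrite('pics/side36c.png',cv2.resize(p[130:290,150:320,::-1],None,fx=4,fy=3.7,interpolation=cv2.INTER_CUBIC))
go([.4085,-.177,.16],170.6);go([.4085,-.177,.036],170.6)
E
```

```text
t 60.5 p [ 0.4071 -0.1742  0.1698] yaw 169.88 tz [-8.7e-03 -4.0e-04 -1.0e+00] f [ 0.9  0.7 -0.3] gap 0.18 q [-0.03  0.09 -0.43  0.   -1.06 -0.14]
dpos [-0.17, -0.26, 1.02] drot [-0.1, -0.4, -0.7]
dpos [-0.26, -0.23, 13.42] drot [-0.1, -0.4, -0.7]
```

View pics/side36c.png

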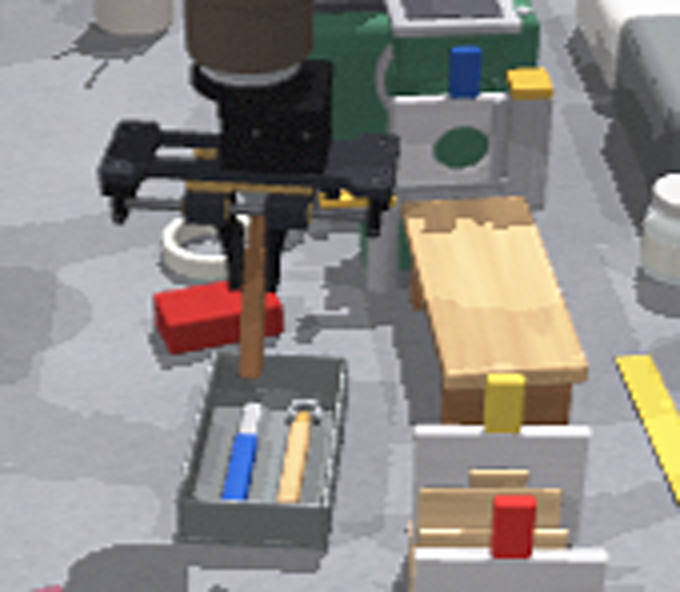

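View pics/w36.png

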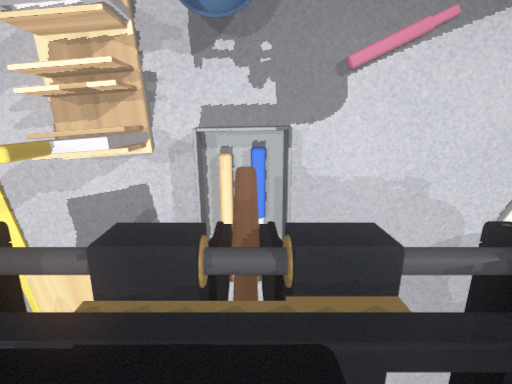

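```bash
python3 -m handwheel '[{"delta_pos":[-0.25,-0.2,4],"delta_rot":[-0.1,-0.4,-0.7]},{"delta_pos":[-0.25,-0.2,8],"delta_rot":[-0.1,-0.4,-0.7]},{"delta_pos":[-0.25,-0.2,11],"delta_rot":[-0.1,-0.4,-0.7]},{"delta_pos":[-0.25,-0.2,12.6],"delta_rot":[-0.1,-0.4,-0.7]},{"delta_pos":[-0.25,-0.2,13.2],"delta_rot":[-0.1,-0.4,-0.7]}]'; python3 -m handwheel '[{"delta_pos":[0,0,0.1],"delta_rot":[0,0,0]},{"delta_pos":[0,0,0.3],"delta_rot":[0,0,0]}]'
```

```text
time_s: 61.22
eef_pos: [0.4082, -0.1767, 0.0376]
eef_rot: [0.081, 0.997, -0.0, -0.001]
ft_force: [0.7, 1.0, -0.3]
finger_gap: 0.181
time_s: 61.48
eef_pos: [0.4096, -0.1768, 0.0363]
eef_rot: [0.081, 0.997, -0.0, 0.001]
ft_force: [-0.4, -0.1, -1.5]
finger_gap: 0.183
```

```bash
python3 -m handwheel '[{"delta_pos":[0,0,0.3],"delta_rot":[0,0,0]},{"delta_pos":[0,1.14,0.8],"delta_rot":[0,0,0]},{"delta_pos":[0,2.2,1.5],"delta_rot":[0,0,0]},{"delta_pos":[0,3.1,2.4],"delta_rot":[0,0,0]}]' - 8;  python3 - <<'E'
from h import *
o=st()
p,d=manip.grab_frame('side');cv2.imwrite('pics/side37c.png',cv2.resize(p[150:290,150:320,::-1],None,fx=4,fy=4,interpolation=cv2.INTER_CUBIC))
E
```

```text
time_s: 61.98
eef_pos: [0.4148, -0.1455, 0.0115]
eef_rot: [0.081, 0.997, 0.0, 0.001]
ft_force: [0.8, 1.1, 2.0]
finger_gap: 0.183
t 61.98 p [ 0.4148 -0.1455  0.0115] yaw 170.75 tz [ 2.2e-03 -1.0e-04 -1.0e+00] f [0.8 1.1 2. ] gap 0.183 q [ 0.03  0.3  -0.66  0.   -0.61 -0.2 ]
```

View pics/side37c.png

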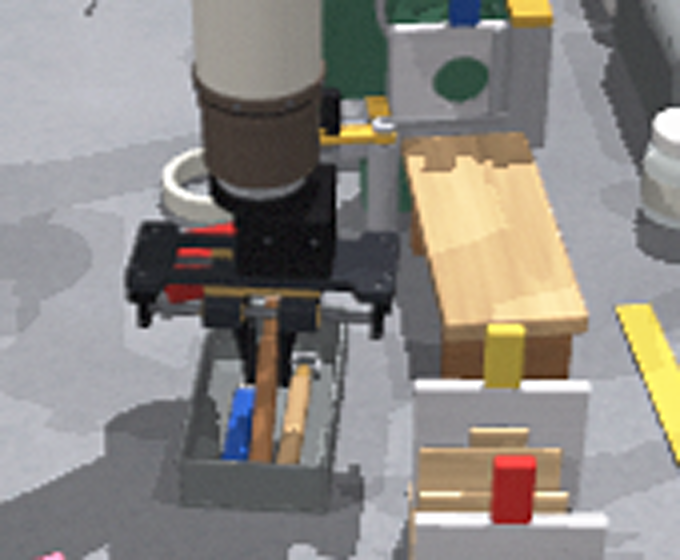

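```bash
python3 -m handwheel '[{"delta_pos":[0,0.6,0.8],"delta_rot":[0,0,0]},{"delta_pos":[0,1.1,1.6],"delta_rot":[0,0,0]},{"delta_pos":[0,1.3,2.0],"delta_rot":[0,0,0]},{"delta_pos":[0,1.3,2.0],"delta_rot":[0,0,0]}]' - 6;  python3 - <<'E'
from h import *
o=st()
p,d=manip.grab_frame('wrist');cv2.imwrite('pics/w38.png',p[:,:,::-1])
p,d=manip.grab_frame('side');cv2.imwrite('pics/side38c.png',cv2.resize(p[150:290,150:320,::-1],None,fx=4,fy=4,interpolation=cv2.INTER_CUBIC))
E
```

```text
time_s: 62.52
eef_pos: [0.4153, -0.1333, -0.009]
eef_rot: [0.081, 0.997, -0.0, -0.001]
ft_force: [-0.5, 0.6, -0.4]
finger_gap: 0.185
t 62.52 p [ 0.4153 -0.1333 -0.009 ] yaw 170.71 tz [-1.5e-03 -2.0e-04 -1.0e+00] f [-0.5  0.6 -0.4] gap 0.185 q [ 0.06  0.33 -0.68  0.   -0.55 -0.23]
```

View pics/side38c.png

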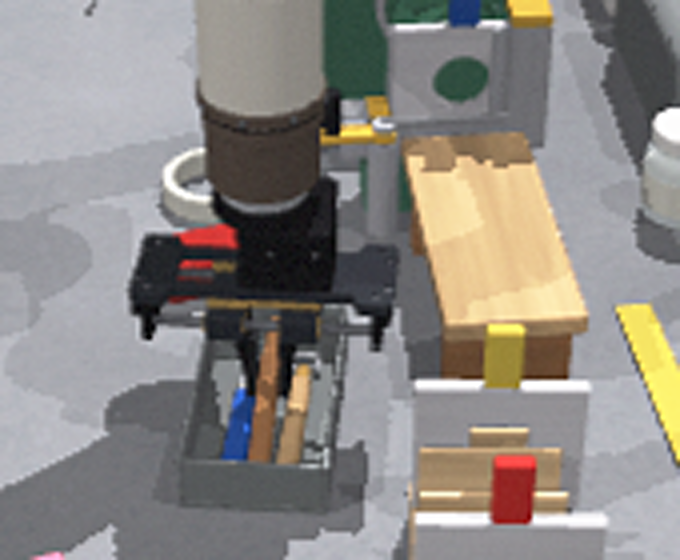

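View pics/w38.png

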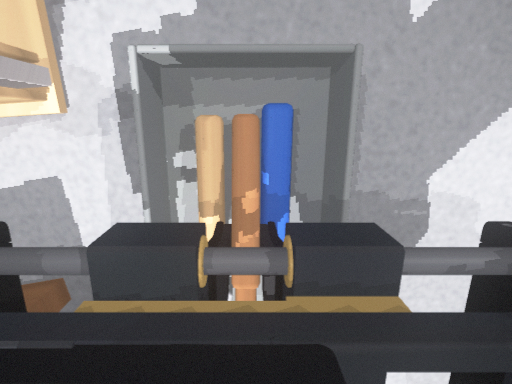

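```bash
python3 -m handwheel '[{"delta_pos":[0,0.1,0.3],"delta_rot":[0,0,0]},{"delta_pos":[0,0.1,0.3],"delta_rot":[0,0,0]},{"delta_pos":[0,0.1,0],"delta_rot":[0,0,0]},{"delta_pos":[0,0.1,-4],"delta_rot":[0,0,0]},{"delta_pos":[0,0.1,-10],"delta_rot":[0,0,0]}]' 0.27; python3 -m handwheel '[{"delta_pos":[0,3,-6],"delta_rot":[0,0,0]},{"delta_pos":[0,6,-12],"delta_rot":[0,0,0]},{"delta_pos":[0,8,-17],"delta_rot":[0,0,0]},{"delta_pos":[0,8,-17],"delta_rot":[0,0,0]}]' 0.6;python3 - <<'E'
from h import *
o=st()
p,d=manip.grab_frame('wrist');cv2.imwrite('pics/w39.png',p[:,:,::-1])
p,d=manip.grab_frame('side');cv2.imwrite('pics/side39.png',p[:,:,::-1])
E
```

```text
time_s: 63.25
eef_pos: [0.4146, -0.1324, 0.0917]
eef_rot: [0.081, 0.997, -0.0, -0.002]
ft_force: [1.6, -0.0, -0.1]
finger_gap: 0.268
time_s: 63.75
eef_pos: [0.4318, -0.0521, 0.2669]
eef_rot: [0.08, 0.997, 0.001, 0.006]
ft_force: [-0.2, -1.1, -0.7]
finger_gap: 0.581
t 63.75 p [ 0.4318 -0.0521  0.2669] yaw 170.86 tz [ 0.0119  0.0016 -0.9999] f [-0.2 -1.1 -0.7] gap 0.581 q [ 0.26 -0.01 -0.29  0.   -1.28 -0.42]
```

View pics/side39.png

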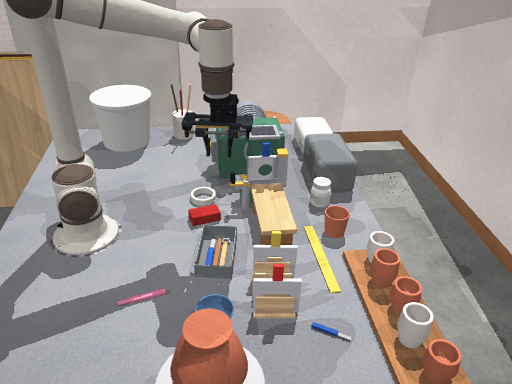

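View pics/w39.png

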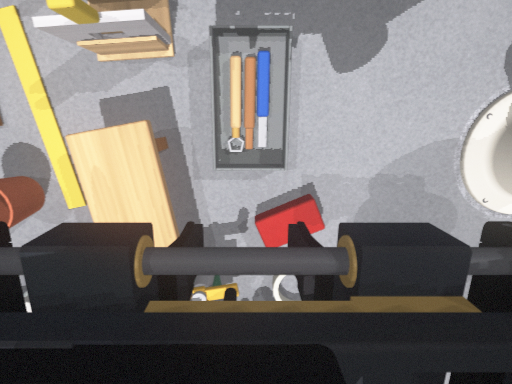

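```bash
python3 - <<'E'
from h import *
import pickle
c=pickle.load(open('pics/w26.pkl','rb'));P=cloud(c,np.load('pics/w26.npy'));z=P[...,2]
k=np.zeros(z.shape,bool);k[165:215,195:260]=1
m=k&(z>.139)&(z<.152);print('knob',m.sum(),P[m].mean(0))
I=cv2.imread('pics/w26.png')[:,:,::-1].copy()
h=cv2.cvtColor(I,cv2.COLOR_RGB2HSV);y=(cv2.inRange(h,(18,140,90),(32,255,255))>0)&k
Q=P[y];Q=Q[np.isfinite(Q[:,0])&(Q[:,2]>.09)&(Q[:,2]<.112)]
A=Q[Q[:,1]>.122];B=Q[Q[:,0]<.512]
for n,q in(('block',A),('knobarm',B)):
    mu=q[:,:2].mean(0);a=np.linalg.svd(q[:,:2]-mu)[2][0];print(n,len(q),mu,np.degrees(np.arctan2(a[1],a[0])))
go([.503,.36,.38],181.35)
E
```

```text
knob 139 [0.48886721 0.11246689 0.14368726]
block 224 [0.52456983 0.13973594] 90.37815905547946
knobarm 135 [0.49641606 0.10776238] -156.94423244243916
dpos [-0.71, 41.97, -11.77] drot [0.1, 0.1, -10.6]
```

```bash
python3 -m handwheel '[{"delta_pos":[0,4,-5],"delta_rot":[0,0,-5]},{"delta_pos":[0,10,-10],"delta_rot":[0,0,-10.6]},{"delta_pos":[0,16,-11.8],"delta_rot":[0.1,0.1,-10.6]},{"delta_pos":[0,22,-11.8],"delta_rot":[0.1,0.1,-10.6]},{"delta_pos":[-0.4,28,-11.8],"delta_rot":[0.1,0.1,-10.6]}]' 0.7 >/dev/null; python3 -c "
from h import *
st();go([.503,.359,.38],181.35)"
```

```text
t 64.47 p [0.4756 0.2135 0.3784] yaw -178.72 tz [-0.0034 -0.0029 -1.    ] f [ 1.5 -0.7  0. ] gap 0.703 q [ 0.73  0.13  0.14 -0.   -1.58 -0.71]
dpos [-3.06, 14.49, -0.21] drot [-0.2, -0.2, -0.1]
```

```bash
python3 -m handwheel '[{"delta_pos":[-1,6,0],"delta_rot":[0,0,0]},{"delta_pos":[-2.5,12,0],"delta_rot":[0,0,0]},{"delta_pos":[-2.9,14.4,0],"delta_rot":[0,0,0]},{"delta_pos":[-2.9,14.4,0],"delta_rot":[0,0,0]},{"delta_pos":[-2.9,14.4,0],"delta_rot":[0,0,0]}]' >/dev/null; python3 - <<'E'
from h import *
from scipy.optimize import least_squares
o=st();p,D=manip.grab_frame('wrist');c=cam('wrist');P=cloud(c,D);cv2.imwrite('pics/w40.png',p[:,:,::-1])
vv,uu=np.mgrid[:384,:512];m=((uu-246)**2+(vv-188)**2<18**2)&(p.max(2)<70)&(P[...,2]>.285)
Q=P[m];s=least_squares(lambda x:np.linalg.norm(Q-x,axis=1)-.017,Q.mean(0)-[0,0,.015],loss='soft_l1',f_scale=.002);print(s.x,len(Q))
go([s.x[0],s.x[1],.252],181.35)
E
```

```text
t 65.1 p [0.5015 0.3558 0.378 ] yaw -178.74 tz [-0.0033 -0.0038 -1.    ] f [-0.2  0.2 -0.2] gap 0.7 q [ 0.88  0.31  0.37 -0.   -1.63 -0.86]
[0.50451632 0.3591656  0.30165094] 625
dpos [-0.33, 0.39, 12.68] drot [-0.2, -0.1, -0.1]
```

View pics/w40.png

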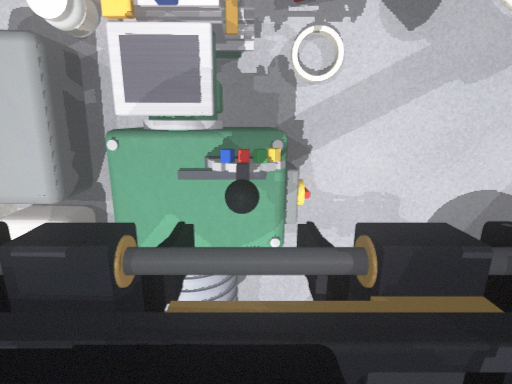

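```bash
python3 -m handwheel '[{"delta_pos":[-0.2,0.35,4],"delta_rot":[-0.2,-0.1,0]},{"delta_pos":[-0.2,0.35,8],"delta_rot":[-0.2,-0.1,0]},{"delta_pos":[-0.2,0.35,11],"delta_rot":[-0.2,-0.1,0]},{"delta_pos":[-0.2,0.35,12.5],"delta_rot":[-0.2,-0.1,0]},{"delta_pos":[-0.2,0.35,12.5],"delta_rot":[-0.2,-0.1,0]}]'; python3 -m handwheel '[{"delta_pos":[0,0,0],"delta_rot":[0,0,0]},{"delta_pos":[0,0,0],"delta_rot":[0,0,0]},{"delta_pos":[0,0,0],"delta_rot":[0,0,0]},{"delta_pos":[0,0,0],"delta_rot":[0,0,0]},{"delta_pos":[0,0,0],"delta_rot":[0,0,0]}]' 0 15; python3 -c "
from h import *
st()"
```

```text
time_s: 65.78
eef_pos: [0.5033, 0.3593, 0.254]
eef_rot: [-0.011, 1.0, 0.001, -0.0]
ft_force: [0.1, 0.1, -0.1]
finger_gap: 0.704
time_s: 66.4
eef_pos: [0.5036, 0.3604, 0.2547]
eef_rot: [-0.012, 1.0, 0.001, 0.001]
ft_force: [0.4, -0.4, 1.4]
finger_gap: 0.377
t 66.4 p [0.5036 0.3604 0.2547] yaw -178.68 tz [ 0.0012  0.0025 -1.    ] f [ 0.4 -0.4  1.4] gap 0.377 q [ 0.88  0.34  0.11 -0.   -1.34 -0.86]
```

```bash
python3 -m handwheel '[{"delta_pos":[1.2,0,0.06],"delta_rot":[0,0,0]},{"delta_pos":[2.38,0,0.24],"delta_rot":[0,0,0]},{"delta_pos":[3.55,0,0.54],"delta_rot":[0,0,0]},{"delta_pos":[4.67,0,0.95],"delta_rot":[0,0,0]},{"delta_pos":[4.67,0,0.95],"delta_rot":[0,0,0]}]'; python3 -m handwheel '[{"delta_pos":[0,0,0],"delta_rot":[0,0,0]},{"delta_pos":[0,0,0],"delta_rot":[0,0,0]}]';python3 - <<'E'
from h import *
o=st()
p,d=manip.grab_frame('side');cv2.imwrite('pics/side41c.png',cv2.resize(p[70:190,150:310,::-1],None,fx=4.5,fy=4.5,interpolation=cv2.INTER_CUBIC))
E
```

```text
time_s: 67.03
eef_pos: [0.4554, 0.3601, 0.245]
eef_rot: [-0.012, 1.0, 0.002, -0.0]
ft_force: [-2.1, 2.7, 5.5]
finger_gap: 0.379
time_s: 67.28
eef_pos: [0.4558, 0.3601, 0.2452]
eef_rot: [-0.012, 1.0, 0.002, -0.0]
ft_force: [-2.5, 3.7, 7.1]
finger_gap: 0.376
t 67.28 p [0.4558 0.3601 0.2452] yaw -178.65 tz [-9.0e-04  3.2e-03 -1.0e+00] f [-2.5  3.7  7.1] gap 0.376 q [ 0.95  0.27 -0.   -0.   -1.29 -0.92]
```

View pics/side41c.png

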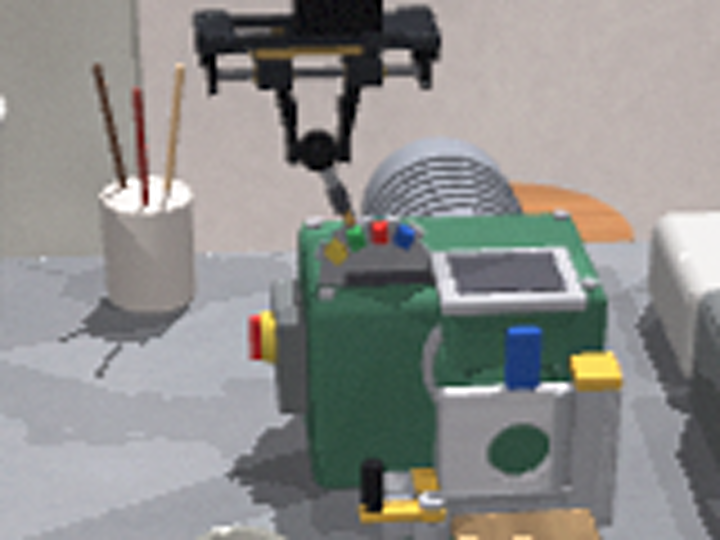

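```bash
python3 -m handwheel '[{"delta_pos":[0,0,0],"delta_rot":[0,0,0]},{"delta_pos":[0,0,0],"delta_rot":[0,0,0]},{"delta_pos":[0,0,0],"delta_rot":[0,0,0]},{"delta_pos":[0,0,0],"delta_rot":[0,0,0]},{"delta_pos":[0,0,-4],"delta_rot":[0,0,0]}]' 0.7; python3 -m handwheel '[{"delta_pos":[0,0,-5],"delta_rot":[0,0,0]},{"delta_pos":[0,0,-10],"delta_rot":[0,0,0]},{"delta_pos":[0,0,-10],"delta_rot":[0,0,0]},{"delta_pos":[0,0,-10],"delta_rot":[0,0,0]}]'; python3 - <<'E'
from h import *
from scipy.optimize import least_squares
o=st();p,D=manip.grab_frame('wrist');c=cam('wrist');P=cloud(c,D);cv2.imwrite('pics/w42.png',p[:,:,::-1])
u,v=proj(c,[.4565,.359,.292]);print(u,v)
vv,uu=np.mgrid[:384,:512];m=((uu-u)**2+(vv-v)**2<22**2)&(p.max(2)<70)&(P[...,2]>.27)&(P[...,2]<.32)
Q=P[m];s=least_squares(lambda x:np.linalg.norm(Q-x,axis=1)-.017,Q.mean(0)-[0,0,.015],loss='soft_l1',f_scale=.002);print(s.x,len(Q),'q',np.arcsin((.5035-s.x[0])/.12))
for n in('side','top'):
    p,d=manip.grab_frame(n);cv2.imwrite(f'pics/{n}42.png',p[:,:,::-1])
E
```

```text
time_s: 67.95
eef_pos: [0.455, 0.3575, 0.2812]
eef_rot: [-0.011, 1.0, -0.002, -0.003]
ft_force: [0.5, 0.5, -0.5]
finger_gap: 0.693
time_s: 68.45
eef_pos: [0.4562, 0.3587, 0.3837]
eef_rot: [-0.011, 1.0, 0.001, -0.001]
ft_force: [0.4, 0.3, -0.7]
finger_gap: 0.702
t 68.45 p [0.4562 0.3587 0.3837] yaw -178.69 tz [-0.0014  0.0013 -1.    ] f [ 0.4  0.3 -0.7] gap 0.702 q [ 0.94  0.24  0.29 -0.   -1.62 -0.92]
244.55347158817742 189.68108586519241
[0.45520691 0.35788765 0.2903774 ] 778 q 0.41418326617653367
```

View pics/w42.png

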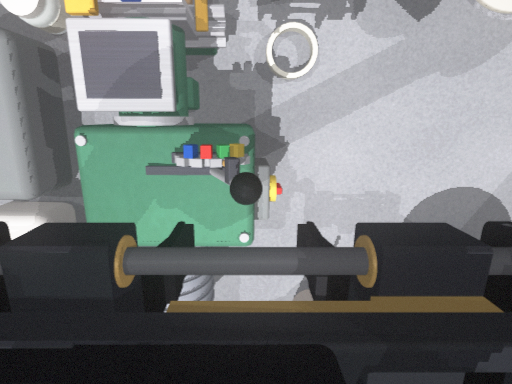

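View pics/side42.png

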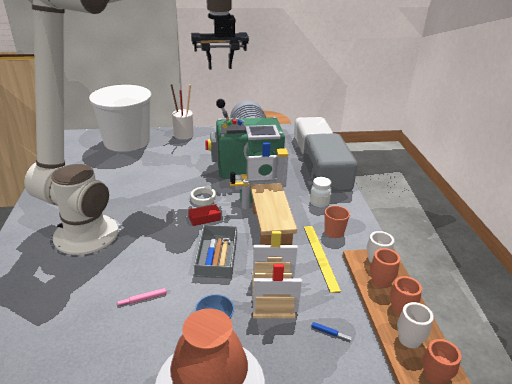

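View pics/top42.png

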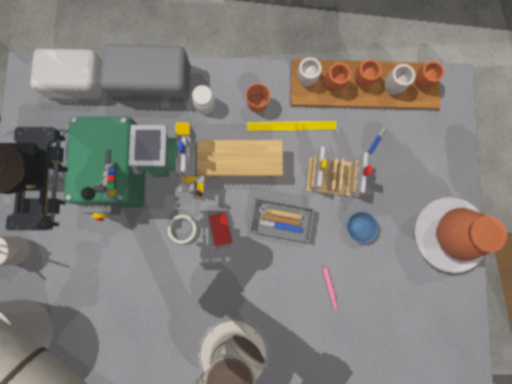

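```bash
python3 - <<'E'
import cv2
t=cv2.imread('pics/top42.png');cv2.imwrite('pics/t42c.png',cv2.resize(t[115:215,150:230],None,fx=7.5,fy=6,interpolation=cv2.INTER_CUBIC))
t0=cv2.imread('pics/top0.png');cv2.imwrite('pics/t0c.png',cv2.resize(t0[115:215,150:230],None,fx=7.5,fy=6,interpolation=cv2.INTER_CUBIC))
E
```

```text
(no output)
```

View pics/t42c.png

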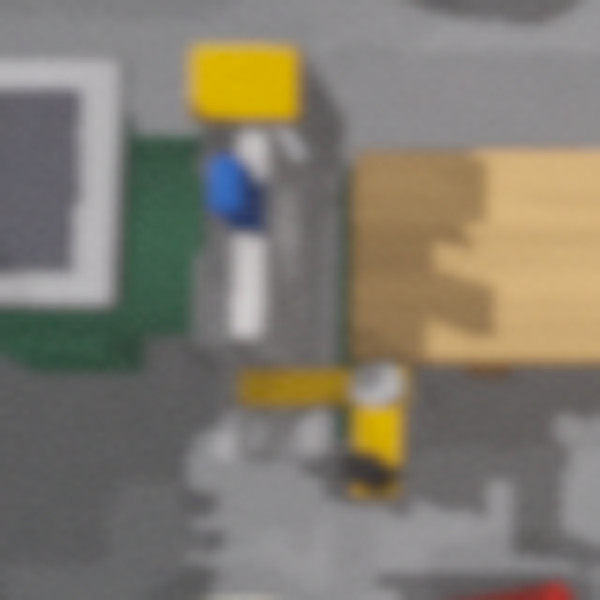

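View pics/t0c.png

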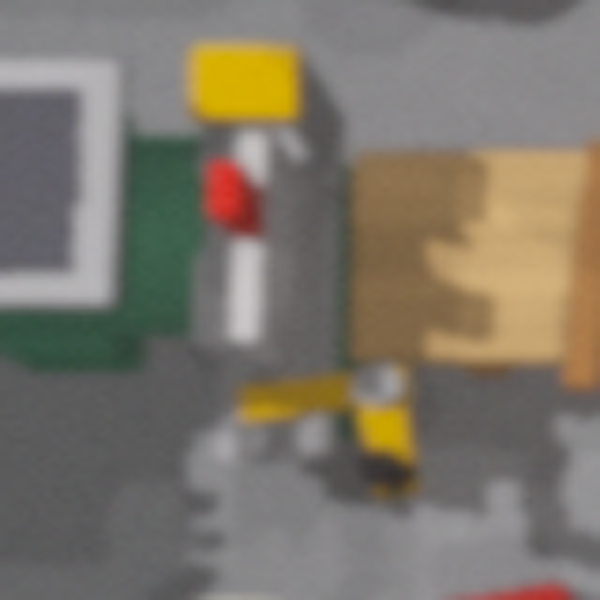

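The turnbutton is square across the gate, more fully shut than it was at the start. The blue die sits about 1 to 2 mm further in than the red one did, against the stop. I'm handing the job in.

```bash
python3 -c "
from workcell import manip
print(manip.close_job())"
```

```text
the job is handed in; nothing more can be done
None
```

The die change was carried out in the order you asked and handed in at about 69 s on the robot's clock.

**What I did**
- I threw the drive lever from fast to the red stop notch and turned the turnbutton aside.
- I stood the red die in the free right-hand rack slot, then slid the blue die home under the toe until it met the end stop.
- I turned the turnbutton shut against its stop. Then I put the fettling knife, loop tool and wooden knife in the grey tray.
- Last, I threw the lever to the green slow notch.

**Last checks**
- The lever reads about 0.41 rad; slow is 0.4.
- The turnbutton arm is square across the gate, and the blue die sits 1 to 2 mm further in than the red die did.
- The red die is upright on the rack floor, the yellow die looks unmoved, all three tools are in the tray and the off-take board is empty.

**What did not go smoothly**
- **Finger length:** the fingers end about 34 mm short of the TCP the robot reports. My first close on the lever knob missed because of this; I measured the offset and corrected for it.
- **First lever throw:** on the way to red, the fingers rode up the ball and the wrist force reached about 26 N.
- **Blue die:** it tilted on the first slide because I was pressing down. I backed it out, re-gripped it and slid it home just clear of the bed, with no further trouble.
- **Wooden knife:** it had slipped off and was leaning on the board's edge by the time the turnbutton was open. I cannot say whether that was the announced knock or my gripper.
- **Gate position:** the lever and the die handle gave estimates about 3 mm apart in x, so I went by contact with the end stop.

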